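Set a plate up on parallels for drilling

TASK

Set the aluminium plate up for through-drilling. Open the wooden case (raise its lid clear of the front lip and draw it right out of its grooves), stand every steel parallel that is in it upright on a long thin edge on the grey set-up block, crosswise, centred across its width and spread out along it clear of one another, and slide the lid back fully home in the empty case, resting down behind its lip. Only when all the parallels stand, lay the plate level on top of them with its edges flush with those of the block, and leave the other things on the bench where they are.

Things in the scene. Friction and masses are not known exactly. Their poses are not given: they have to be found in the camera images.
- case: Fixed plywood case, 174 (x) x 148 (y) x 45 mm; origin: centre of underside. Open end (front lip): -x. Heights: floor (158 x 116 mm clear) 16; ledges the lid lies on 29; lip 33; back wall 34; a strip from 40 to 45 mm runs above each long side, overhangs the lid by 7 mm and leaves 112 mm clear between strips. Side walls under the strips are 132 mm apart: 3 mm of play each side of the lid.
- lid: Loose plywood lid, 154 (x) x 126 (y) x 5 mm, 0.12 kg; origin: centre of underside. Dark bar on top, 14 (x) x 60 (y) x 20 mm tall, 15 mm from the origin towards -x. Shut: centred in the case, aligned, 29 mm up, front edge behind the 4 mm lip, 2 mm of end play. It can rise 6 mm to the strips: raise it level by about 5, slide it to the case's -x; free of the strips after 164 mm. Goes back the same way.
- parallel1: Ground steel parallel, a flat bar 32 mm wide (its x) x 50 mm long (its y) x 10 mm thick (its z), about 0.13 kg, origin: its centre. Starts flat on the case's floor under the lid, its length across the case; any one of the four may be absent (None). Standing, its x is vertical (either way up): it is then 32 mm tall.
- parallel2: Ground steel parallel, a flat bar 32 mm wide (its x) x 50 mm long (its y) x 10 mm thick (its z), about 0.13 kg, origin: its centre. Starts flat on the case's floor under the lid, its length across the case; any one of the four may be absent (None). Standing, its x is vertical (either way up): it is then 32 mm tall.
- parallel3: Ground steel parallel, a flat bar 32 mm wide (its x) x 50 mm long (its y) x 10 mm thick (its z), about 0.13 kg, origin: its centre. Starts flat on the case's floor under the lid, its length across the case; any one of the four may be absent (None). Standing, its x is vertical (either way up): it is then 32 mm tall.
- parallel4: Ground steel parallel, a flat bar 32 mm wide (its x) x 50 mm long (its y) x 10 mm thick (its z), about 0.13 kg, origin: its centre. Starts flat on the case's floor under the lid, its length across the case; any one of the four may be absent (None). Standing, its x is vertical (either way up): it is then 32 mm tall.
- block: Fixed set-up block of grey metal, 150 (x) x 60 (y) x 20 mm; origin: centre of its underside. The parallels stand on its top, their length along its y. A dark foot 26 mm wide and 8 mm high with a bolt sticks out 20 mm at each end.
- plate: Loose aluminium plate with scribed lines, 150 (x) x 60 (y) x 8 mm, about 0.19 kg; origin: centre of its underside. It starts flat on the bench, and belongs on top of the standing parallels with its outline flush above the block's (either way round).
- spray: Bystander: yellow spray can, 52 mm across, 160 mm tall; origin: centre of its underside.
- tape: Bystander: roll of tape, 90 mm across, 24 mm high, lying flat; origin: centre of its underside.
- pliers: Bystander: pliers with red handles, some 160 mm long (x), 12 mm high, lying; origin: under the joint.
- tube: Bystander: offcut of steel tube standing on end, 68 mm across, 100 mm tall; origin: centre of its underside.
- deburrer: Bystander: hand deburring tool like a screwdriver, lying along its x; origin: under its middle.
- marker: Bystander: blue marker pen, 14 mm thick, about 130 mm long (x), lying; origin: under its middle.
Things that resemble listed ones, but are neither listed nor needed, are in the scene too. What is shaped like the case but orange is not meant.

How it is judged:
By the outcome, as a careful person would: the job done as asked, in the order asked, and still so for the second after the job is handed in, with the robot touching nothing.
Of parallel1, parallel2, parallel3, parallel4 only 3 to 4 are there at a start; the rules pass over those that are not, and their reading is None.
At some moment in a run one of plate may be knocked a few centimetres aside while the robot is not near it.
It also fails if it takes over 208 s, if anything falls off the work surface, if the arm or the gripper's body presses on something with over 40 N, if the wrist force passes 120 N, or if a joint passes its speed limit or range.

ROBOT

A 6-joint arm with a two-finger parallel gripper is mounted at the origin on the work surface. World frame = base frame: x ahead of the robot, y to its left, z up, the work surface at z = 0. Lengths are in m, angles in rad, forces in N, time in s.
With the tool pointing down it reaches from about 0.25 to 0.725 m from the base axis. Payload 4 kg.
Tool frame: the origin (TCP) lies at the very end of the fingers, on their centre line; the grasp point (between the pads) lies arm.hold_point_z behind it (arm.hold_point_z is the distance from the TCP to the grasp point, in m); y points along the fingers, z is the direction in which the jaws open and shut, and the axes are right-handed (so a half turn about y gives the same grasp; the last joint's range is limited). The gripper opens to 85 mm and grips with 20 to 120 N. Pads are 22 mm wide; open, the fingers measure 114 mm over their backs; the gripper's body (76 mm by 85 mm) begins 54 mm behind the grasp point. The pads swing forward as they close: fully open they stand 13 mm farther back than shut.
Start: joints at [1.205, 0.241, 0.005, 1.335, 0, 1.571], TCP at [0.179, 0.467, 0.231] pointing down, gripper open.
Joint ranges: [-2.72, 2.72], [-1.05, 1.87], [-1.09, 1.28], [-1.99, 2.15], [-1.42, 1.44], [-3.14, 3.14]. Speed limits (rad/s): [2.79, 2.79, 3.14, 3.14, 3.14, 3.14].

INTERFACE

Orientations are given as a unit quaternion [w, x, y, z].
In Python, from station import arm, imaging, models gives the robot as it stands.
- The arm moves only by the tool jog_arm, never from a script. Its arguments are lists of equal length, an entry for each row: "rotation": the turn, a rotation vector about the tool's x, y, z in rad, a list of three; "travel": the shift along the tool's x, y, z in m, a list of three; "hand": the finger opening in m, from 0 to 0.0854. In form: {"rotation": [[ax, ay, az], ...], "travel": [[x, y, z], ...], "hand": [hand, ...]}. A call has 1 to 12 rows; each row is the pose to reach, as a shift and turn from the pose commanded when the call began, along the tool's axes at that moment; what a row does not reach only later rows make up. A row lasts 1/10 s, in which the tool goes at most 50 mm and 8.59 degrees, less where a joint would pass 70% of its speed; a pose out of reach is approached as far as the arm can. A call with a gripper value outside its range is refused whole. The fingers move at their own pace and stop on an object; "newtons" is the grip in N (left out, the last holds). Time passes only in rows, so rows that repeat a pose let the fingers close. It gives the time, the measured TCP pose, the force and the opening at its end, in the units of the state.
- arm.get_obs(): the state, without advancing time (a new reading comes with each control period).
- imaging.read_camera(name): name is "side" or "top"; returns the picture (480x640x3 uint8, red, green, blue); there is no depth.
- imaging.camera_info(name): a dict with "mtx" (3x3 intrinsics, pixels), "pose" (4x4, takes a point from camera to world coordinates). Camera axes: x right, y down, z forward; pixel columns grow to the right and rows downward; lengths in m; the calibration is good to about 2 mm. A picture is of the moment at which its call begins. camera_info takes no time and is no camera call.
- arm.close_job(): hands the job in, once; it reports no verdict.
Trained networks look in the newest picture that a camera, given by its name, has taken for a name from the list of things; names that differ only in an ending like _2 or _b are one class to them, and where a whole thing is asked for, a point or a joint stands for the part that bears it (a point fixed in the world has none). Each returns a list of dicts, best first, with "score" (0 to 1); they miss things now and then, are a little off and sometimes report something else, mostly with a low value. They report only what shows in the picture. A call takes as long as a camera call. They do not tell look-alikes from the thing itself.
- models.recognise(camera, name): "point" ([x, y, z] in m, in the coordinates of the camera as it stood for that picture, good to about 4 mm: the middle of the surface that is visible of it).
- models.cut_out(camera, name): "region" (480x640 bool, what is visible of it).
- models.landmark_of(camera, name): "point" ([x, y, z] in m, in the coordinates of the camera as it stood for that picture, good to about 4 mm: a listed point, or the origin of a listed thing).
The state is a dict: "t": time; "joint_positions": joint angles; "qvel": joint speeds; "joint_torque": joint torques, N m; "position": TCP position; "tcp_rot": TCP orientation; "wrist_force": force on the tool from outside, world axes, zero at the start; "torque": the same for the moment, N m; "width": opening from 0.0 (shut) to 1.0 (fully open).
Only numpy, scipy, OpenCV 4.12 (cv2) and the standard library are available. Lean on these libraries where they do the work, as an engineer would, in place of code of your own. Each camera call takes 0.05 s, during which the arm holds its last target.

## Working session

There is one attempt and no reset: what is moved stays moved. The work goes in short steps, Python scripts to look and compute and a tool call to move; the robot and the scene stay as the last step left them, time stands still between calls to the robot, and variables do not carry over. Pictures are saved under pics/ and viewed, and the job is handed in when it is done.

Besides the shell and the picture viewer there is one more tool, called after "Emit:" as name(argument=value, ...) on one line, values as JSON. jog_arm: Moves the arm, as the interface text tells. Its arguments: {"type":"object","properties":{"rotation":{"type":"array","items":{"type":"array","items":{"type":"number"}}},"travel":{"type":"array","items":{"type":"array","items":{"type":"number"}}},"hand":{"type":"array","items":{"type":"number"}},"newtons":{"type":"number"}},"required":["rotation","travel","hand"]}

```bash
ls -la; mkdir -p pics
python3 - <<'E'
from station import arm, imaging, models
import cv2, numpy as np
np.set_printoptions(precision=4,suppress=True)
print(arm.get_obs(), arm.hold_point_z)
for n in ("side","top"):
    im=imaging.read_camera(n); cv2.imwrite(f"pics/{n}0.png",im[:,:,::-1])
    ci=imaging.camera_info(n); print(n,np.array(ci["mtx"]),np.array(ci["pose"]))
print([x for x in dir(arm) if x[0]!='_'])
E
```

```text
total 12
drwxr-xr-x  3 agent agent 4096 Dec  6 22:13 .
drwxr-xr-x 23 root  root  4096 Dec  6 22:13 ..
drwxr-xr-x  2 agent agent 4096 Dec  6 22:13 pics
{'t': 0.0, 'joint_positions': array([ 1.205 ,  0.2414,  0.0037,  1.3352, -0.    ,  1.5708]), 'qvel': array([-0.0011, -0.0013, -0.0005, -0.0001,  0.0002,  0.0015]), 'joint_torque': array([ -0.0006, -37.2322,  25.2405,   0.0171,  -0.0002,  -0.    ]), 'position': array([0.1786, 0.4663, 0.2304]), 'tcp_rot': array([-0.6946,  0.696 , -0.1287,  0.1285]), 'wrist_force': array([ 0.7738, -0.1352, -0.1037]), 'torque': array([-0.014 ,  0.0109,  0.017 ]), 'width': 1.0017254113774898} 0.0187
side [[623.2969   0.     317.7788]
 [  0.     623.2969 237.6344]
 [  0.       0.       1.    ]] [[ 0.9996 -0.0069  0.0273  0.4226]
 [-0.0227 -0.7692  0.6386 -0.8239]
 [ 0.0166 -0.639  -0.7691  1.1061]
 [ 0.      0.      0.      1.    ]]
top [[522.5996   0.     320.0602]
 [  0.     522.5996 237.2019]
 [  0.       0.       1.    ]] [[-0.0202 -0.985   0.1715  0.2402]
 [-0.9996  0.0234  0.0166  0.014 ]
 [-0.0204 -0.1711 -0.985   1.4093]
 [ 0.      0.      0.      1.    ]]
['PlanningError', 'close_job', 'get_obs', 'hold_point_z']
```

View pics/side0.png

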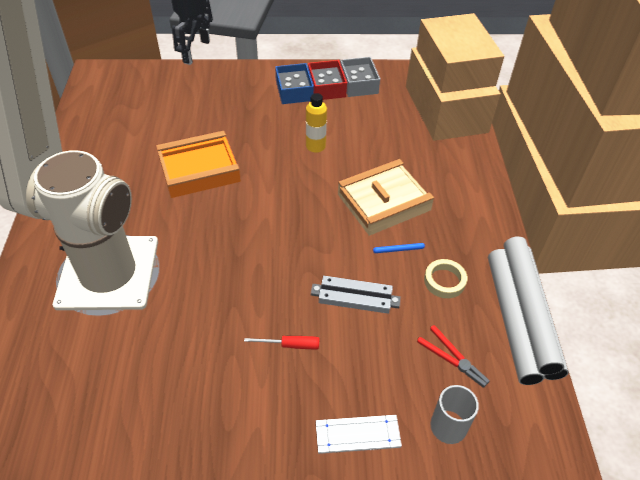

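View pics/top0.png

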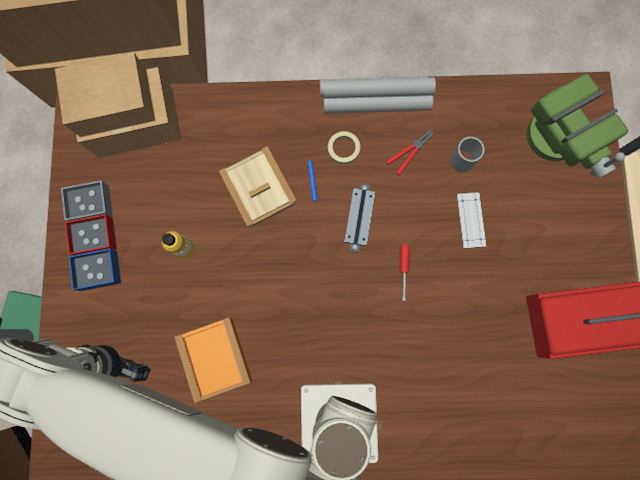

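```bash
cat > h.py <<'E'
import numpy as np, cv2
from scipy.spatial.transform import Rotation as R
from station import arm, imaging, models
np.set_printoptions(precision=4,suppress=True)
CI={n:imaging.camera_info(n) for n in("side","top")}
K={n:np.array(CI[n]["mtx"]) for n in CI}; P={n:np.array(CI[n]["pose"]) for n in CI}
def q2R(q): return R.from_quat([q[1],q[2],q[3],q[0]])
def toW(n,p): return P[n][:3,:3]@np.array(p)+P[n][:3,3]
def proj(n,X):
    X=np.atleast_2d(X); c=(X-P[n][:3,3])@P[n][:3,:3]; u=c@K[n].T; return u[:,:2]/u[:,2:]
def ray(n,uv):
    d=P[n][:3,:3]@np.linalg.inv(K[n])@np.array([uv[0],uv[1],1.0]); return P[n][:3,3],d
def onz(n,uv,z):
    o,d=ray(n,uv); return o+d*(z-o[2])/d[2]
def tri(uvs,uvt):
    (o1,d1),(o2,d2)=ray("side",uvs),ray("top",uvt)
    A=np.stack([d1,-d2],1); s=np.linalg.lstsq(A,o2-o1,rcond=None)[0]
    a,b=o1+s[0]*d1,o2+s[1]*d2; return (a+b)/2,np.linalg.norm(a-b)
def snap(n,tag):
    im=imaging.read_camera(n); cv2.imwrite(f"pics/{n}_{tag}.png",im[:,:,::-1]); return im
def crop(im,c,r,s,fn):
    x,y=c; a=im[max(0,y-r):y+r,max(0,x-r):x+r,::-1]; cv2.imwrite(fn,cv2.resize(a,None,fx=s,fy=s,interpolation=cv2.INTER_CUBIC))
E
python3 - <<'E'
from h import *
o=arm.get_obs(); print(q2R(o["tcp_rot"]).as_matrix())
for n in("side","top"):
    imaging.read_camera(n)
    for k in("case","lid","block","plate"):
        print(n,k,[(round(d["score"],2),toW(n,d["point"]),proj(n,toW(n,d["point"]))[0].round()) for d in models.landmark_of(n,k)[:3]])
print(arm.get_obs()["t"])
from h import *
s=snap("side","a");t=snap("top","a")
crop(s,(386,197),60,5,"pics/c1.png");crop(t,(257,187),50,6,"pics/c2.png")
crop(s,(357,294),50,6,"pics/b1.png");crop(t,(360,217),50,6,"pics/b2.png")
crop(s,(358,433),47,6,"pics/p1.png");crop(t,(471,220),50,6,"pics/p2.png")
def st(a,b,f):
    A,B=cv2.imread(a),cv2.imread(b);h=min(A.shape[0],B.shape[0]);cv2.imwrite(f,cv2.resize(np.hstack([A[:h],B[:h]]),(800,400*h//600*600//600 if 0 else 400)))
st("pics/c1.png","pics/c2.png","pics/c.png");st("pics/b1.png","pics/b2.png","pics/b.png");st("pics/p1.png","pics/p2.png","pics/p.png")
E
```

```text
[[ 0.9338 -0.0006  0.3577]
 [-0.3577 -0.0017  0.9338]
 [ 0.     -1.     -0.0018]]
side case [(0.9, array([ 0.6249,  0.2042, -0.003 ]), array([384., 203.])), (0.84, array([0.1698, 0.316 , 0.0037]), array([200., 170.]))]
side lid [(0.92, array([0.6252, 0.2061, 0.0308]), array([385., 193.])), (0.17, array([ 0.464 ,  0.4072, -0.0021]), array([316., 147.]))]
side block [(0.57, array([ 0.5386, -0.0731,  0.0008]), array([355., 297.]))]
side plate [(0.62, array([ 0.5243, -0.3781,  0.0011]), array([358., 436.]))]
top case [(0.97, array([0.1654, 0.3228, 0.0008]), array([215., 359.]))]
top lid [(0.94, array([0.624 , 0.2075, 0.0285]), array([257., 187.]))]
top block [(0.64, array([ 0.5387, -0.0696,  0.003 ]), array([359., 217.])), (0.33, array([ 0.5219, -0.3762, -0.0016]), array([471., 221.]))]
top plate [(0.85, array([ 0.5222, -0.377 ,  0.0001]), array([471., 220.]))]
0.6
```

View crops.

View pics/c.png

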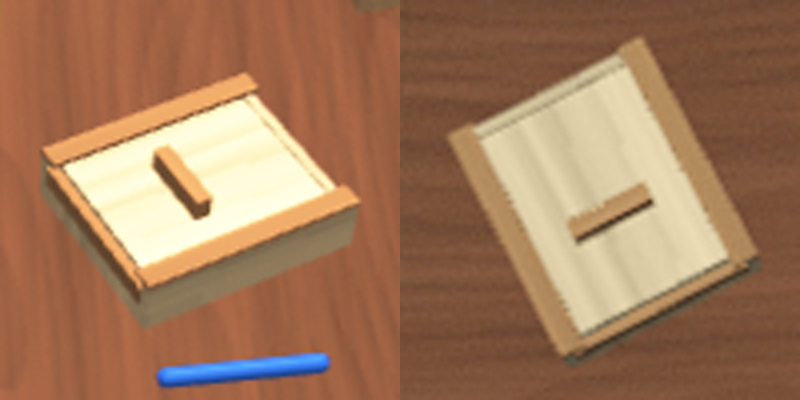

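View pics/b.png

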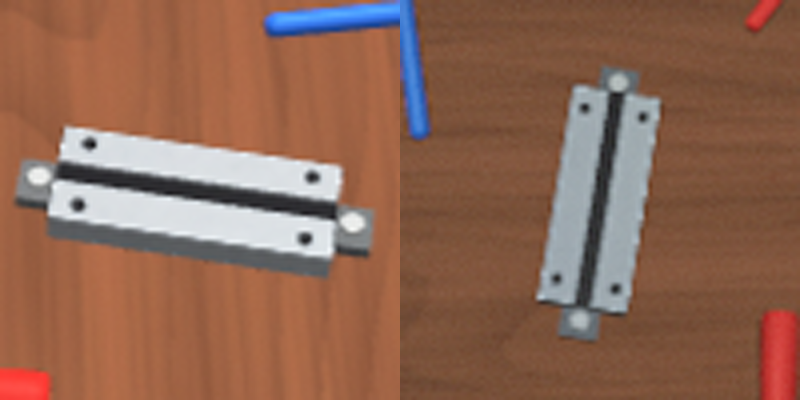

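View pics/p.png

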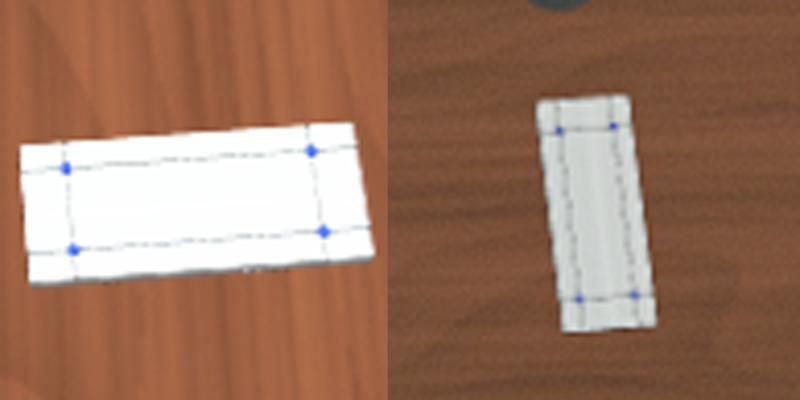

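```bash
cat >> h.py <<'E'
from scipy.optimize import minimize
from scipy.ndimage import map_coordinates
def grad(im):
    f=cv2.GaussianBlur(im.astype(np.float32),(0,0),0.8)
    gx=np.stack([cv2.Sobel(f[:,:,c],cv2.CV_32F,1,0)/8 for c in range(3)],2); gy=np.stack([cv2.Sobel(f[:,:,c],cv2.CV_32F,0,1)/8 for c in range(3)],2)
    return gx,gy
def segscore(n,g,segs):
    gx,gy=g; S=0;N=0
    for A,B in segs:
        a,b=proj(n,np.stack([A,B])); L=np.linalg.norm(b-a); m=max(4,int(L*2)); t=np.linspace(0.04,0.96,m)[:,None]
        p=a+(b-a)*t; nx,ny=-(b-a)[1]/L,(b-a)[0]/L
        v=0
        for c in range(3):
            v=v+abs(map_coordinates(gx[:,:,c],[p[:,1],p[:,0]],order=1)*nx+map_coordinates(gy[:,:,c],[p[:,1],p[:,0]],order=1)*ny)
        v=np.minimum(v,60)
        S+=v.sum()*L/m; N+=L
    return S/N
def rect(x,y,yaw,z,lx,ly):
    c,s=np.cos(yaw),np.sin(yaw); q=[(a*lx/2,b*ly/2) for a,b in((-1,-1),(1,-1),(1,1),(-1,1))]
    Q=[np.array([x+c*a-s*b,y+s*a+c*b,z]) for a,b in q]
    return [(Q[i],Q[(i+1)%4]) for i in range(4)]
def fit(ims,x0,segf,free=3,steps=None):
    """ims: dict cam->image; segf(p)->segs"""
    G={n:grad(im) for n,im in ims.items()}
    f=lambda p:-sum(segscore(n,G[n],segf(p)) for n in G)
    best=None
    st=np.array(steps if steps is not None else [0.006,0.006,0.06,0.006][:len(x0)])
    rng=np.random.default_rng(0)
    for k in range(8):
        s=np.array(x0)+(0 if k==0 else 1)*rng.uniform(-1,1,len(x0))*st
        sim=np.vstack([s]+[s+st*np.eye(len(x0))[i] for i in range(len(x0))])
        r=minimize(f,s,method="Nelder-Mead",options=dict(initial_simplex=sim,xatol=1e-5,fatol=1e-4,maxiter=400))
        if best is None or r.fun<best.fun: best=r
    return best.x,-best.fun/len(ims)
E
cat > m0.py <<'E'
from h import *
ims={"side":cv2.imread("pics/side_a.png")[:,:,::-1],"top":cv2.imread("pics/top_a.png")[:,:,::-1]}
def go(name,x0,f):
    for n in ims: print(name,n,*fit({n:ims[n]},x0,f))
    print(name,"both",*fit(ims,x0,f))
    print(name,"both+z",*fit(ims,list(x0)+[0.0],lambda p:[(a+[0,0,p[3]],b+[0,0,p[3]]) for a,b in f(p[:3])]))
go("block",[0.539,-0.071,-0.12],lambda p:rect(p[0],p[1],p[2],0.02,.15,.06))
go("plate",[0.523,-0.377,0.06],lambda p:rect(p[0],p[1],p[2],0.008,.15,.06))
def loc(p,pts,z):
    c,s=np.cos(p[2]),np.sin(p[2]); return [np.array([p[0]+c*a-s*b,p[1]+s*a+c*b,z]) for a,b in pts]
def casef(p):
    r=rect(p[0],p[1],p[2],.045,.174,.148)
    Q=loc(p,[(-.087,-.056),(.087,-.056),(-.087,.056),(.087,.056)],.045)
    return [r[0],r[2],(Q[0],Q[1]),(Q[2],Q[3])]
go("case",[0.625,0.206,0.45],casef)
def bar(p): 
    Q=loc(p,[(-.015,0)],0)[0]; return rect(Q[0],Q[1],p[2],.029+.025,.014,.06)
go("lidbar",[0.625,0.206,0.45],bar)
E
python3 m0.py
```

```text
block side [ 0.5378 -0.0699 -0.1921] 58.87067870993026
block top [ 0.538  -0.0708 -0.1779] 58.1225296995293
block both [ 0.5377 -0.0705 -0.1836] 58.48334456380467
block both+z [ 0.5377 -0.0708 -0.193   0.0013] 58.489595082815015
plate side [ 0.5239 -0.3736  0.0591] 60.000000000000014
plate top [ 0.524  -0.3744  0.0566] 60.000000000000014
plate both [ 0.5247 -0.3746  0.0593] 60.000000000000014
plate both+z [ 0.5239 -0.3739  0.0553  0.0038] 60.000000000000014
case side [0.6231 0.2032 0.468 ] 57.05851817063209
case top [0.6254 0.2053 0.4669] 55.503408086431385
case both [0.6246 0.204  0.4682] 55.80681611753246
case both+z [ 0.6247  0.2049  0.4678 -0.0011] 56.277692756498084
lidbar side [0.624  0.2046 0.4483] 55.217339697316014
lidbar top [0.6221 0.2045 0.4769] 50.25942058297598
lidbar both [0.6225 0.2043 0.4735] 51.10764760085054
lidbar both+z [0.6222 0.203  0.4729 0.0024] 51.75017707416106
```

```bash
sed -i 's/v=np.minimum(v,60)/v=np.sqrt(v)/' h.py; python3 m0.py
```

```text
block side [ 0.5379 -0.0706 -0.1896] 10.730636232410232
block top [ 0.5382 -0.0708 -0.1914] 8.992422284768642
block both [ 0.538  -0.0707 -0.1907] 9.856596112763935
block both+z [ 0.538  -0.0708 -0.1906  0.0002] 9.860368746961676
plate side [ 0.5238 -0.3742  0.0573] 12.130860828575509
plate top [ 0.5236 -0.3743  0.0548] 11.31394975937189
plate both [ 0.5237 -0.3742  0.0563] 11.719425519236065
plate both+z [ 0.5237 -0.3743  0.0561  0.0003] 11.722475959084129
case side [0.6231 0.2033 0.4681] 7.728279236406254
case top [0.6256 0.2053 0.4682] 7.58027068083722
case both [0.6247 0.2045 0.4697] 7.631584302195334
case both+z [ 0.6249  0.2051  0.4678 -0.0012] 7.666823884515258
lidbar side [0.6247 0.2048 0.4513] 8.26869113242725
lidbar top [0.6212 0.2036 0.4726] 7.6932653540988625
lidbar both [0.6255 0.2056 0.4612] 7.480055853716191
lidbar both+z [ 0.6265  0.2069  0.4606 -0.0037] 7.585786860960769
```

```bash
cat >> h.py <<'E'
def loc(p,pts,z):
    c,s=np.cos(p[2]),np.sin(p[2]); return [np.array([p[0]+c*a-s*b,p[1]+s*a+c*b,z]) for a,b in pts]
def casef(p):
    S=[]
    for s in(1,-1):
        Q=loc(p,[(-.087,.074*s),(.087,.074*s),(.087,.056*s),(-.087,.056*s)],.045)
        S+=[(Q[i],Q[(i+1)%4]) for i in range(4)]
    return S
def Rt(yaw,tilt=0,flip=0):
    """jaw (tool z) horizontal. tilt 0: tool y down, jaw dir = yaw. h = x-axis heading dir = jaw yaw -90deg. tilt>0: approach leans to h."""
    z=np.array([np.cos(yaw),np.sin(yaw),0]); h=np.array([np.sin(yaw),-np.cos(yaw),0]); u=np.array([0,0,1.])
    y=-u*np.cos(tilt)+h*np.sin(tilt); x=np.cross(y,z); return np.stack([x,y,z],1)
def plan(pos,Rm,obs=None):
    o=obs or arm.get_obs(); R0=q2R(o["tcp_rot"]).as_matrix()
    tr=R0.T@(np.array(pos)-o["position"]); rv=R.from_matrix(R0.T@Rm).as_rotvec()
    print("t %.1f pos"%o["t"],o["position"],"travel",tr.round(4),"rotvec",rv.round(4),"rows",max(np.linalg.norm(tr)/.05,np.linalg.norm(rv)/.15).round(1)); return tr,rv
def st():
    o=arm.get_obs(); Rm=q2R(o["tcp_rot"]).as_matrix(); print("t %.2f q"%o["t"],o["joint_positions"],"pos",o["position"],"F",o["wrist_force"],"w",round(o["width"],3)); print("y",Rm[:,1],"z",Rm[:,2])
E
python3 - <<'E'
from h import *
ims={"side":cv2.imread("pics/side_a.png")[:,:,::-1],"top":cv2.imread("pics/top_a.png")[:,:,::-1]}
x0=[.6247,.2045,.469]
for n in ims: print(n,*fit({n:ims[n]},x0,casef))
p,s=fit(ims,x0,casef);print(p,s)
def lidtop(q):
    c=loc(p,[(-.015+q[0],q[1])],0)[0]; return rect(c[0],c[1],p[2]+q[2],.054,.014,.06)
for n in ims: print("bar",n,*fit({n:ims[n]},[0,0,0],lidtop))
q,s=fit(ims,[0,0,0],lidtop);print("bar",q,s, loc(p,[(-.015+q[0],q[1])],0))
print(proj("side",loc(p,[(-.015,0)],.054)),proj("top",loc(p,[(-.015,0)],.054)))
plan([*loc(p,[(-.015,0)],0)[0][:2],.12],Rt(p[2]))
E
```

```text
side [0.6256 0.2047 0.4716] 7.652202706590726
top [0.6245 0.2047 0.4682] 7.538291646267203
[0.6251 0.2048 0.4709] 7.577129205254941
bar side [-0.0003  0.0005 -0.0196] 8.268691202265536
bar top [-0.0039  0.0007  0.0017] 7.693265181517085
bar [ 0.0007  0.0007 -0.0097] 7.4800558543322655 [array([0.612 , 0.1989, 0.    ])]
[[380.7942 188.7461]] [[258.9979 188.8436]]
t 0.7 pos [0.1789 0.4669 0.2313] travel [ 0.5004  0.1113 -0.0963] rotvec [-0.      0.7341  0.    ] rows 10.4
```

Run:
```python
from h import *
o=arm.get_obs()
plan([.40,.24,.21],Rt(.84),o)
plan([.612,.1985,.12],Rt(.471),o)
plan([.612,.1985,.0375],Rt(.471),o)
print(toW("side",models.landmark_of("side","spray")[0]["point"]),toW("side",models.landmark_of("side","marker")[0]["point"]))
```

```text
t 0.7 pos [0.1789 0.4669 0.2313] travel [ 0.2877  0.0213 -0.1328] rotvec [-0.     0.365  0.   ] rows 6.4
t 0.7 pos [0.1789 0.4669 0.2313] travel [ 0.5005  0.1113 -0.0957] rotvec [-0.     0.734  0.   ] rows 10.4
t 0.7 pos [0.1789 0.4669 0.2313] travel [ 0.5005  0.1938 -0.0957] rotvec [-0.     0.734  0.   ] rows 10.9
[0.4619 0.4088 0.002 ] [0.6484 0.0576 0.0034]
```

Emit:
jog_arm(rotation=[[0,0.36,0],[0,0.36,0],[0,0.36,0],[0,0.36,0],[0,0.36,0],[0,0.36,0],[0,0.36,0],[0,0.734,0],[0,0.734,0],[0,0.734,0],[0,0.734,0],[0,0.734,0]], travel=[[0.288,0.021,-0.133],[0.288,0.021,-0.133],[0.288,0.021,-0.133],[0.288,0.021,-0.133],[0.288,0.021,-0.133],[0.288,0.021,-0.133],[0.288,0.021,-0.133],[0.5005,0.111,-0.0957],[0.5005,0.111,-0.0957],[0.5005,0.111,-0.0957],[0.5005,0.111,-0.0957],[0.5005,0.111,-0.0957]], hand=[0.04,0.04,0.04,0.04,0.04,0.04,0.04,0.04,0.04,0.04,0.04,0.04])

```text
t: 2.0
position: [0.6143, 0.1972, 0.1182]
tcp_rot: [-0.602, 0.603, -0.37, 0.37]
wrist_force: [-0.1, 0.4, 0.2]
width: 0.475
```

Run:
```python
from h import *
st()
plan([.612,.1985,.0375],Rt(.471))
s=snap("side","b");crop(s,(386,170),75,4,"pics/b_s.png")
t=snap("top","b");crop(t,(260,190),75,4,"pics/b_t.png")
```

```text
t 2.00 q [ 0.3108  0.5917  0.2408  1.2207 -0.0003  1.4122] pos [0.6143 0.1972 0.1182] F [-0.0779  0.4275  0.2268] w 0.475
y [-0.0006 -0.0005 -1.    ] z [ 0.8918  0.4524 -0.0008]
t 2.0 pos [0.6143 0.1972 0.1182] travel [-0.0022  0.0807 -0.0014] rotvec [ 0.0008 -0.0016  0.0002] rows 1.6
```

View pics.

View pics/b_s.png

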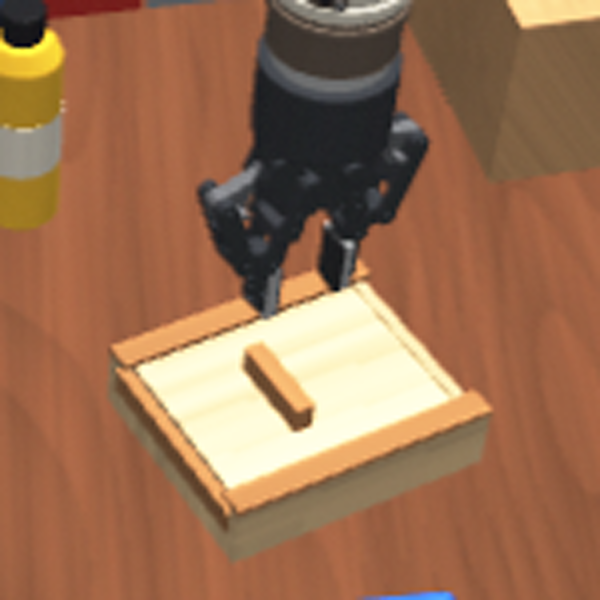

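View pics/b_t.png

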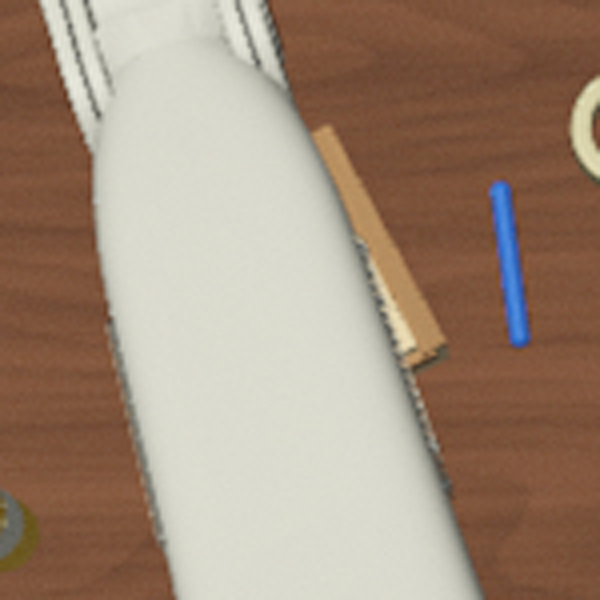

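Emit:
jog_arm(rotation=[[0,0,0],[0,0,0],[0,0,0],[0,0,0],[0,0,0],[0,0,0],[0,0,0],[0,0,0],[0,0,0],[0,0,0]], travel=[[-0.002,0.04,-0.001],[-0.002,0.06,-0.001],[-0.002,0.075,-0.001],[-0.002,0.0795,-0.001],[-0.002,0.0795,-0.001],[-0.002,0.0795,-0.001],[-0.002,0.0795,-0.001],[-0.002,0.0795,-0.001],[-0.002,0.0795,-0.001],[-0.002,0.0795,-0.001]], hand=[0.04,0.04,0.04,0.04,0.005,0.005,0.005,0.005,0.005,0.005], newtons=40)

```text
t: 3.1
position: [0.6109, 0.2002, 0.0422]
tcp_rot: [0.604, -0.602, 0.369, -0.37]
wrist_force: [-0.8, -0.1, 5.7]
width: 0.151
```

Run:
```python
from h import *
st()
```

```text
t 3.10 q [0.3166 0.6485 0.1307 1.0509 0.0002 1.4163] pos [0.6109 0.2002 0.0422] F [-0.8157 -0.0792  5.737 ] w 0.151
y [ 0.002   0.0009 -1.    ] z [0.8911 0.4538 0.0022]
```

Emit:
jog_arm(rotation=[[0,0,0],[0,0,0],[0,0,0],[0,0,0],[0,0,0]], travel=[[0,-0.0015,0],[0,-0.003,0],[0,-0.005,0],[0,-0.005,0],[0,-0.005,0]], hand=[0.005,0.005,0.005,0.005,0.005])

```text
t: 3.6
position: [0.6101, 0.1998, 0.0455]
tcp_rot: [-0.603, 0.603, -0.37, 0.369]
wrist_force: [1.3, 0.5, -1.5]
width: 0.149
```

Run:
```python
from h import *
st()
s=snap("side","c");crop(s,(386,180),75,4,"pics/c_s.png")
```

```text
t 3.60 q [ 0.3165  0.6455  0.1349  1.0606 -0.      1.4163] pos [0.6101 0.1998 0.0455] F [ 1.2649  0.5167 -1.4552] w 0.149
y [-0.0004 -0.0001 -1.    ] z [ 0.8911  0.4537 -0.0004]
```

View pics/c_s.png

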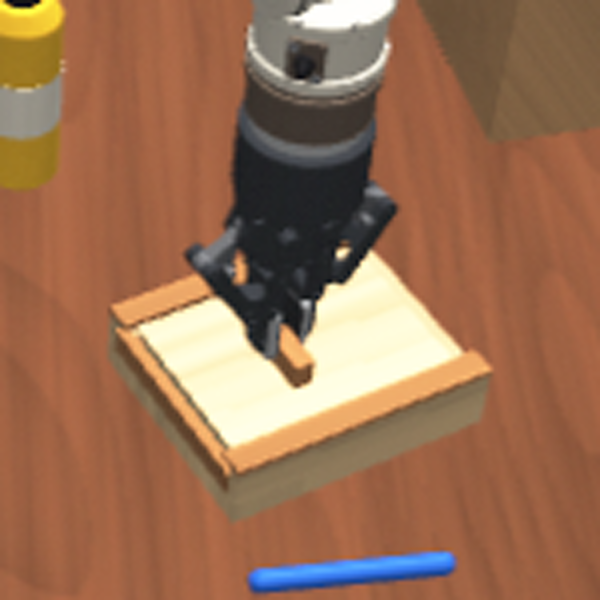

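Emit:
jog_arm(rotation=[[0,0,0],[0,0,0],[0,0,0]], travel=[[0,-0.0016,0],[0,-0.0016,0],[0,-0.0016,0]], hand=[0.005,0.005,0.005])

```text
t: 3.95
position: [0.6103, 0.1999, 0.0475]
tcp_rot: [0.603, -0.603, 0.369, -0.37]
wrist_force: [0.0, 1.0, -1.3]
width: 0.15
```

Run:
```python
from h import *
st()
s=snap("side","d");a=s[150:240,320:450,::-1];cv2.imwrite("pics/d_s.png",cv2.resize(a,None,fx=6,fy=6,interpolation=cv2.INTER_CUBIC))
```

```text
t 3.95 q [ 0.3165  0.6436  0.1369  1.0639 -0.      1.4163] pos [0.6103 0.1999 0.0475] F [ 0.0031  1.0316 -1.2672] w 0.15
y [ 0.0002  0.     -1.    ] z [0.8911 0.4538 0.0002]
```

View pics/d_s.png

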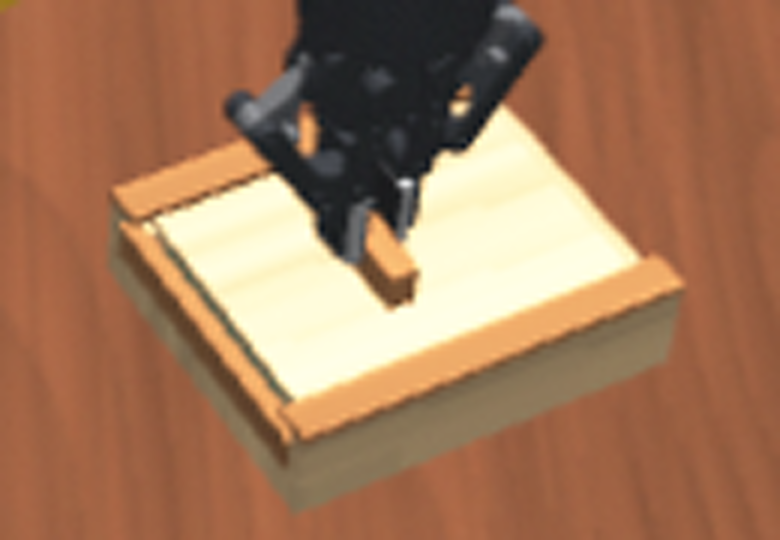

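Emit:
jog_arm(rotation=[[0,0,0],[0,0,0],[0,0,0],[0,0,0],[0,0,0]], travel=[[0,0,-0.004],[0,0,-0.008],[0,0,-0.012],[0,0,-0.016],[0,0,-0.02]], hand=[0.005,0.005,0.005,0.005,0.005])

```text
t: 4.5
position: [0.592, 0.1906, 0.0475]
tcp_rot: [-0.603, 0.603, -0.37, 0.37]
wrist_force: [-0.9, 0.4, -2.0]
width: 0.149
```

Run:
```python
from h import *
st()
s=snap("side","e");a=s[150:240,320:450,::-1];cv2.imwrite("pics/e_s.png",cv2.resize(a,None,fx=6,fy=6,interpolation=cv2.INTER_CUBIC))
```

```text
t 4.50 q [ 0.3115  0.6074  0.0702  1.0337 -0.      1.4113] pos [0.592  0.1906 0.0475] F [-0.8717  0.362  -1.9787] w 0.149
y [-0. -0. -1.] z [ 0.8911  0.4538 -0.    ]
```

View pics/e_s.png

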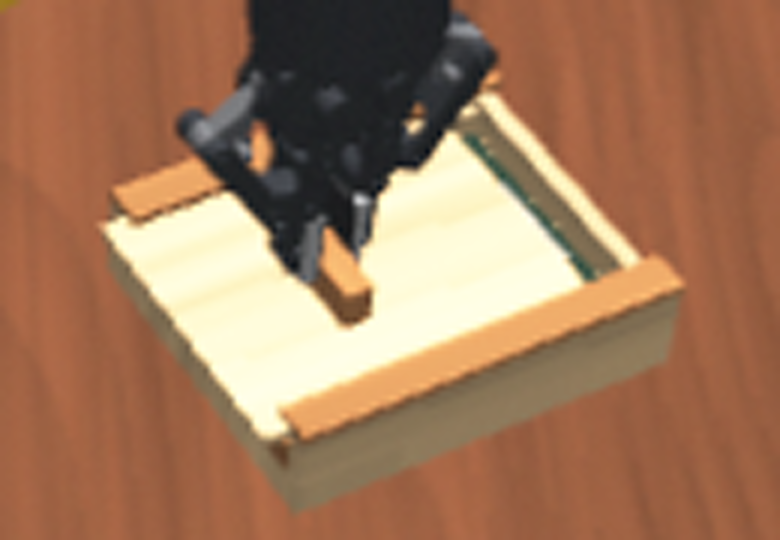

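Emit:
jog_arm(rotation=[[0,0,0],[0,0,0],[0,0,0],[0,0,0],[0,0,0],[0,0,0],[0,0,0],[0,0,0],[0,0,0]], travel=[[0,0,-0.015],[0,0,-0.035],[0,0,-0.055],[0,0,-0.075],[0,0,-0.095],[0,0,-0.115],[0,0,-0.135],[0,0,-0.155],[0,0,-0.165]], hand=[0.005,0.005,0.005,0.005,0.005,0.005,0.005,0.005,0.005])

```text
t: 5.45
position: [0.4436, 0.1152, 0.0474]
tcp_rot: [-0.602, 0.603, -0.37, 0.369]
wrist_force: [-0.7, -0.2, -2.0]
width: 0.149
```

Run:
```python
from h import *
st()
o=arm.get_obs()
plan([.38,.15,.10],Rt(.471),o)
plan([.38,.15,.018],Rt(.471),o)
s=snap("side","f");t=snap("top","f")
cv2.imwrite("pics/f.png",np.hstack([cv2.resize(s[100:340,260:500,::-1],(400,400)),cv2.resize(t[80:320,200:440,::-1],(400,400))]))
```

```text
t 5.45 q [ 0.2541  0.3332 -0.3951  0.8437 -0.0001  1.3542] pos [0.4436 0.1152 0.0474] F [-0.6955 -0.2037 -1.9984] w 0.149
y [-0.0012 -0.0004 -1.    ] z [ 0.8912  0.4535 -0.0012]
t 5.5 pos [0.4436 0.1152 0.0474] travel [-0.0599 -0.0525 -0.0409] rotvec [ 0.0012 -0.0003 -0.0002] rows 1.8
t 5.5 pos [0.4436 0.1152 0.0474] travel [-0.0599  0.0295 -0.0408] rotvec [ 0.0012 -0.0003 -0.0002] rows 1.6
```

View pics/f.png

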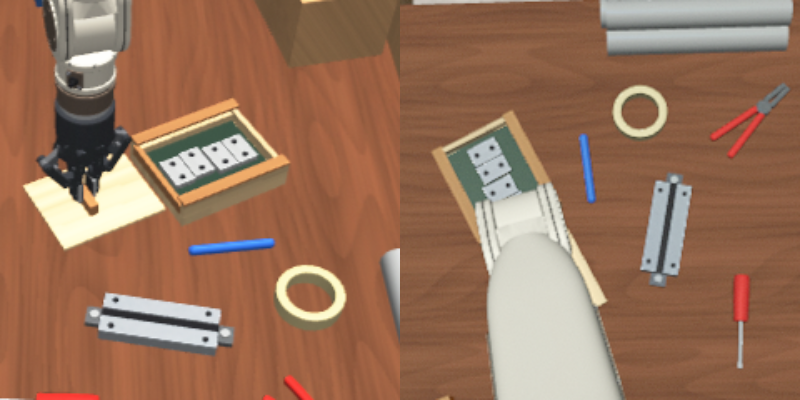

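Emit:
jog_arm(rotation=[[0,0,0],[0,0,0],[0,0,0],[0,0,0],[0,0,0],[0,0,0],[0,0,0],[0,0,0],[0,0,0]], travel=[[-0.03,0,-0.02],[-0.06,0,-0.041],[-0.06,0.01,-0.041],[-0.06,0.022,-0.041],[-0.06,0.03,-0.041],[-0.06,0.0335,-0.041],[-0.06,0.0335,-0.041],[-0.06,0.0335,-0.041],[-0.06,0.0335,-0.041]], hand=[0.005,0.005,0.005,0.005,0.005,0.005,0.005,0.005,0.005])

```text
t: 6.45
position: [0.3821, 0.1508, 0.0141]
tcp_rot: [0.603, -0.603, 0.37, -0.37]
wrist_force: [1.2, -0.2, -1.3]
width: 0.146
```

Run:
```python
from h import *
st()
```

```text
t 6.45 q [ 0.3759  0.308  -0.5535  0.7088 -0.      1.476 ] pos [0.3821 0.1508 0.0141] F [ 1.1618 -0.1921 -1.2853] w 0.146
y [ 0.0005  0.0002 -1.    ] z [0.8913 0.4534 0.0005]
```

Emit:
jog_arm(rotation=[[0,0,0],[0,0,0],[0,0,0],[0,0,0],[0,0,0],[0,0,0],[0,0,0],[0,0,0],[0,0,0]], travel=[[0,0.0008,0],[0,0.0008,0],[0,0.0008,0],[0,0.0008,0],[0,0.0008,0],[0,-0.04,0],[0,-0.08,0],[0,-0.12,0],[0,-0.15,0]], hand=[0.005,0.005,0.035,0.035,0.035,0.035,0.035,0.035,0.035])

```text
t: 7.35
position: [0.3822, 0.151, 0.1665]
tcp_rot: [0.604, -0.602, 0.369, -0.37]
wrist_force: [0.3, 0.0, -0.6]
width: 0.409
```

Run:
```python
from h import *
st()
s=snap("side","g");t=snap("top","g")
cv2.imwrite("pics/g.png",np.hstack([cv2.resize(s[150:270,320:440,::-1],(400,400),interpolation=cv2.INTER_CUBIC),cv2.resize(t[130:250,200:320,::-1],(400,400),interpolation=cv2.INTER_CUBIC)]))
```

```text
t 7.35 q [ 0.3763  0.1065 -0.3344  1.1272 -0.      1.4761] pos [0.3822 0.151  0.1665] F [ 0.3227  0.0374 -0.6481] w 0.409
y [ 0.0025  0.001  -1.    ] z [0.8911 0.4538 0.0027]
```

View pics/g.png

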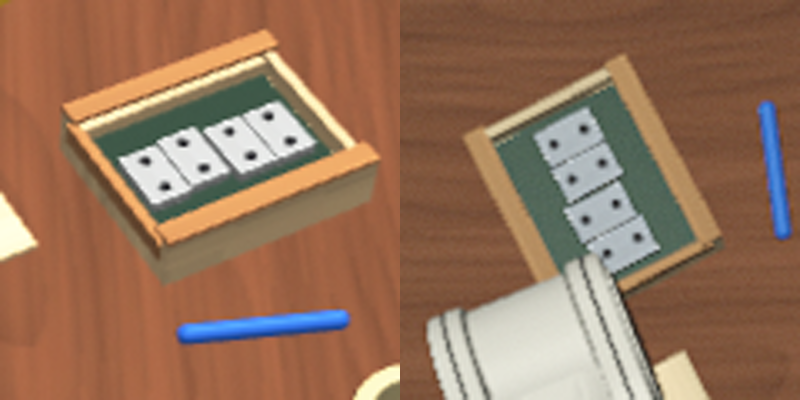

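Run:
```python
from h import *
ims={"side":cv2.imread("pics/side_g.png")[:,:,::-1],"top":cv2.imread("pics/top_g.png")[:,:,::-1]}
cp=np.array([.6251,.2048,.471]);c,s=np.cos(.471),np.sin(.471);Rc=np.array([[c,-s],[s,c]])
vis=ims["side"].copy()
vis=cv2.resize(vis[150:270,320:440,::-1],(600,600),interpolation=cv2.INTER_CUBIC)
for i,(u,v) in enumerate([(251,170.5),(255.5,181),(261,193),(266.6,204.4)]):
    w=onz("top",(u,v),.026); x0=[w[0],w[1],.471]
    f=lambda p:rect(p[0],p[1],p[2],.026,.032,.05)
    for k,im in [("side",{"side":ims["side"]}),("top",{"top":ims["top"]}),("both",ims)]:
        p,sc=fit(im,x0,f,steps=[.004,.004,.08]); l=Rc.T@(p[:2]-cp[:2]); print(i,k,p,"case",(l*1000).round(1),"dyaw",round(p[2]-.471,3),round(sc,2))
    for a,b in f(p):
        q=(proj("side",np.stack([a,b]))-[320,150]+.5)*5-.5; cv2.line(vis,tuple(q[0].astype(int)),tuple(q[1].astype(int)),(0,0,255),1)
cv2.imwrite("pics/g2.png",vis)
```

```text
0 side [0.6722 0.2269 0.4815] case [52.  -1.7] dyaw 0.01 9.57
0 top [0.6731 0.2266 0.4729] case [52.7 -2.3] dyaw 0.002 8.15
0 both [0.6727 0.2267 0.4732] case [52.4 -2.1] dyaw 0.002 8.83
1 side [0.6437 0.2123 0.482 ] case [20.  -1.8] dyaw 0.011 9.09
1 top [0.6443 0.212  0.4755] case [20.4 -2.3] dyaw 0.004 7.53
1 both [0.644  0.2122 0.4786] case [20.2 -2. ] dyaw 0.008 8.29
2 side [0.604  0.1987 0.4788] case [-21.6   4.2] dyaw 0.008 9.13
2 top [0.6046 0.1982 0.4915] case [-21.2   3.4] dyaw 0.02 7.55
2 both [0.6043 0.1985 0.4848] case [-21.4   3.8] dyaw 0.014 8.31
3 side [0.5768 0.1818 0.4654] case [-53.5   1.4] dyaw -0.006 9.8
3 top [0.5776 0.1808 0.4804] case [-53.2   0.2] dyaw 0.009 7.62
3 both [0.577  0.1814 0.4776] case [-53.4   1. ] dyaw 0.007 8.67
```

View pics/g2.png

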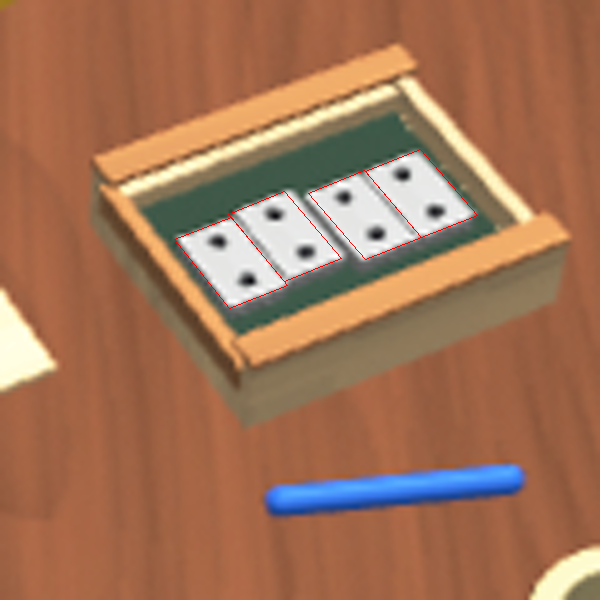

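```bash
cat >> h.py <<'E'
CASE=np.array([.6251,.2048,.471]); BLK=np.array([.538,-.0707,-.1907])
BARS=np.array([[52.4,-2.1],[20.2,-2.0],[-21.4,3.8],[-53.4,1.0]])/1000; BY=.475
def pickpose(i,tau,dx,z):
    """tau: lean (rad), dx: TCP x offset in case x from bar centre, z TCP"""
    p=loc(CASE,[BARS[i]],0)[0]; c,s=np.cos(BY),np.sin(BY); p=p+dx*np.array([c,s,0]); p[2]=z
    return p,Rt(BY-np.pi/2,-tau)
def limits(pos,Rm):
    f=[pos+Rm@np.array([a*.011,0,0]) for a in(-1,1)]; b=[pos+Rm@np.array([a*.0425,-.0727,0]) for a in(-1,1)]
    print("tip zmin %.4f"%min(x[2] for x in f),"body zmin %.4f"%min(x[2] for x in b))
def traj(wps,n0=None):
    """list of (pos,R); prints travel, rotvec from current measured pose"""
    o=arm.get_obs()
    for p,Rm in wps: plan(p,Rm,o)
E
python3 - <<'E'
from h import *
p,Rm=pickpose(0,np.radians(30),.002,.13); limits(p-[0,0,.107],Rm)
traj([(p,Rm),([.55,.19,.165],Rt(BY-np.pi/2+.3,-.3)),([.45,.16,.165],Rt(.471-.7))]); print(p)
E
```

```text
tip zmin 0.0175 body zmin 0.0647
t 7.5 pos [0.3847 0.152  0.1684] travel [0.0642 0.0412 0.2922] rotvec [0.4011 1.5294 0.4041] rows 10.9
t 7.5 pos [0.3847 0.152  0.1684] travel [0.0412 0.005  0.1645] rotvec [0.1811 1.258  0.2533] rows 8.6
t 7.5 pos [0.3847 0.152  0.1684] travel [0.0225 0.004  0.0618] rotvec [-0.0096  0.7001 -0.0025] rows 4.7
[0.6745 0.2276 0.13  ]
```

Emit:
jog_arm(rotation=[[0.401,1.529,0.404],[0.401,1.529,0.404],[0.401,1.529,0.404],[0.401,1.529,0.404],[0.401,1.529,0.404],[0.401,1.529,0.404],[0.401,1.529,0.404],[0.401,1.529,0.404],[0.401,1.529,0.404],[0.401,1.529,0.404],[0.401,1.529,0.404],[0.401,1.529,0.404]], travel=[[0.064,0.041,0.292],[0.064,0.041,0.292],[0.064,0.041,0.292],[0.064,0.041,0.292],[0.064,0.041,0.292],[0.064,0.041,0.292],[0.064,0.041,0.292],[0.064,0.041,0.292],[0.064,0.041,0.292],[0.064,0.041,0.292],[0.064,0.041,0.292],[0.064,0.041,0.292]], hand=[0.062,0.062,0.062,0.062,0.062,0.062,0.062,0.062,0.062,0.062,0.062,0.062])

```text
t: 8.65
position: [0.668, 0.2261, 0.1202]
tcp_rot: [0.334, 0.012, 0.708, -0.622]
wrist_force: [0.1, 0.5, 0.3]
width: 0.727
```

Run:
```python
from h import *
s=snap("side","i");snap("top","i");st()
p,Rm=pickpose(0,np.radians(30),.002,.05)
traj([(p,Rm),pickpose(0,np.radians(30),.002,.023)])
cv2.imwrite("pics/i_s.png",cv2.resize(s[100:250,310:460,::-1],(600,600),interpolation=cv2.INTER_CUBIC))
```

```text
t 8.75 q [ 0.2852  0.3927 -0.2277  0.4467  0.0942  2.973 ] pos [0.6701 0.2262 0.122 ] F [-0.2432  0.075   0.1555] w 0.728
y [ 0.4346  0.2255 -0.8719] z [ 0.4602 -0.8878 -0.0002]
t 8.8 pos [0.6701 0.2262 0.122 ] travel [0.0313 0.065  0.0008] rotvec [0.0018 0.0026 0.0119] rows 1.4
t 8.8 pos [0.6701 0.2262 0.122 ] travel [0.0445 0.0885 0.0008] rotvec [0.0018 0.0026 0.0119] rows 2.0
```

View pics/i_s.png

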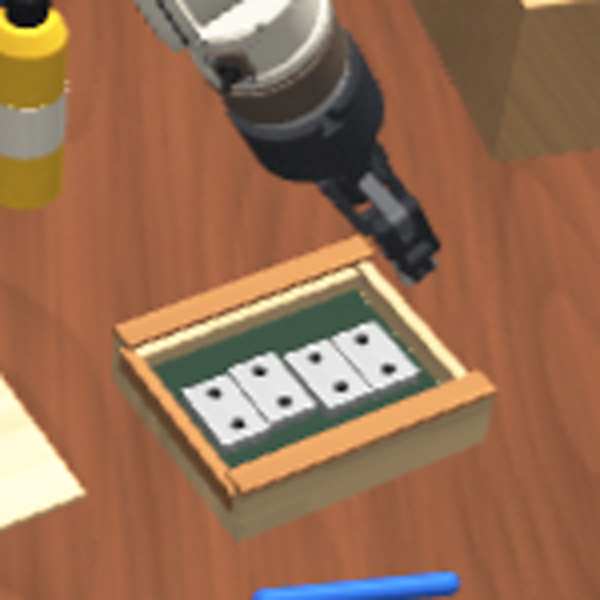

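Emit:
jog_arm(rotation=[[0,0,0.0],[0,0,0]], travel=[[0,0,0],[0,0,0]], hand=[0.062,0.062])

```text
t: 8.95
position: [0.6716, 0.2262, 0.1232]
tcp_rot: [0.336, 0.014, 0.707, -0.622]
wrist_force: [-0.3, -0.1, 0.7]
width: 0.73
```

Run:
```python
from h import *
st()
traj([pickpose(0,np.radians(30),.002,.05),pickpose(0,np.radians(30),.002,.023)])
```

```text
t 8.95 q [ 0.2846  0.3926 -0.2257  0.4462  0.094   2.9747] pos [0.6716 0.2262 0.1232] F [-0.3119 -0.15    0.6581] w 0.73
y [ 0.437   0.2256 -0.8707] z [ 0.4582 -0.8888 -0.0004]
t 8.9 pos [0.6716 0.2262 0.1232] travel [0.0331 0.0653 0.0001] rotvec [0.0008 0.0007 0.0094] rows 1.5
t 8.9 pos [0.6716 0.2262 0.1232] travel [0.0464 0.0888 0.0001] rotvec [0.0008 0.0007 0.0094] rows 2.0
```

Emit:
jog_arm(rotation=[[0,0,0],[0,0,0],[0,0,0],[0,0,0],[0,0,0],[0,0,0],[0,0,0],[0,0,0]], travel=[[0.015,0.026,0],[0.03,0.052,0],[0.04,0.069,0],[0.045,0.078,0],[0.045,0.078,0],[0.045,0.078,0],[0.045,0.078,0],[0.045,0.078,0]], hand=[0.062,0.062,0.062,0.062,0.062,0.062,0.062,0.062])

```text
t: 9.75
position: [0.6712, 0.2263, 0.0348]
tcp_rot: [0.337, 0.015, 0.707, -0.622]
wrist_force: [0.4, -0.5, 1.3]
width: 0.723
```

Run:
```python
from h import *
st()
traj([pickpose(0,np.radians(30),.002,.023)])
s=snap("side","j")
cv2.imwrite("pics/j_s.png",cv2.resize(s[130:250,330:450,::-1],(600,600),interpolation=cv2.INTER_CUBIC))
```

```text
t 9.75 q [ 0.285   0.5113 -0.3198  0.2307  0.0939  2.9756] pos [0.6712 0.2263 0.0348] F [ 0.3966 -0.4864  1.2886] w 0.723
y [ 0.4392  0.2263 -0.8694] z [ 0.4577 -0.8891 -0.0002]
t 9.8 pos [0.6712 0.2263 0.0348] travel [0.0027 0.012  0.0003] rotvec [0.0004 0.0003 0.0069] rows 0.2
```

View pics/j_s.png

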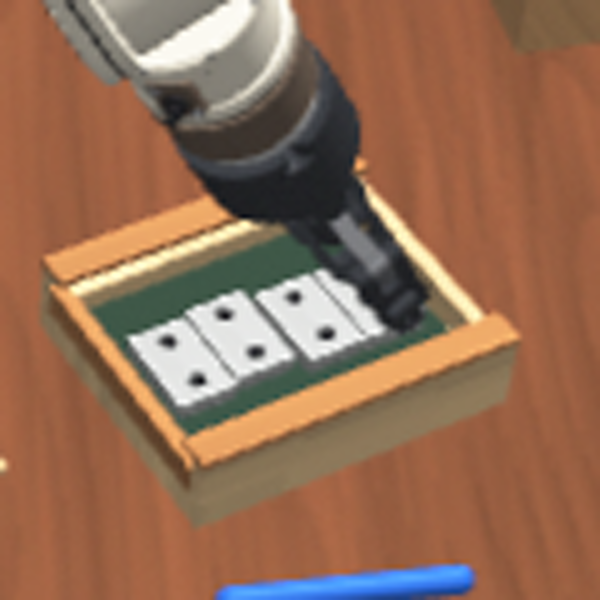

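Emit:
jog_arm(rotation=[[0,0,0.007],[0,0,0.007],[0,0,0.007],[0,0,0.007]], travel=[[0.0015,0.006,0],[0.003,0.012,0],[0.003,0.012,0],[0.003,0.012,0]], hand=[0.062,0.062,0.062,0.062])

```text
t: 10.2
position: [0.6725, 0.2274, 0.0202]
tcp_rot: [0.337, 0.016, 0.707, -0.621]
wrist_force: [-0.4, -0.1, 0.0]
width: 0.727
```

Run:
```python
from h import *
st()
```

```text
t 10.20 q [ 0.2855  0.5359 -0.3296  0.1936  0.0947  2.9768] pos [0.6725 0.2274 0.0202] F [-0.3649 -0.088   0.0312] w 0.727
y [ 0.4411  0.2281 -0.868 ] z [ 0.4577 -0.8891 -0.001 ]
```

Emit:
jog_arm(rotation=[[0,0,0.003],[0,0,0.003],[0,0,0.003],[0,0,0.003]], travel=[[0.002,0.002,0],[0.003,0.0035,0],[0.003,0.0035,0],[0.003,0.0035,0]], hand=[0.062,0.062,0.062,0.062])

```text
t: 10.6
position: [0.6721, 0.227, 0.0163]
tcp_rot: [0.339, 0.017, 0.707, -0.62]
wrist_force: [1.3, -0.2, -0.6]
width: 0.724
```

Run:
```python
from h import *
st()
```

```text
t 10.60 q [ 0.2849  0.5407 -0.3381  0.1763  0.0955  2.9766] pos [0.6721 0.227  0.0163] F [ 1.2906 -0.2375 -0.6147] w 0.724
y [ 0.4443  0.2295 -0.866 ] z [ 0.4576 -0.8891 -0.0008]
```

Emit:
jog_arm(rotation=[[0,0,0],[0,0,0],[0,0,0],[0,0,0]], travel=[[0.0015,0.001,0],[0.0022,0.002,0],[0.0022,0.002,0],[0.0022,0.002,0]], hand=[0.062,0.062,0.062,0.062])

```text
t: 11.0
position: [0.6721, 0.2269, 0.0151]
tcp_rot: [0.339, 0.018, 0.707, -0.62]
wrist_force: [-2.6, -1.2, 6.9]
width: 0.724
```

Run:
```python
from h import *
st()
```

```text
t 11.00 q [ 0.2846  0.5423 -0.3419  0.1684  0.0959  2.9763] pos [0.6721 0.2269 0.0151] F [-2.6422 -1.1676  6.9499] w 0.724
y [ 0.4463  0.2303 -0.8647] z [ 0.4577 -0.8891 -0.0005]
```

Emit:
jog_arm(rotation=[[0,0,0],[0,0,0],[0,0,0],[0,0,0],[0,0,0],[0,0,0],[0,0,0],[0,0,0],[0,0,0]], travel=[[-0.0048,-0.0003,0],[-0.0048,-0.0003,0],[-0.0048,-0.0003,0],[-0.0048,-0.0003,0],[-0.0048,-0.0003,0],[-0.0048,-0.0003,0],[-0.0048,-0.0003,0],[-0.0048,-0.0003,0],[-0.0048,-0.0003,0]], hand=[0.062,0.062,0.062,0.04,0.04,0.04,0.04,0.04,0.04], newtons=60)

```text
t: 11.9
position: [0.6758, 0.2285, 0.0176]
tcp_rot: [0.339, 0.018, 0.707, -0.62]
wrist_force: [-2.5, -1.6, 7.0]
width: 0.563
```

Run:
```python
from h import *
st()
```

```text
t 11.90 q [ 0.2857  0.5437 -0.3291  0.1796  0.0949  2.9775] pos [0.6758 0.2285 0.0176] F [-2.501  -1.6072  6.9979] w 0.563
y [ 0.4465  0.23   -0.8647] z [ 0.4574 -0.8892 -0.0003]
```

Emit:
jog_arm(rotation=[[0,0,0],[0,0,0],[0,0,0],[0,0,0],[0,0,0],[0,0,0],[0,0,0]], travel=[[-0.005,-0.009,0],[-0.015,-0.026,0],[-0.03,-0.052,0],[-0.045,-0.078,0],[-0.065,-0.113,0],[-0.065,-0.113,0],[-0.065,-0.113,0]], hand=[0.04,0.04,0.04,0.04,0.04,0.04,0.04])

```text
t: 12.6
position: [0.6752, 0.2284, 0.1483]
tcp_rot: [0.339, 0.018, 0.707, -0.62]
wrist_force: [0.2, -0.4, -2.6]
width: 0.561
```

Run:
```python
from h import *
st()
s=snap("side","k")
cv2.imwrite("pics/k_s.png",cv2.resize(s[90:240,310:460,::-1],(600,600),interpolation=cv2.INTER_CUBIC))
```

```text
t 12.60 q [ 0.2858  0.3673 -0.196   0.4894  0.095   2.9773] pos [0.6752 0.2284 0.1483] F [ 0.1607 -0.382  -2.6138] w 0.561
y [ 0.4462  0.23   -0.8649] z [ 0.4577 -0.8891 -0.0003]
```

View pics/k_s.png

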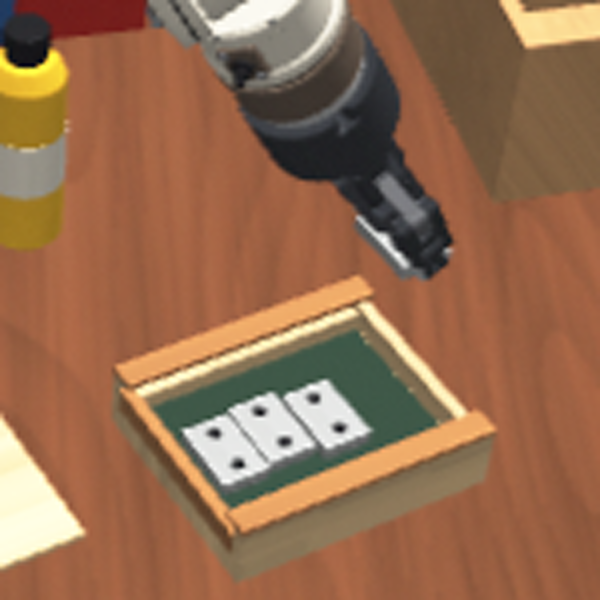

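```bash
cat >> h.py <<'E'
def barR_case():
    c,s=np.cos(BY),np.sin(BY); return np.array([[c,-s,0],[s,c,0],[0,0,1]])
def grasp_T(i,tcp,Rm):
    """tool->bar: returns (offset of bar centre in tool frame with z=0, Rtool^T*Rbar)"""
    b=np.array([*loc(CASE,[BARS[i]],0)[0][:2],.021]); d=Rm.T@(b-tcp); print("bar in tool",d.round(4)); d[2]=0
    return d,Rm.T@barR_case()
def placepose(slot,d,Rtb,dz=0,lift=0,ydev=0):
    c,s=np.cos(BLK[2]),np.sin(BLK[2]); bx=np.array([c,s,0]);by=np.array([-s,c,0]);u=np.array([0,0,1.])
    Rb=np.stack([-u,-by,-bx],1); Rt_=Rb@Rtb.T
    cpos=np.array([*loc(BLK,[(slot,ydev)],0)[0][:2],.036+dz+lift]); return cpos-Rt_@d,Rt_
E
python3 - <<'E'
from h import *
o=arm.get_obs(); Rm=q2R(o["tcp_rot"]).as_matrix()
d,Rtb=grasp_T(0,np.array([.6758,.2285,.0176]),Rm)
p,Rp=placepose(.054,d,Rtb); print(p,Rp,np.degrees(np.arccos(-Rp[2,1]))); limits(p-.005*Rp[:,1],Rp)
np.savez("g0.npz",d=d,R=Rtb)
traj([([.60,.12,.22],Rt(-1.096)),([.54,.0,.22],Rt(0.14)),(p+[0,0,.12],Rp)])
E
```

```text
bar in tool [ 0.0014 -0.0047  0.0002]
[ 0.5944 -0.0816  0.0325] [[ 0.4896  0.8509  0.1906]
 [-0.0947 -0.1654  0.9817]
 [ 0.8668 -0.4987 -0.0004]] 60.08859292005474
tip zmin 0.0254 body zmin 0.0344
t 12.7 pos [0.6739 0.228  0.1459] travel [ 0.0628 -0.1216  0.0621] rotvec [ 0.0012  0.0003 -0.5221] rows 3.5
t 12.7 pos [0.6739 0.228  0.1459] travel [ 0.1566 -0.1757  0.1414] rotvec [-0.3212 -1.206  -0.454 ] rows 8.9
t 12.7 pos [0.6739 0.228  0.1459] travel [ 0.1807 -0.1118  0.2389] rotvec [ 0.6766 -2.5085 -0.638 ] rows 17.8
```

Emit:
jog_arm(rotation=[[0,0,-0.522],[0,0,-0.522],[0,0,-0.522],[0,0,-0.522],[-0.321,-1.206,-0.454],[-0.321,-1.206,-0.454],[-0.321,-1.206,-0.454],[-0.321,-1.206,-0.454],[-0.321,-1.206,-0.454],[-0.321,-1.206,-0.454],[-0.321,-1.206,-0.454],[-0.321,-1.206,-0.454]], travel=[[0.063,-0.122,0.062],[0.063,-0.122,0.062],[0.063,-0.122,0.062],[0.063,-0.122,0.062],[0.156,-0.176,0.141],[0.156,-0.176,0.141],[0.156,-0.176,0.141],[0.156,-0.176,0.141],[0.156,-0.176,0.141],[0.156,-0.176,0.141],[0.156,-0.176,0.141],[0.156,-0.176,0.141]], hand=[0.04,0.04,0.04,0.04,0.04,0.04,0.04,0.04,0.04,0.04,0.04,0.04])

```text
t: 13.85
position: [0.5397, 0.0006, 0.2184]
tcp_rot: [-0.526, 0.526, -0.474, 0.472]
wrist_force: [-0.1, -1.2, -1.1]
width: 0.563
```

Run:
```python
from h import *
g=np.load("g0.npz")
p,Rp=placepose(.054,g["d"],g["R"])
st();traj([(p+[0,0,.12],Rp)])
```

```text
t 13.85 q [0.0004 0.3273 0.0891 1.3355 0.0013 1.4647] pos [0.5397 0.0006 0.2184] F [-0.0987 -1.1811 -1.1006] w 0.563
y [-0.0029  0.0013 -1.    ] z [ 0.9943  0.1063 -0.0027]
t 13.8 pos [0.5397 0.0006 0.2184] travel [0.0877 0.0656 0.0458] rotvec [ 0.6647 -1.1473 -0.9016] rows 10.7
```

Emit:
jog_arm(rotation=[[0.665,-1.147,-0.902],[0.665,-1.147,-0.902],[0.665,-1.147,-0.902],[0.665,-1.147,-0.902],[0.665,-1.147,-0.902],[0.665,-1.147,-0.902],[0.665,-1.147,-0.902],[0.665,-1.147,-0.902],[0.665,-1.147,-0.902],[0.665,-1.147,-0.902],[0.665,-1.147,-0.902],[0.665,-1.147,-0.902]], travel=[[0.088,0.066,0.046],[0.088,0.066,0.046],[0.088,0.066,0.046],[0.088,0.066,0.046],[0.088,0.066,0.046],[0.088,0.066,0.046],[0.088,0.066,0.046],[0.088,0.066,0.046],[0.088,0.066,0.046],[0.088,0.066,0.046],[0.088,0.066,0.046],[0.088,0.066,0.046]], hand=[0.04,0.04,0.04,0.04,0.04,0.04,0.04,0.04,0.04,0.04,0.04,0.04])

```text
t: 15.05
position: [0.5909, -0.0827, 0.1486]
tcp_rot: [-0.575, 0.645, 0.289, 0.412]
wrist_force: [-0.6, -0.0, -3.8]
width: 0.565
```

Emit:
jog_arm(rotation=[[0,0,0],[0,0,0],[0,0,0]], travel=[[0,0,0],[0,0,0],[0,0,0]], hand=[0.04,0.04,0.04])

```text
t: 15.35
position: [0.597, -0.0818, 0.1561]
tcp_rot: [-0.573, 0.643, 0.294, 0.415]
wrist_force: [-0.1, -0.1, -0.7]
width: 0.559
```

Run:
```python
from h import *
g=np.load("g0.npz")
p,Rp=placepose(.054,g["d"],g["R"])
s=snap("side","l");t=snap("top","l")
st();traj([(p+[0,0,.015],Rp)])
cv2.imwrite("pics/l.png",np.hstack([cv2.resize(s[200:340,290:430,::-1],(400,400),interpolation=cv2.INTER_CUBIC),cv2.resize(t[140:280,290:430,::-1],(400,400),interpolation=cv2.INTER_CUBIC)]))
```

```text
t 15.45 q [-0.0891  0.227  -0.9991 -0.7088 -0.0939  0.0547] pos [ 0.5967 -0.0819  0.1561] F [ 0.0963 -0.4121 -1.5025] w 0.561
y [ 0.8535 -0.1704 -0.4924] z [0.1964 0.9805 0.0012]
t 15.4 pos [ 0.5967 -0.0819  0.1561] travel [-0.0957  0.0514 -0.0003] rotvec [ 0.0043 -0.0043  0.0072] rows 2.2
```

View pics/l.png

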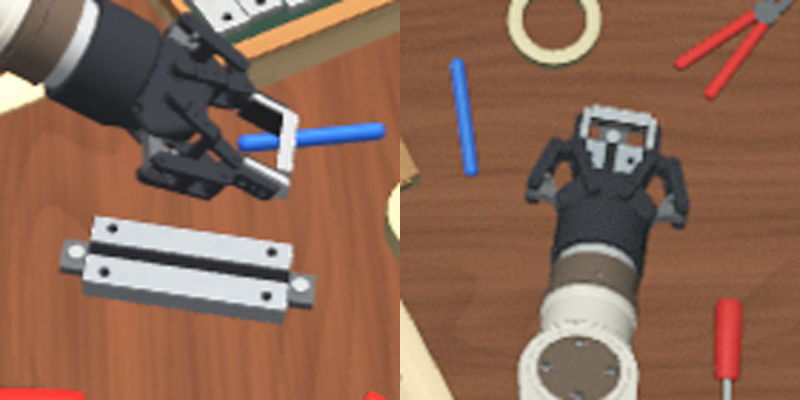

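```bash
cat > kin.py <<'E'
from h import *
D=[([1.205,.2414,.0037,1.3352,0,1.5708],[.1786,.4663,.2304]),
([.3108,.5917,.2408,1.2207,0,1.4122],[.6143,.1972,.1182]),([.3166,.6485,.1307,1.0509,0,1.41],[.6109,.2002,.0422]),
([.2541,.3332,-.3951,.8437,0,1.35],[.4436,.1152,.0474]),([.3763,.1065,-.3344,1.1272,0,1.47],[.3822,.151,.1665]),
([.3759,.308,-.5535,.7088,0,1.476],[.3821,.1508,.0141]),([0.0004,.3273,.0891,1.3355,.0013,1.46],[.5397,.0006,.2184]),
([-.0891,.227,-.9991,-.7088,-.0939,.0547],[.5967,-.0819,.1561]),([.2858,.3673,-.196,.4894,.095,2.97],[.6752,.2284,.1483]),([.2849,.5407,-.3381,.1763,.0955,2.97],[.6721,.227,.0163])]
A=[];b=[]
for q,p in D:
    r=np.hypot(p[0],p[1]);a=q[1]-q[2];f=a+q[3]
    A+= [[np.sin(q[1]),np.cos(a),np.sin(a),np.cos(f)*np.cos(q[4]),1,0],[np.cos(q[1]),-np.sin(a),np.cos(a),-np.sin(f)*np.cos(q[4]),0,1]]; b+=[r,p[2]]
X,res,_,_=np.linalg.lstsq(np.array(A),np.array(b),rcond=None); print("L1,L2,L2',L3,r0,z0",X, "res",(np.array(A)@X-b).round(4))
def ik(r,z,f,x0=(.3,-.4)):
    from scipy.optimize import fsolve
    def F(v):
        a=v[0]-v[1]; return [X@[np.sin(v[0]),np.cos(a),np.sin(a),np.cos(f),1,0]-r,X@[np.cos(v[0]),-np.sin(a),np.cos(a),-np.sin(f),0,1]-z]
    s,_,ok,_=fsolve(F,x0,full_output=True); return np.array([s[0],s[1],f-s[0]+s[1]]),ok
if __name__=="__main__":
    for slot in(.054,.018,-.018,-.054):
        for tilt in(50,55,60,65,70):
            for z in(.032,.15):
                r=np.hypot(*loc(BLK,[(slot,0)],0)[0][:2])
                print(slot,tilt,z,*ik(r+.002,z,np.pi/2-np.radians(tilt)))
E
python3 kin.py
```

```text
L1,L2,L2',L3,r0,z0 [ 0.4934  0.3918  0.0086  0.406  -0.0006  0.2413] res [-0.      0.0001 -0.     -0.      0.0001 -0.0001  0.0001 -0.0002  0.
 -0.0001  0.0001 -0.0004 -0.0001 -0.     -0.      0.0002 -0.0002  0.0004
 -0.0001  0.0002]
0.054 50 0.032 [ 0.4756 -0.9577 -0.7352] 1
0.054 50 0.15 [ 0.1252 -0.8514 -0.2784] 1
0.054 55 0.032 [ 0.5696 -1.0219 -0.9806] 1
0.054 55 0.15 [ 0.1646 -0.9345 -0.4883] 1
0.054 60 0.032 [ 0.6923 -1.0733 -1.242 ] 1
0.054 60 0.15 [ 0.2327 -1.0118 -0.7208] 1
0.054 65 0.032 [ 0.8381 -1.1079 -1.5097] 1
0.054 65 0.15 [ 0.3344 -1.0808 -0.9789] 1
0.054 70 0.032 [ 0.9943 -1.1222 -1.7675] 1
0.054 70 0.15 [ 0.472  -1.1379 -1.2608] 1
0.018 50 0.032 [ 0.4596 -1.048  -0.8095] 1
0.018 50 0.15 [ 0.0606 -0.9291 -0.2916] 1
0.018 55 0.032 [ 0.5766 -1.1142 -1.0799] 1
0.018 55 0.15 [ 0.1063 -1.0142 -0.5096] 1
0.018 60 0.032 [ 0.7302 -1.1671 -1.3737] 1
0.018 60 0.15 [ 0.1867 -1.0949 -0.758 ] 1
0.018 65 0.032 [ 0.9107 -1.2014 -1.6758] 1
0.018 65 0.15 [ 0.311  -1.1686 -1.0433] 1
0.018 70 0.032 [ 1.0969 -1.2122 -1.96  ] 1
0.018 70 0.15 [ 0.4849 -1.2314 -1.3673] 1
-0.018 50 0.032 [
[... 152 characters left out ...]
9] 1
-0.018 60 0.032 [ 0.8057 -1.2649 -1.547 ] 1
-0.018 60 0.15 [ 0.1388 -1.1764 -0.7917] 1
-0.018 65 0.032 [ 1.0391 -1.2996 -1.9024] 1
-0.018 65 0.15 [ 0.2961 -1.2575 -1.1173] 1
-0.018 70 0.032 [ 1.2633 -1.305  -2.2192] 1
-0.018 70 0.15 [ 0.5313 -1.3307 -1.5129] 1
-0.054 50 0.032 [ 0.4624 -1.232  -0.9963] 1
-0.054 50 0.15 [-0.0881 -1.0733 -0.2871] 1
-0.054 55 0.032 [ 0.6706 -1.309  -1.3688] 1
-0.054 55 0.15 [-0.0292 -1.1643 -0.5243] 1
-0.054 60 0.032 [ 0.9601 -1.3734 -1.8099] 1
-0.054 60 0.15 [ 0.0873 -1.2561 -0.8198] 1
-0.054 65 0.032 [ 2.4476 -1.7742 -3.7855] 1
-0.054 65 0.15 [ 0.2981 -1.3497 -1.2115] 1
-0.054 70 0.032 [ 2.7329 -1.7795 -4.1633] 1
-0.054 70 0.15 [ 0.6712 -1.4483 -1.7704] 1
```

Emit:
jog_arm(rotation=[[0.004,-0.004,0.007],[0.004,-0.004,0.007],[0.004,-0.004,0.007],[0.004,-0.004,0.007],[0.004,-0.004,0.007],[0.004,-0.004,0.007],[0.004,-0.004,0.007],[0.004,-0.004,0.007]], travel=[[-0.03,0.016,0],[-0.06,0.032,0],[-0.08,0.043,0],[-0.0957,0.0514,0],[-0.0957,0.0514,0],[-0.0957,0.0514,0],[-0.0957,0.0514,0],[-0.0957,0.0514,0]], hand=[0.04,0.04,0.04,0.04,0.04,0.04,0.04,0.04])

```text
t: 16.25
position: [0.5942, -0.0816, 0.0484]
tcp_rot: [-0.575, 0.643, 0.294, 0.412]
wrist_force: [-0.1, 1.2, -1.6]
width: 0.564
```

Run:
```python
from h import *
g=np.load("g0.npz")
p,Rp=placepose(.054,g["d"],g["R"])
s=snap("side","m");t=snap("top","m")
st();traj([(p+[0,0,.015],Rp),(p,Rp)])
cv2.imwrite("pics/m.png",np.hstack([cv2.resize(s[230:330,320:420,::-1],(400,400),interpolation=cv2.INTER_CUBIC),cv2.resize(t[160:260,310:410,::-1],(400,400),interpolation=cv2.INTER_CUBIC)]))
```

```text
t 16.35 q [-0.0927  0.6315 -1.0678 -1.1765 -0.0868  0.0494] pos [ 0.5939 -0.0816  0.0481] F [ 0.7917 -0.3206 -1.3292] w 0.564
y [ 0.8514 -0.1662 -0.4975] z [ 0.1913  0.9815 -0.0005]
t 16.4 pos [ 0.5939 -0.0816  0.0481] travel [-0.0003  0.0007  0.0001] rotvec [ 0.0007 -0.0003  0.0014] rows 0.0
t 16.4 pos [ 0.5939 -0.0816  0.0481] travel [-0.0133  0.0082  0.0001] rotvec [ 0.0007 -0.0003  0.0014] rows 0.3
```

View pics/m.png

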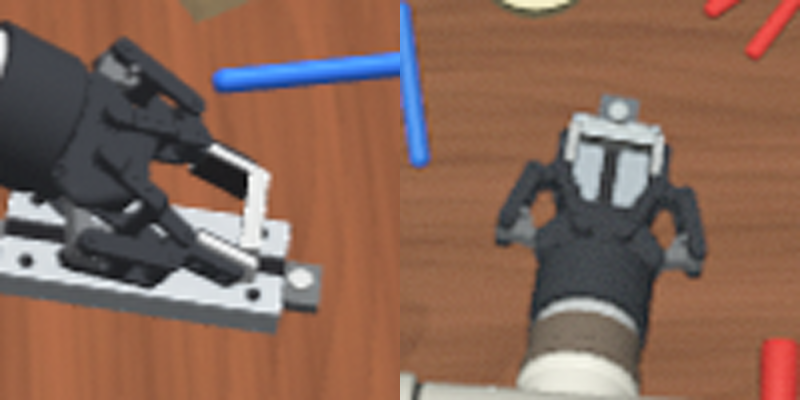

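Emit:
jog_arm(rotation=[[0,0,0],[0,0,0],[0,0,0],[0,0,0],[0,0,0]], travel=[[-0.005,0.003,0],[-0.0085,0.005,0],[-0.0115,0.007,0],[-0.0115,0.007,0],[-0.0115,0.007,0]], hand=[0.04,0.04,0.04,0.04,0.04])

```text
t: 16.85
position: [0.5933, -0.0816, 0.0322]
tcp_rot: [-0.576, 0.644, 0.293, 0.41]
wrist_force: [0.1, -0.0, -1.8]
width: 0.566
```

Emit:
jog_arm(rotation=[[0,0,0],[0,0,0],[0,0,0]], travel=[[-0.0008,0.0005,0],[-0.0016,0.001,0],[-0.0016,0.001,0]], hand=[0.04,0.04,0.04])

```text
t: 17.15
position: [0.5939, -0.0817, 0.0316]
tcp_rot: [-0.575, 0.643, 0.294, 0.411]
wrist_force: [-1.8, -0.3, 1.6]
width: 0.561
```

Emit:
jog_arm(rotation=[[0,0,0],[0,0,0],[0,0,0],[0,0,0],[0,0,0],[0,0,0],[0,0,0],[0,0,0],[0,0,0],[0,0,0],[0,0,0]], travel=[[0,0,0],[0,0,0],[0,0,0],[0,0,0],[0,-0.01,0],[0,-0.025,0],[0,-0.045,0],[0,-0.07,0],[0,-0.1,0],[0,-0.13,0],[0,-0.15,0]], hand=[0.054,0.06,0.064,0.064,0.064,0.064,0.064,0.064,0.064,0.064,0.064])

```text
t: 18.25
position: [0.5539, -0.0608, 0.1278]
tcp_rot: [-0.581, 0.652, 0.278, 0.4]
wrist_force: [0.4, -0.2, 0.1]
width: 0.75
```

Run:
```python
from h import *
s=snap("side","n");t=snap("top","n")
st()
cv2.imwrite("pics/n.png",np.hstack([cv2.resize(s[230:330,320:420,::-1],(400,400),interpolation=cv2.INTER_CUBIC),cv2.resize(t[160:260,310:410,::-1],(400,400),interpolation=cv2.INTER_CUBIC)]))
```

```text
t 18.35 q [-0.0314  0.2221 -1.0876 -0.7432 -0.1428  0.086 ] pos [ 0.5549 -0.0606  0.1302] F [0.1968 0.8224 1.1161] w 0.749
y [ 0.8303 -0.1685 -0.5312] z [ 0.1966  0.9805 -0.0036]
```

View pics/n.png

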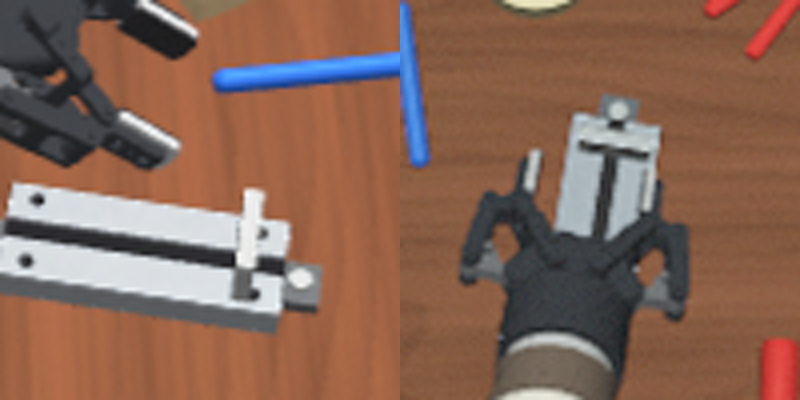

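```bash
cat >> h.py <<'E'
def blockloc(p):
    c,s=np.cos(BLK[2]),np.sin(BLK[2]); d=p[:2]-BLK[:2]; return np.array([c*d[0]+s*d[1],-s*d[0]+c*d[1]])*1000
def standfit(ims,slot):
    p0=loc(BLK,[(slot,0)],0)[0]
    f=lambda p:rect(p[0],p[1],p[2],.052,.010,.05)
    p,sc=fit(ims,[p0[0],p0[1],BLK[2]],f,steps=[.003,.003,.05]); return blockloc(p),round(p[2]-BLK[2],3),round(sc,2)
E
cat > pp.py <<'E'
from h import *
import sys
E
python3 - <<'E'
from h import *
ims={"side":cv2.imread("pics/side_n.png")[:,:,::-1],"top":cv2.imread("pics/top_n.png")[:,:,::-1]}
for k in ims: print(k,*standfit({k:ims[k]},.054))
print(*standfit(ims,.054))
from kin import ik
for slot in(.018,-.018,-.05):
    r=np.hypot(*loc(BLK,[(slot,0)],0)[0][:2])
    for tilt in(40,44,46,48,50,52): print(slot,tilt,*[v for z in(.032,.06) for v in ik(r+.002,z,np.pi/2-np.radians(tilt))])
for i in(1,2,3):
    r=np.hypot(*loc(CASE,[BARS[i]],0)[0][:2])
    for tau in(38,42,50): print("pick",i,tau,*[v for z in(.018,.12) for v in ik(r,z,np.pi/2-np.radians(tau))])
E
```

```text
side [53.3616 -0.7005] 0.024 9.08
top [53.6656 -3.4422] 0.021 8.37
[53.4158 -1.3267] 0.024 8.65
L1,L2,L2',L3,r0,z0 [ 0.4934  0.3918  0.0086  0.406  -0.0006  0.2413] res [-0.      0.0001 -0.     -0.      0.0001 -0.0001  0.0001 -0.0002  0.
 -0.0001  0.0001 -0.0004 -0.0001 -0.     -0.      0.0002 -0.0002  0.0004
 -0.0001  0.0002]
0.018 40 [ 0.3297 -0.891  -0.348 ] 1 [ 0.2507 -0.8654 -0.2435] 1
0.018 44 [ 0.3668 -0.9568 -0.5207] 1 [ 0.2776 -0.9336 -0.4083] 1
0.018 46 [ 0.3924 -0.9884 -0.6128] 1 [ 0.2976 -0.9666 -0.4963] 1
0.018 48 [ 0.4232 -1.0188 -0.709 ] 1 [ 0.3225 -0.9988 -0.5883] 1
0.018 50 [ 0.4596 -1.048  -0.8095] 1 [ 0.3528 -1.03   -0.6847] 1
0.018 52 [ 0.5019 -1.0758 -0.9145] 1 [ 0.3889 -1.06   -0.7857] 1
-0.018 40 [ 0.2889 -0.9773 -0.3936] 1 [ 0.1996 -0.9489 -0.2758] 1
-0.018 44 [ 0.3357 -1.0445 -0.5773] 1 [ 0.2331 -1.0182 -0.4484] 1
-0.018 46 [ 0.3679 -1.077  -0.6769] 1 [ 0.2578 -1.052  -0.5419] 1
-0.018 48 [ 0.4068 -1.1085 -0.7823] 1 [ 0.2888 -1.0853 -0.641 ] 1
-0.018 50 [ 0.4531 -1.139  -0.894 ] 1 [ 0.3267 -1.1178 -0.7463] 1
-0.018 52 [ 0.5073 -1.1682 -1.0122] 1 [ 0.3722 -1.1
[... 298 characters left out ...]
15 -0.9836] 1 [ 0.3086 -1.1961 -0.8066] 1
-0.05 52 [ 0.531  -1.2529 -1.1207] 1 [ 0.3667 -1.2299 -0.9334] 1
pick 1 38 [ 0.4892 -0.5773 -0.1589] 1 [ 0.3023 -0.488   0.1172] 1
pick 1 42 [ 0.5037 -0.6436 -0.3096] 1 [ 0.2978 -0.5619 -0.0219] 1
pick 1 50 [ 0.5677 -0.7608 -0.6304] 1 [ 0.3185 -0.6992 -0.3196] 1
pick 2 38 [ 0.4397 -0.6854 -0.2174] 1 [ 0.233  -0.5899  0.0846] 1
pick 2 42 [ 0.4599 -0.7511 -0.3732] 1 [ 0.2305 -0.6629 -0.0556] 1
pick 2 50 [ 0.5408 -0.8681 -0.7107] 1 [ 0.2585 -0.8001 -0.3604] 1
pick 3 38 [ 0.4039 -0.7637 -0.2601] 1 [ 0.1802 -0.6626  0.0648] 1
pick 3 42 [ 0.4291 -0.8294 -0.4208] 1 [ 0.179  -0.7351 -0.0764] 1
pick 3 50 [ 0.5256 -0.9471 -0.7746] 1 [ 0.2127 -0.8729 -0.3875] 1
```

Run:
```python
from h import *
p,Rm=pickpose(3,np.radians(40),.004,.13); limits(p-[0,0,.112]-Rm[:,1]*.005,Rm)
traj([([.54,.0,.22],Rt(0.14))])
```

```text
tip zmin 0.0148 body zmin 0.0502
t 18.4 pos [ 0.5549 -0.0606  0.1302] travel [ 0.0621 -0.0703  0.0562] rotvec [-0.6174  1.1226  0.8774] rows 10.4
```

Emit:
jog_arm(rotation=[[-0.617,1.123,0.877],[-0.617,1.123,0.877],[-0.617,1.123,0.877],[-0.617,1.123,0.877],[-0.617,1.123,0.877],[-0.617,1.123,0.877],[-0.617,1.123,0.877],[-0.617,1.123,0.877],[-0.617,1.123,0.877],[-0.617,1.123,0.877],[-0.617,1.123,0.877]], travel=[[0.062,-0.07,0.056],[0.062,-0.07,0.056],[0.062,-0.07,0.056],[0.062,-0.07,0.056],[0.062,-0.07,0.056],[0.062,-0.07,0.056],[0.062,-0.07,0.056],[0.062,-0.07,0.056],[0.062,-0.07,0.056],[0.062,-0.07,0.056],[0.062,-0.07,0.056]], hand=[0.062,0.062,0.062,0.062,0.062,0.062,0.062,0.062,0.062,0.062,0.062])

```text
t: 19.45
position: [0.5406, -0.0002, 0.215]
tcp_rot: [-0.557, 0.567, -0.384, 0.469]
wrist_force: [0.2, 0.1, 0.5]
width: 0.723
```

Run:
```python
from h import *
st()
p,Rm=pickpose(3,np.radians(40),.004,.13)
traj([(p,Rm)])
```

```text
t 19.45 q [ 0.0488  0.2622 -0.016   1.2095 -0.0877  1.3426] pos [ 0.5406 -0.0002  0.215 ] F [0.1921 0.0625 0.4738] w 0.723
y [ 0.0869 -0.0834 -0.9927] z [0.9602 0.2725 0.0611]
t 19.4 pos [ 0.5406 -0.0002  0.215 ] travel [-0.1741  0.0725  0.0832] rotvec [0.3597 1.354  0.6282] rows 10.2
```

Emit:
jog_arm(rotation=[[0.36,1.354,0.628],[0.36,1.354,0.628],[0.36,1.354,0.628],[0.36,1.354,0.628],[0.36,1.354,0.628],[0.36,1.354,0.628],[0.36,1.354,0.628],[0.36,1.354,0.628],[0.36,1.354,0.628],[0.36,1.354,0.628],[0.36,1.354,0.628],[0.36,1.354,0.628]], travel=[[-0.174,0.0725,0.083],[-0.174,0.0725,0.083],[-0.174,0.0725,0.083],[-0.174,0.0725,0.083],[-0.174,0.0725,0.083],[-0.174,0.0725,0.083],[-0.174,0.0725,0.083],[-0.174,0.0725,0.083],[-0.174,0.0725,0.083],[-0.174,0.0725,0.083],[-0.174,0.0725,0.083],[-0.174,0.0725,0.083]], hand=[0.062,0.062,0.062,0.062,0.062,0.062,0.062,0.062,0.062,0.062,0.062,0.062])

```text
t: 20.65
position: [0.5775, 0.1821, 0.1281]
tcp_rot: [0.393, 0.076, 0.702, -0.59]
wrist_force: [0.1, -0.1, -0.4]
width: 0.727
```

Emit:
jog_arm(rotation=[[0,0,0],[0,0,0],[0,0,0]], travel=[[0,0,0],[0,0,0],[0,0,0]], hand=[0.062,0.062,0.062])

```text
t: 20.95
position: [0.5806, 0.1827, 0.1314]
tcp_rot: [0.394, 0.078, 0.701, -0.589]
wrist_force: [0.1, -0.9, -0.3]
width: 0.727
```

Run:
```python
from h import *
s=snap("side","o");t=snap("top","o")
st()
ims={"side":s,"top":t}
for k in ims: print(k,*standfit({k:ims[k]},.054))
print(*standfit(ims,.054))
traj([pickpose(3,np.radians(40),.004,z) for z in(.13,.045,.021)])
cv2.imwrite("pics/o.png",np.hstack([cv2.resize(s[120:240,320:440,::-1],(400,400),interpolation=cv2.INTER_CUBIC),cv2.resize(s[230:330,320:420,::-1],(400,400),interpolation=cv2.INTER_CUBIC)]))
```

```text
t 21.05 q [ 0.2262  0.1713 -0.6645  0.0491  0.1582  2.9435] pos [0.5804 0.1826 0.1314] F [-0.4365  0.2434 -0.0873] w 0.724
y [ 0.5741  0.2938 -0.7642] z [ 0.4609 -0.8875  0.0051]
side [53.3531 -0.7168] 0.023 9.09
top [53.6656 -3.4422] 0.021 8.47
[53.3983 -1.3306] 0.023 8.7
t 21.1 pos [0.5804 0.1826 0.1314] travel [ 0.0005  0.0014 -0.0005] rotvec [-0.0013  0.0063 -0.0028] rows 0.0
t 21.1 pos [0.5804 0.1826 0.1314] travel [ 0.0553  0.0663 -0.0009] rotvec [-0.0013  0.0063 -0.0028] rows 1.7
t 21.1 pos [0.5804 0.1826 0.1314] travel [ 0.0708  0.0847 -0.001 ] rotvec [-0.0013  0.0063 -0.0028] rows 2.2
```

View pics/o.png

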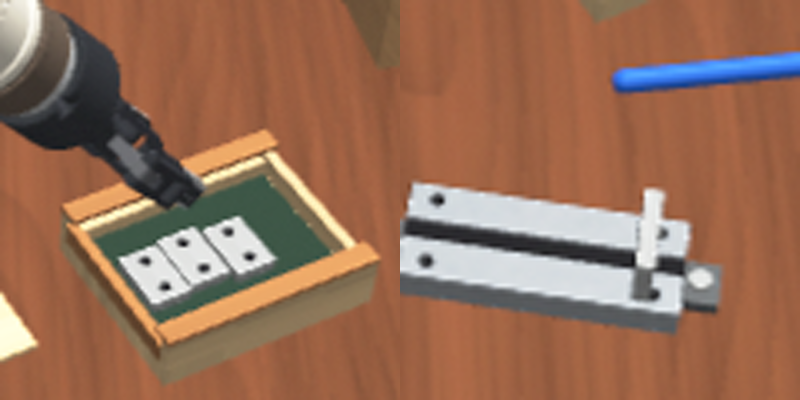

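Run:
```python
from h import *
st()
traj([pickpose(3,np.radians(40),.007,z) for z in(.045,.022,.020)])
```

```text
t 21.05 q [ 0.2262  0.1713 -0.6645  0.0491  0.1582  2.9435] pos [0.5804 0.1826 0.1314] F [-0.4365  0.2434 -0.0873] w 0.724
y [ 0.5741  0.2938 -0.7642] z [ 0.4609 -0.8875  0.0051]
t 21.1 pos [0.5804 0.1826 0.1314] travel [ 0.053   0.0683 -0.0009] rotvec [-0.0013  0.0063 -0.0028] rows 1.7
t 21.1 pos [0.5804 0.1826 0.1314] travel [ 0.0679  0.0858 -0.001 ] rotvec [-0.0013  0.0063 -0.0028] rows 2.2
t 21.1 pos [0.5804 0.1826 0.1314] travel [ 0.0692  0.0874 -0.001 ] rotvec [-0.0013  0.0063 -0.0028] rows 2.2
```

Emit:
jog_arm(rotation=[[0,0.006,-0.003],[0,0.006,-0.003],[0,0.006,-0.003],[0,0.006,-0.003],[0,0.006,-0.003],[0,0.006,-0.003],[0,0.006,-0.003],[0,0.006,-0.003]], travel=[[0.02,0.026,-0.001],[0.04,0.051,-0.001],[0.053,0.068,-0.001],[0.06,0.0765,-0.001],[0.064,0.081,-0.001],[0.068,0.086,-0.001],[0.068,0.086,-0.001],[0.068,0.086,-0.001]], hand=[0.062,0.062,0.062,0.062,0.062,0.062,0.062,0.062])

```text
t: 21.85
position: [0.5833, 0.1847, 0.0222]
tcp_rot: [0.392, 0.079, 0.702, -0.589]
wrist_force: [0.6, -0.5, 0.3]
width: 0.728
```

Run:
```python
from h import *
st()
s=snap("side","p")
traj([pickpose(3,np.radians(40),.007,z) for z in(.022,.020)])
cv2.imwrite("pics/p_s.png",cv2.resize(s[130:250,330:450,::-1],(600,600),interpolation=cv2.INTER_CUBIC))
```

```text
t 21.85 q [ 0.2299  0.4165 -0.7625 -0.2921  0.1554  2.9521] pos [0.5833 0.1847 0.0222] F [ 0.6061 -0.5227  0.2707] w 0.728
y [ 0.5726  0.2929 -0.7657] z [ 0.4568 -0.8896  0.0012]
t 21.9 pos [0.5834 0.1848 0.0224] travel [0.0004 0.0002 0.0001] rotvec [-0.0014  0.0004 -0.0009] rows 0.0
t 21.9 pos [0.5834 0.1848 0.0224] travel [0.0017 0.0018 0.    ] rotvec [-0.0014  0.0004 -0.0009] rows 0.0
```

View pics/p_s.png

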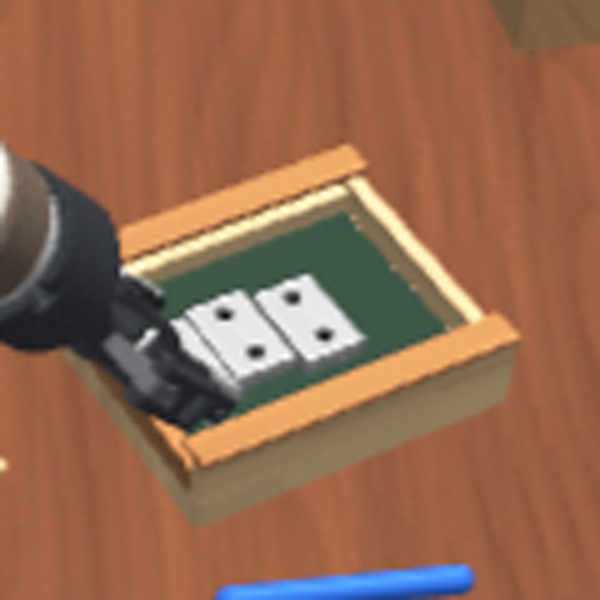

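Emit:
jog_arm(rotation=[[0,0,0],[0,0,0],[0,0,0],[0,0,0],[0,0,0],[0,0,0],[0,0,0],[0,0,0]], travel=[[0.0017,0.0018,0],[0.0017,0.0018,0],[0.0017,0.0018,0],[0.0017,0.0018,0],[0.0017,0.0018,0],[0.0017,0.0018,0],[0.0017,0.0018,0],[0.0017,0.0018,0]], hand=[0.062,0.062,0.04,0.04,0.04,0.04,0.04,0.04])

```text
t: 22.7
position: [0.5826, 0.1846, 0.0197]
tcp_rot: [0.392, 0.079, 0.702, -0.589]
wrist_force: [-4.4, -0.6, 6.4]
width: 0.565
```

Run:
```python
from h import *
st()
o=arm.get_obs(); Rm=q2R(o["tcp_rot"]).as_matrix()
d,Rtb=grasp_T(3,o["position"],Rm); np.savez("g3.npz",d=d,R=Rtb)
p,Rp=placepose(.018,d,Rtb); print(p,np.degrees(np.arccos(-Rp[2,1]))); limits(p-.005*Rp[:,1],Rp)
print(Rm.T@np.array([0,0,.13]))
```

```text
t 22.70 q [ 0.2297  0.422  -0.7655 -0.3005  0.1557  2.952 ] pos [0.5826 0.1846 0.0197] F [-4.3921 -0.6222  6.4011] w 0.565
y [ 0.5723  0.2931 -0.7659] z [ 0.4569 -0.8895  0.001 ]
bar in tool [ 0.004  -0.0051  0.0002]
[ 0.557  -0.0744  0.0296] 49.98412415621513
tip zmin 0.0244 body zmin 0.0470
[-0.0836 -0.0996  0.0001]
```

Lift straight up 130 mm, then to the intermediate waypoint.

Emit:
jog_arm(rotation=[[0,0,0],[0,0,0],[0,0,0],[0,0,0],[0,0,0],[0,0,0]], travel=[[-0.006,-0.0075,0],[-0.02,-0.024,0],[-0.04,-0.048,0],[-0.065,-0.077,0],[-0.0836,-0.0996,0],[-0.0836,-0.0996,0]], hand=[0.04,0.04,0.04,0.04,0.04,0.04])

```text
t: 23.3
position: [0.5861, 0.1855, 0.1556]
tcp_rot: [0.395, 0.082, 0.701, -0.588]
wrist_force: [0.3, -0.9, -0.9]
width: 0.56
```

Run:
```python
from h import *
st()
s=snap("side","q")
traj([([.60,.12,.22],Rt(-1.096)),([.54,.0,.22],Rt(0.14))])
cv2.imwrite("pics/q_s.png",cv2.resize(s[100:250,310:460,::-1],(600,600),interpolation=cv2.INTER_CUBIC))
```

```text
t 23.30 q [ 0.2302  0.1389 -0.6256  0.1127  0.1551  2.9523] pos [0.5861 0.1855 0.1556] F [ 0.3369 -0.8533 -0.8913] w 0.56
y [ 0.5797  0.2945 -0.7597] z [ 0.4567 -0.8896  0.0036]
t 23.4 pos [0.5842 0.185  0.1523] travel [-0.0317 -0.0617  0.0652] rotvec [-0.0025  0.0004 -0.7028] rows 4.7
t 23.4 pos [0.5842 0.185  0.1523] travel [ 0.0509 -0.1315  0.1446] rotvec [-0.4356 -1.1817 -0.608 ] rows 9.3
```

View pics/q_s.png

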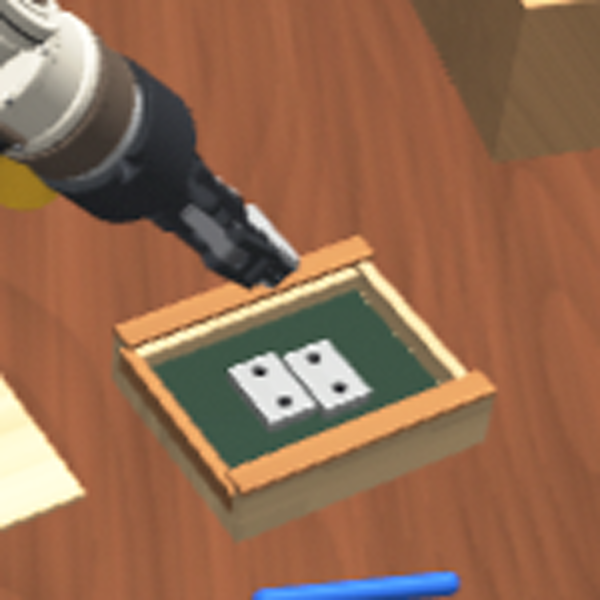

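Emit:
jog_arm(rotation=[[0,0,-0.4],[0,0,-0.4],[-0.436,-1.182,-0.608],[-0.436,-1.182,-0.608],[-0.436,-1.182,-0.608],[-0.436,-1.182,-0.608],[-0.436,-1.182,-0.608],[-0.436,-1.182,-0.608],[-0.436,-1.182,-0.608],[-0.436,-1.182,-0.608],[-0.436,-1.182,-0.608],[-0.436,-1.182,-0.608]], travel=[[-0.03,-0.061,0.065],[-0.03,-0.061,0.065],[0.051,-0.131,0.145],[0.051,-0.131,0.145],[0.051,-0.131,0.145],[0.051,-0.131,0.145],[0.051,-0.131,0.145],[0.051,-0.131,0.145],[0.051,-0.131,0.145],[0.051,-0.131,0.145],[0.051,-0.131,0.145],[0.051,-0.131,0.145]], hand=[0.04,0.04,0.04,0.04,0.04,0.04,0.04,0.04,0.04,0.04,0.04,0.04])

```text
t: 24.55
position: [0.539, 0.0005, 0.214]
tcp_rot: [-0.532, 0.537, -0.466, 0.46]
wrist_force: [-0.7, -0.1, -1.0]
width: 0.562
```

Run:
```python
from h import *
g=np.load("g3.npz")
p,Rp=placepose(.018,g["d"],g["R"])
st();traj([(p+[0,0,.09],Rp)])
```

```text
t 24.55 q [ 0.0017  0.3342  0.0875  1.3348 -0.0013  1.4294] pos [0.539  0.0005 0.214 ] F [-0.677  -0.1048 -0.9758] w 0.562
y [-0.0106 -0.0013 -0.9999] z [ 0.9897  0.1426 -0.0107]
t 24.6 pos [0.539  0.0005 0.214 ] travel [0.0767 0.0943 0.0081] rotvec [ 0.5474 -1.1508 -0.7618] rows 9.9
```

Emit:
jog_arm(rotation=[[0.547,-1.151,-0.762],[0.547,-1.151,-0.762],[0.547,-1.151,-0.762],[0.547,-1.151,-0.762],[0.547,-1.151,-0.762],[0.547,-1.151,-0.762],[0.547,-1.151,-0.762],[0.547,-1.151,-0.762],[0.547,-1.151,-0.762],[0.547,-1.151,-0.762],[0.547,-1.151,-0.762],[0.547,-1.151,-0.762]], travel=[[0.03,0.01,0.008],[0.06,0.02,0.008],[0.077,0.04,0.008],[0.077,0.07,0.008],[0.077,0.094,0.008],[0.077,0.094,0.008],[0.077,0.094,0.008],[0.077,0.094,0.008],[0.077,0.094,0.008],[0.077,0.094,0.008],[0.077,0.094,0.008],[0.077,0.094,0.008]], hand=[0.04,0.04,0.04,0.04,0.04,0.04,0.04,0.04,0.04,0.04,0.04,0.04])

```text
t: 25.75
position: [0.5558, -0.0762, 0.121]
tcp_rot: [-0.61, 0.666, 0.234, 0.36]
wrist_force: [0.4, -0.1, -0.5]
width: 0.557
```

Emit:
jog_arm(rotation=[[0,0,0],[0,0,0],[0,0,0]], travel=[[0,0,0],[0,0,0],[0,0,0]], hand=[0.04,0.04,0.04])

```text
t: 26.05
position: [0.5585, -0.0755, 0.1238]
tcp_rot: [-0.609, 0.665, 0.238, 0.361]
wrist_force: [0.1, 0.5, -1.0]
width: 0.56
```

Run:
```python
from h import *
g=np.load("g3.npz")
p,Rp=placepose(.018,g["d"],g["R"])
s=snap("side","r");t=snap("top","r")
st();traj([(p+[0,0,.015],Rp),(p+[0,0,.002],Rp)])
cv2.imwrite("pics/r.png",np.hstack([cv2.resize(s[200:340,290:430,::-1],(400,400),interpolation=cv2.INTER_CUBIC),cv2.resize(t[140:280,290:430,::-1],(400,400),interpolation=cv2.INTER_CUBIC)]))
```

```text
t 26.15 q [-0.0948  0.1435 -0.965  -0.4134 -0.0738  0.0636] pos [ 0.558  -0.0755  0.1234] F [-0.1402 -0.1645 -0.7038] w 0.556
y [ 0.7555 -0.1459 -0.6387] z [0.191  0.9816 0.0017]
t 26.1 pos [ 0.558  -0.0755  0.1234] travel [-0.0614  0.0494  0.0008] rotvec [ 0.0012 -0.0025  0.0056] rows 1.6
t 26.1 pos [ 0.558  -0.0755  0.1234] travel [-0.0714  0.0577  0.0008] rotvec [ 0.0012 -0.0025  0.0056] rows 1.8
```

View pics/r.png

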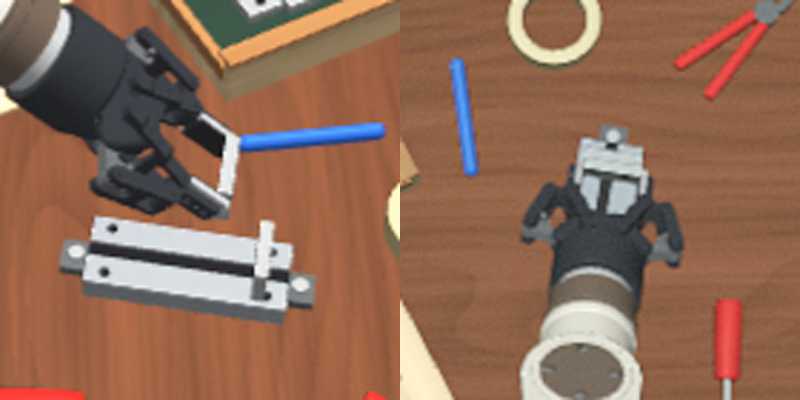

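Bar upright, aligned. Lower to 2 mm above.

Emit:
jog_arm(rotation=[[0.001,-0.0025,0.0056],[0.001,-0.0025,0.0056],[0.001,-0.0025,0.0056],[0.001,-0.0025,0.0056],[0.001,-0.0025,0.0056],[0.001,-0.0025,0.0056],[0.001,-0.0025,0.0056],[0.001,-0.0025,0.0056],[0.001,-0.0025,0.0056]], travel=[[-0.02,0.016,0.001],[-0.04,0.032,0.001],[-0.055,0.044,0.001],[-0.063,0.051,0.001],[-0.068,0.055,0.001],[-0.0714,0.0577,0.001],[-0.0714,0.0577,0.001],[-0.0714,0.0577,0.001],[-0.0714,0.0577,0.001]], hand=[0.04,0.04,0.04,0.04,0.04,0.04,0.04,0.04,0.04])

```text
t: 27.05
position: [0.5567, -0.0744, 0.0317]
tcp_rot: [-0.61, 0.666, 0.237, 0.358]
wrist_force: [-0.0, -0.4, -1.6]
width: 0.56
```

Run:
```python
from h import *
g=np.load("g3.npz")
p,Rp=placepose(.018,g["d"],g["R"])
st();traj([(p,Rp)])
```

```text
t 27.05 q [-0.0928  0.4621 -1.0465 -0.808  -0.0742  0.0627] pos [ 0.5567 -0.0744  0.0317] F [-0.0129 -0.4309 -1.5911] w 0.56
y [ 0.7522 -0.1445 -0.6429] z [0.1887 0.982  0.0002]
t 27.1 pos [ 0.5567 -0.0744  0.0317] travel [-0.0014  0.0015  0.0001] rotvec [0.0004 0.0002 0.0001] rows 0.0
```

Emit:
jog_arm(rotation=[[0,0,0],[0,0,0],[0,0,0],[0,0,0]], travel=[[-0.0012,0.001,0],[-0.0021,0.0017,0],[-0.0021,0.0017,0],[-0.0021,0.0017,0]], hand=[0.04,0.04,0.04,0.04])

```text
t: 27.45
position: [0.558, -0.0747, 0.0312]
tcp_rot: [-0.609, 0.666, 0.239, 0.36]
wrist_force: [-5.6, 0.6, 9.5]
width: 0.564
```

Emit:
jog_arm(rotation=[[0,0,0],[0,0,0],[0,0,0]], travel=[[0.0015,-0.0012,0],[0.0015,-0.0012,0],[0.0015,-0.0012,0]], hand=[0.04,0.04,0.04])

```text
t: 27.75
position: [0.557, -0.0744, 0.0313]
tcp_rot: [-0.609, 0.666, 0.237, 0.359]
wrist_force: [-2.4, 1.8, 5.4]
width: 0.563
```

Emit:
jog_arm(rotation=[[0,0,0],[0,0,0],[0,0,0],[0,0,0],[0,0,0],[0,0,0],[0,0,0],[0,0,0],[0,0,0],[0,0,0]], travel=[[0.0007,-0.0006,0],[0.0007,-0.0006,0],[0.0007,-0.0006,0],[0.0007,-0.0006,0],[0.0077,-0.0064,0],[0.023,-0.0193,0],[0.046,-0.0386,0],[0.077,-0.064,0],[0.1,-0.084,0],[0.1,-0.084,0]], hand=[0.054,0.06,0.064,0.064,0.064,0.064,0.064,0.064,0.064,0.064])

```text
t: 28.75
position: [0.5596, -0.0747, 0.1679]
tcp_rot: [-0.608, 0.665, 0.24, 0.362]
wrist_force: [0.5, 0.0, 1.0]
width: 0.748
```

Run:
```python
from h import *
s=snap("side","s");t=snap("top","s")
st();traj([([.54,.0,.22],Rt(0.14))])
cv2.imwrite("pics/s.png",np.hstack([cv2.resize(s[200:340,290:430,::-1],(400,400),interpolation=cv2.INTER_CUBIC),cv2.resize(t[140:280,290:430,::-1],(400,400),interpolation=cv2.INTER_CUBIC)]))
```

```text
t 28.85 q [-0.0928  0.0304 -0.911  -0.2423 -0.0742  0.0626] pos [ 0.5567 -0.0744  0.1621] F [ 0.6508 -1.1915 -0.7537] w 0.746
y [ 0.7531 -0.1446 -0.6418] z [0.1887 0.982  0.0002]
t 28.9 pos [ 0.5567 -0.0744  0.1621] travel [ 0.0249 -0.0605  0.07  ] rotvec [-0.5405  1.1567  0.756 ] rows 9.9
```

View pics/s.png

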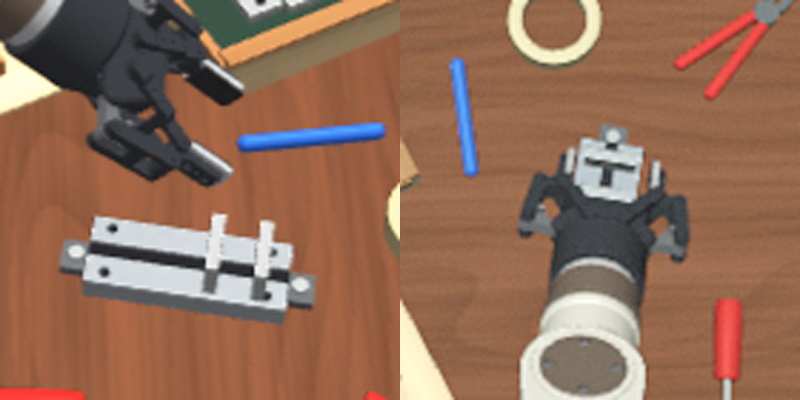

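```bash
cat >> h.py <<'E'
def hyp(pos,Rm):
    q=R.from_matrix(Rm).as_quat(); return dict(t=0,position=np.array(pos),tcp_rot=np.array([q[3],q[0],q[1],q[2]]))
E
python3 - <<'E'
from h import *
W=([.54,.0,.22],Rt(0.14))
plan(*W)
t=np.radians(46)
h=hyp(*W); plan(*pickpose(2,t,.008,.13),h)
p,Rm=pickpose(2,t,.008,.021); limits(p-.005*Rm[:,1],Rm)
E
```

```text
t 28.9 pos [ 0.5567 -0.0744  0.1621] travel [ 0.0249 -0.0605  0.07  ] rotvec [-0.5405  1.1567  0.756 ] rows 9.9
t 0.0 pos [0.54 0.   0.22] travel [-0.1902  0.09    0.0989] rotvec [0.4946 1.1652 0.6959] rows 9.6
tip zmin 0.0166 body zmin 0.0444
```

Emit:
jog_arm(rotation=[[-0.54,1.157,0.756],[-0.54,1.157,0.756],[-0.54,1.157,0.756],[-0.54,1.157,0.756],[-0.54,1.157,0.756],[-0.54,1.157,0.756],[-0.54,1.157,0.756],[-0.54,1.157,0.756],[-0.54,1.157,0.756],[-0.54,1.157,0.756],[-0.54,1.157,0.756],[-0.54,1.157,0.756]], travel=[[0.025,-0.061,0.07],[0.025,-0.061,0.07],[0.025,-0.061,0.07],[0.025,-0.061,0.07],[0.025,-0.061,0.07],[0.025,-0.061,0.07],[0.025,-0.061,0.07],[0.025,-0.061,0.07],[0.025,-0.061,0.07],[0.025,-0.061,0.07],[0.025,-0.061,0.07],[0.025,-0.061,0.07]], hand=[0.062,0.062,0.062,0.062,0.062,0.062,0.062,0.062,0.062,0.062,0.062,0.062])

```text
t: 30.05
position: [0.5397, -0.001, 0.2154]
tcp_rot: [-0.531, 0.535, -0.467, 0.462]
wrist_force: [0.1, -0.3, -0.9]
width: 0.725
```

Emit:
jog_arm(rotation=[[0.495,1.165,0.696],[0.495,1.165,0.696],[0.495,1.165,0.696],[0.495,1.165,0.696],[0.495,1.165,0.696],[0.495,1.165,0.696],[0.495,1.165,0.696],[0.495,1.165,0.696],[0.495,1.165,0.696],[0.495,1.165,0.696],[0.495,1.165,0.696],[0.495,1.165,0.696]], travel=[[-0.19,0.09,0.099],[-0.19,0.09,0.099],[-0.19,0.09,0.099],[-0.19,0.09,0.099],[-0.19,0.09,0.099],[-0.19,0.09,0.099],[-0.19,0.09,0.099],[-0.19,0.09,0.099],[-0.19,0.09,0.099],[-0.19,0.09,0.099],[-0.19,0.09,0.099],[-0.19,0.09,0.099]], hand=[0.062,0.062,0.062,0.062,0.062,0.062,0.062,0.062,0.062,0.062,0.062,0.062])

```text
t: 31.25
position: [0.6097, 0.2024, 0.1279]
tcp_rot: [0.421, 0.113, 0.698, -0.568]
wrist_force: [0.8, 0.3, 0.4]
width: 0.724
```

Emit:
jog_arm(rotation=[[0,0,0],[0,0,0],[0,0,0]], travel=[[0,0,0],[0,0,0],[0,0,0]], hand=[0.062,0.062,0.062])

```text
t: 31.55
position: [0.6118, 0.2021, 0.13]
tcp_rot: [0.422, 0.115, 0.698, -0.567]
wrist_force: [-0.3, 0.7, -0.2]
width: 0.726
```

Run:
```python
from h import *
s=snap("side","u");t=snap("top","u")
st()
ims={"side":s,"top":t}
for sl in(.054,.018):
  for k in ims: print(k,*standfit({k:ims[k]},sl))
c,ss=np.cos(.471),np.sin(.471);Rc=np.array([[c,-ss],[ss,c]])
for i in(1,2):
    w=loc(CASE,[BARS[i]],0)[0]
    p,sc=fit({"side":s},[w[0],w[1],BY],lambda p:rect(p[0],p[1],p[2],.026,.032,.05),steps=[.003,.003,.04]); print(i,(Rc.T@(p[:2]-CASE[:2])*1000).round(1),p[2],sc)
traj([pickpose(2,np.radians(46),.008,z) for z in(.13,.045,.0225)])
cv2.imwrite("pics/u.png",np.hstack([cv2.resize(s[110:240,320:450,::-1],(400,400),interpolation=cv2.INTER_CUBIC),cv2.resize(s[230:330,320:420,::-1],(400,400),interpolation=cv2.INTER_CUBIC)]))
```

```text
t 31.65 q [ 0.2398  0.2379 -0.6882 -0.1434  0.1688  2.9772] pos [0.6115 0.202  0.1296] F [ 0.9322 -0.5083  0.1358] w 0.73
y [ 0.639   0.3293 -0.6952] z [ 0.4573 -0.8893 -0.0008]
side [53.3575 -0.7203] 0.023 9.08
top [53.6656 -3.4421] 0.021 8.43
side [17.7211 -0.0829] 0.002 8.35
top [17.9236 -1.4119] 0.017 8.18
1 [17.4 -1.8] 0.4633835730073885 10.753353452863593
2 [-19.7   4.4] 0.46013635002664466 10.697685159117153
t 31.6 pos [0.6115 0.202  0.1296] travel [-0.0003 -0.0002 -0.0001] rotvec [ 0.0006 -0.0006  0.0007] rows 0.0
t 31.6 pos [0.6115 0.202  0.1296] travel [ 0.0608  0.0588 -0.    ] rotvec [ 0.0006 -0.0006  0.0007] rows 1.7
t 31.6 pos [0.6115 0.202  0.1296] travel [ 0.077   0.0745 -0.    ] rotvec [ 0.0006 -0.0006  0.0007] rows 2.1
```

View pics/u.png

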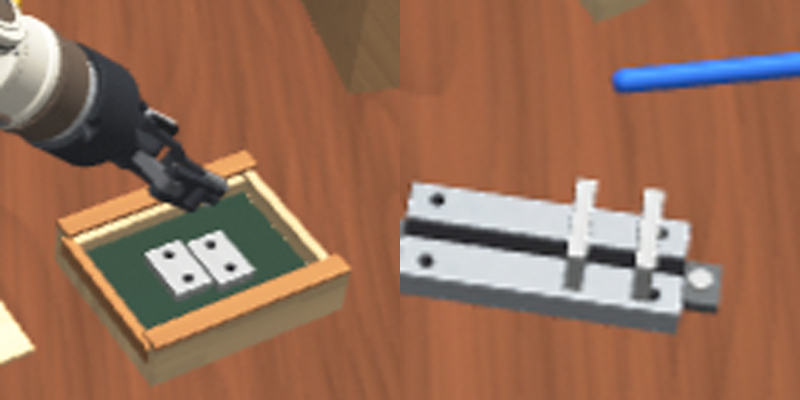

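```bash
sed -i 's/^BARS=.*/BARS=np.array([[52.4,-2.1],[17.4,-1.8],[-19.7,4.4],[-53.4,1.0]])\/1000; BY=.466/' h.py
python3 - <<'E'
from h import *
traj([pickpose(2,np.radians(46),.008,z) for z in(.045,.0215)])
E
```

```text
t 31.6 pos [0.6115 0.202  0.1296] travel [ 0.0596  0.0601 -0.0006] rotvec [0.007  0.0056 0.0007] rows 1.7
t 31.6 pos [0.6115 0.202  0.1296] travel [ 0.0765  0.0764 -0.0005] rotvec [0.007  0.0056 0.0007] rows 2.2
```

Emit:
jog_arm(rotation=[[0.007,0.0056,0],[0.007,0.0056,0],[0.007,0.0056,0],[0.007,0.0056,0],[0.007,0.0056,0],[0.007,0.0056,0],[0.007,0.0056,0],[0.007,0.0056,0]], travel=[[0.02,0.02,0],[0.042,0.042,-0.0005],[0.06,0.06,-0.0005],[0.068,0.068,-0.0005],[0.073,0.073,-0.0005],[0.0765,0.0764,-0.0005],[0.0765,0.0764,-0.0005],[0.0765,0.0764,-0.0005]], hand=[0.062,0.062,0.062,0.062,0.062,0.062,0.062,0.062])

```text
t: 32.45
position: [0.6128, 0.2036, 0.022]
tcp_rot: [0.419, 0.119, 0.697, -0.569]
wrist_force: [-0.5, 0.8, 0.3]
width: 0.723
```

Run:
```python
from h import *
st()
traj([pickpose(2,np.radians(46),.008,z) for z in(.021,)])
```

```text
t 32.45 q [ 0.2473  0.4937 -0.7729 -0.4868  0.1568  2.9883] pos [0.6128 0.2036 0.022 ] F [-0.4836  0.7832  0.2735] w 0.723
y [ 0.6427  0.3233 -0.6945] z [ 0.4494 -0.8933  0.    ]
t 32.5 pos [0.6128 0.2036 0.022 ] travel [0.0008 0.0006 0.0001] rotvec [ 0.0001  0.0001 -0.0002] rows 0.0
```

Emit:
jog_arm(rotation=[[0,0,0],[0,0,0],[0,0,0],[0,0,0],[0,0,0],[0,0,0],[0,0,0]], travel=[[0.0006,0.0004,0],[0.0006,0.0004,0],[0.0006,0.0004,0],[0.0006,0.0004,0],[0.0006,0.0004,0],[0.0006,0.0004,0],[0.0006,0.0004,0]], hand=[0.05,0.04,0.04,0.04,0.04,0.04,0.04])

```text
t: 33.15
position: [0.6127, 0.2035, 0.022]
tcp_rot: [0.42, 0.119, 0.697, -0.569]
wrist_force: [-3.6, -2.1, 6.3]
width: 0.557
```

Run:
```python
from h import *
st()
o=arm.get_obs(); Rm=q2R(o["tcp_rot"]).as_matrix()
d,Rtb=grasp_T(2,o["position"],Rm); np.savez("g2.npz",d=d,R=Rtb)
p,Rp=placepose(-.018,d,Rtb); print(p,np.degrees(np.arccos(-Rp[2,1]))); limits(p-.005*Rp[:,1],Rp)
print(Rm.T@np.array([0,0,.13]))
```

```text
t 33.15 q [ 0.2471  0.4942 -0.7743 -0.4899  0.157   2.9883] pos [0.6127 0.2035 0.022 ] F [-3.5617 -2.0736  6.293 ] w 0.557
y [ 0.6436  0.3236 -0.6936] z [ 0.4494 -0.8933  0.0002]
bar in tool [ 0.0063 -0.0051  0.0001]
[ 0.5193 -0.0671  0.028 ] 43.91516512528778
tip zmin 0.0239 body zmin 0.0545
[-0.0936 -0.0902  0.    ]
```

Emit:
jog_arm(rotation=[[0,0,0],[0,0,0],[0,0,0],[0,0,0],[0,0,0],[0,0,0],[0,0,0]], travel=[[-0.007,-0.0068,0],[-0.022,-0.021,0],[-0.044,-0.042,0],[-0.07,-0.067,0],[-0.0936,-0.09,0],[-0.0936,-0.09,0],[-0.0936,-0.09,0]], hand=[0.04,0.04,0.04,0.04,0.04,0.04,0.04])

```text
t: 33.85
position: [0.6126, 0.2035, 0.1515]
tcp_rot: [0.419, 0.119, 0.697, -0.569]
wrist_force: [0.3, 0.8, -1.1]
width: 0.558
```

Run:
```python
from h import *
s=snap("side","v")
st()
plan([.60,.12,.22],Rt(-1.104)); plan([.54,.0,.22],Rt(0.14))
g=np.load("g2.npz"); p,Rp=placepose(-.018,g["d"],g["R"])
plan(p+[0,0,.09],Rp,hyp([.54,0,.22],Rt(.14)))
cv2.imwrite("pics/v_s.png",cv2.resize(s[100:250,310:460,::-1],(600,600),interpolation=cv2.INTER_CUBIC))
```

```text
t 33.90 q [ 0.2474  0.1986 -0.6634 -0.0789  0.1566  2.9885] pos [0.6114 0.2033 0.1494] F [-0.3054  0.1378 -1.9385] w 0.558
y [ 0.6406  0.3227 -0.6968] z [ 0.4494 -0.8933 -0.0006]
t 33.9 pos [0.6114 0.2033 0.1494] travel [-0.0175 -0.0834  0.0692] rotvec [ 0.0003 -0.001  -0.7999] rows 5.3
t 33.9 pos [0.6114 0.2033 0.1494] travel [ 0.0574 -0.1606  0.1495] rotvec [-0.4958 -1.1744 -0.6922] rows 9.7
t 0.0 pos [0.54 0.   0.22] travel [ 0.0635  0.102  -0.0299] rotvec [ 0.474  -1.1758 -0.6638] rows 9.5
```

View pics/v_s.png

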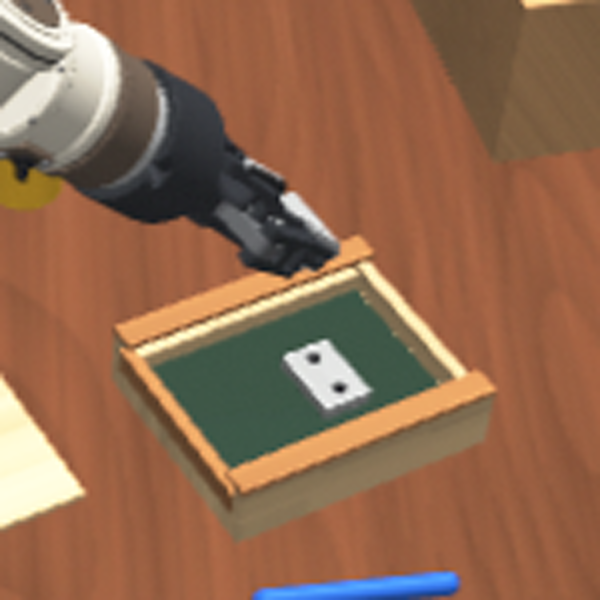

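Emit:
jog_arm(rotation=[[0,0,-0.4],[0,0,-0.4],[-0.496,-1.174,-0.692],[-0.496,-1.174,-0.692],[-0.496,-1.174,-0.692],[-0.496,-1.174,-0.692],[-0.496,-1.174,-0.692],[-0.496,-1.174,-0.692],[-0.496,-1.174,-0.692],[-0.496,-1.174,-0.692],[-0.496,-1.174,-0.692],[-0.496,-1.174,-0.692]], travel=[[-0.017,-0.083,0.069],[-0.017,-0.083,0.069],[0.057,-0.161,0.1495],[0.057,-0.161,0.1495],[0.057,-0.161,0.1495],[0.057,-0.161,0.1495],[0.057,-0.161,0.1495],[0.057,-0.161,0.1495],[0.057,-0.161,0.1495],[0.057,-0.161,0.1495],[0.057,-0.161,0.1495],[0.057,-0.161,0.1495]], hand=[0.04,0.04,0.04,0.04,0.04,0.04,0.04,0.04,0.04,0.04,0.04,0.04])

```text
t: 35.1
position: [0.5406, 0.0009, 0.2182]
tcp_rot: [-0.534, 0.536, -0.464, 0.462]
wrist_force: [0.6, -0.3, -1.6]
width: 0.556
```

Emit:
jog_arm(rotation=[[0.474,-1.176,-0.664],[0.474,-1.176,-0.664],[0.474,-1.176,-0.664],[0.474,-1.176,-0.664],[0.474,-1.176,-0.664],[0.474,-1.176,-0.664],[0.474,-1.176,-0.664],[0.474,-1.176,-0.664],[0.474,-1.176,-0.664],[0.474,-1.176,-0.664],[0.474,-1.176,-0.664],[0.474,-1.176,-0.664]], travel=[[0.03,0.01,-0.01],[0.05,0.02,-0.02],[0.0635,0.04,-0.03],[0.0635,0.07,-0.03],[0.0635,0.102,-0.03],[0.0635,0.102,-0.03],[0.0635,0.102,-0.03],[0.0635,0.102,-0.03],[0.0635,0.102,-0.03],[0.0635,0.102,-0.03],[0.0635,0.102,-0.03],[0.0635,0.102,-0.03]], hand=[0.04,0.04,0.04,0.04,0.04,0.04,0.04,0.04,0.04,0.04,0.04,0.04])

```text
t: 36.3
position: [0.519, -0.0669, 0.1174]
tcp_rot: [-0.628, 0.678, 0.199, 0.325]
wrist_force: [0.6, -0.4, -0.2]
width: 0.559
```

Emit:
jog_arm(rotation=[[0,0,0],[0,0,0],[0,0,0]], travel=[[0,0,0],[0,0,0],[0,0,0]], hand=[0.04,0.04,0.04])

```text
t: 36.6
position: [0.5209, -0.0666, 0.1197]
tcp_rot: [-0.628, 0.677, 0.201, 0.326]
wrist_force: [-1.1, -0.1, -1.6]
width: 0.559
```

Run:
```python
from h import *
g=np.load("g2.npz")
p,Rp=placepose(-.018,g["d"],g["R"])
s=snap("side","w");t=snap("top","w")
st();traj([(p+[0,0,.015],Rp),(p+[0,0,.0025],Rp)])
cv2.imwrite("pics/w.png",np.hstack([cv2.resize(s[200:340,290:430,::-1],(400,400),interpolation=cv2.INTER_CUBIC),cv2.resize(t[140:280,290:430,::-1],(400,400),interpolation=cv2.INTER_CUBIC)]))
```

```text
t 36.70 q [-0.0858  0.0458 -0.9435 -0.1842 -0.0719  0.0761] pos [ 0.5206 -0.0667  0.1195] F [ 0.542  -0.3555 -1.3663] w 0.555
y [ 0.6826 -0.1308 -0.719 ] z [0.1893 0.9819 0.001 ]
t 36.7 pos [ 0.5206 -0.0667  0.1195] travel [-0.0541  0.0542 -0.0008] rotvec [-0.0008 -0.0007  0.0019] rows 1.5
t 36.7 pos [ 0.5206 -0.0667  0.1195] travel [-0.0627  0.0632 -0.0008] rotvec [-0.0008 -0.0007  0.0019] rows 1.8
```

View pics/w.png

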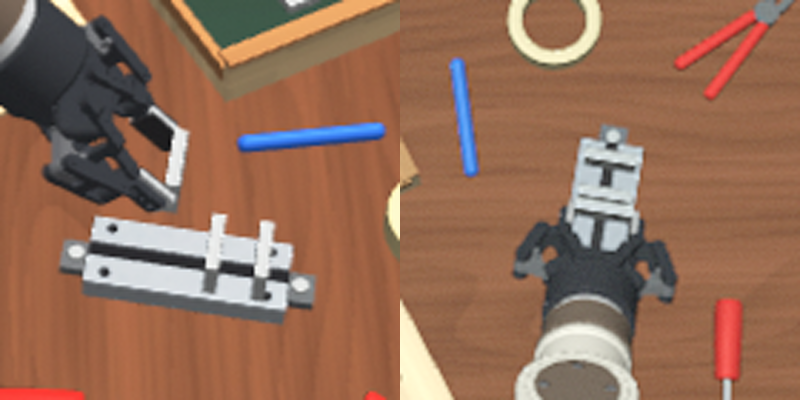

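Emit:
jog_arm(rotation=[[0,0,0.002],[0,0,0.002],[0,0,0.002],[0,0,0.002],[0,0,0.002],[0,0,0.002],[0,0,0.002],[0,0,0.002],[0,0,0.002]], travel=[[-0.017,0.017,-0.001],[-0.035,0.035,-0.001],[-0.048,0.048,-0.001],[-0.055,0.055,-0.001],[-0.059,0.0595,-0.001],[-0.0625,0.063,-0.001],[-0.0625,0.063,-0.001],[-0.0625,0.063,-0.001],[-0.0625,0.063,-0.001]], hand=[0.04,0.04,0.04,0.04,0.04,0.04,0.04,0.04,0.04])

```text
t: 37.6
position: [0.5194, -0.0675, 0.0313]
tcp_rot: [-0.628, 0.678, 0.201, 0.326]
wrist_force: [0.5, 0.5, -1.9]
width: 0.558
```

Emit:
jog_arm(rotation=[[0,0,0],[0,0,0],[0,0,0]], travel=[[-0.0007,0.0007,0],[-0.001,0.001,0],[-0.001,0.001,0]], hand=[0.04,0.04,0.04])

```text
t: 37.9
position: [0.5191, -0.0675, 0.0295]
tcp_rot: [-0.628, 0.678, 0.201, 0.326]
wrist_force: [0.1, 0.8, 0.2]
width: 0.559
```

Emit:
jog_arm(rotation=[[0,0,0],[0,0,0],[0,0,0]], travel=[[-0.0006,0.0006,0],[-0.0006,0.0006,0],[-0.0006,0.0006,0]], hand=[0.04,0.04,0.04])

```text
t: 38.2
position: [0.5194, -0.0676, 0.0295]
tcp_rot: [-0.628, 0.677, 0.202, 0.327]
wrist_force: [-4.9, 0.4, 7.5]
width: 0.561
```

Contact. Back off slightly, release, and go straight up.

Emit:
jog_arm(rotation=[[0,0,0],[0,0,0],[0,0,0],[0,0,0],[0,0,0],[0,0,0],[0,0,0],[0,0,0],[0,0,0],[0,0,0],[0,0,0],[0,0,0]], travel=[[0.0006,-0.0006,0],[0.0008,-0.0008,0],[0.0008,-0.0008,0],[0.0008,-0.0008,0],[0.0008,-0.0008,0],[0.0008,-0.0008,0],[0.007,-0.007,0],[0.021,-0.0215,0],[0.042,-0.043,0],[0.07,-0.072,0],[0.09,-0.093,0],[0.09,-0.093,0]], hand=[0.04,0.04,0.054,0.06,0.064,0.064,0.064,0.064,0.064,0.064,0.064,0.064])

```text
t: 39.4
position: [0.5227, -0.068, 0.1643]
tcp_rot: [-0.626, 0.676, 0.204, 0.329]
wrist_force: [0.9, -0.2, 0.1]
width: 0.75
```

Run:
```python
from h import *
s=snap("side","x");t=snap("top","x")
st()
c,ss=np.cos(.471),np.sin(.471);Rc=np.array([[c,-ss],[ss,c]])
ims={"side":s,"top":t}
for im in ({"side":s},{"top":t},ims):
    w=loc(CASE,[BARS[1]],0)[0]
    p,sc=fit(im,[w[0],w[1],BY],lambda p:rect(p[0],p[1],p[2],.026,.032,.05),steps=[.003,.003,.04]); print((Rc.T@(p[:2]-CASE[:2])*1000).round(1),p[2],sc)
for sl in(.054,.018,-.018):print(*standfit({"side":s},sl))
cv2.imwrite("pics/x.png",np.hstack([cv2.resize(s[200:340,290:430,::-1],(400,400),interpolation=cv2.INTER_CUBIC),cv2.resize(s[140:260,330:450,::-1],(400,400),interpolation=cv2.INTER_CUBIC)]))
```

```text
t 39.50 q [-0.0893 -0.0547 -0.8841 -0.0244 -0.0695  0.0737] pos [ 0.5195 -0.0677  0.1587] F [-0.4857  0.3164 -0.6773] w 0.755
y [ 0.6825 -0.1308 -0.7191] z [0.1894 0.9819 0.0011]
[16.3 -1.7] 0.46672804963731507 11.778647357910081
[16.9 -2.4] 0.4623123196816208 10.257091753378175
[16.6 -2. ] 0.46436675850110143 10.987221687342469
[53.3544 -0.7199] 0.023 9.07
[17.7174 -0.0835] 0.002 8.39
[-18.7795  -0.8588] 0.006 8.84
```

View pics/x.png

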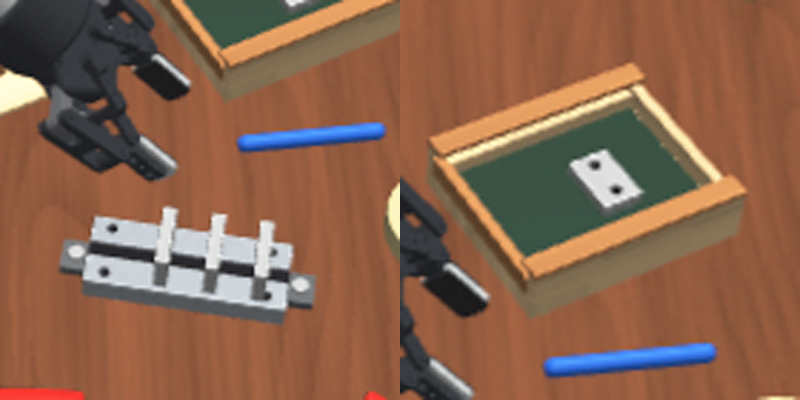

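```bash
sed -i 's/^BARS=.*/BARS=np.array([[52.4,-2.1],[16.6,-2.0],[-19.7,4.4],[-53.4,1.0]])\/1000; BY=.464/' h.py
python3 - <<'E'
from h import *
W=([.54,.0,.22],Rt(0.14)); plan(*W)
t=np.radians(50)
plan(*pickpose(1,t,.009,.13),hyp(*W))
p,Rm=pickpose(1,t,.009,.0217); limits(p-.005*Rm[:,1],Rm)
E
```

```text
t 39.5 pos [ 0.5195 -0.0677  0.1587] travel [ 0.0478 -0.039   0.0704] rotvec [-0.476   1.175   0.6647] rows 9.5
t 0.0 pos [0.54 0.   0.22] travel [-0.1973  0.09    0.1377] rotvec [0.5421 1.1625 0.7539] rows 9.9
tip zmin 0.0165 body zmin 0.0391
```

Emit:
jog_arm(rotation=[[-0.476,1.175,0.665],[-0.476,1.175,0.665],[-0.476,1.175,0.665],[-0.476,1.175,0.665],[-0.476,1.175,0.665],[-0.476,1.175,0.665],[-0.476,1.175,0.665],[-0.476,1.175,0.665],[-0.476,1.175,0.665],[-0.476,1.175,0.665],[-0.476,1.175,0.665],[-0.476,1.175,0.665]], travel=[[0.048,-0.039,0.07],[0.048,-0.039,0.07],[0.048,-0.039,0.07],[0.048,-0.039,0.07],[0.048,-0.039,0.07],[0.048,-0.039,0.07],[0.048,-0.039,0.07],[0.048,-0.039,0.07],[0.048,-0.039,0.07],[0.048,-0.039,0.07],[0.048,-0.039,0.07],[0.048,-0.039,0.07]], hand=[0.062,0.062,0.062,0.062,0.062,0.062,0.062,0.062,0.062,0.062,0.062,0.062])

```text
t: 40.7
position: [0.5392, -0.0008, 0.2164]
tcp_rot: [-0.533, 0.536, -0.465, 0.462]
wrist_force: [-0.1, -0.2, 1.0]
width: 0.727
```

Emit:
jog_arm(rotation=[[0.542,1.162,0.754],[0.542,1.162,0.754],[0.542,1.162,0.754],[0.542,1.162,0.754],[0.542,1.162,0.754],[0.542,1.162,0.754],[0.542,1.162,0.754],[0.542,1.162,0.754],[0.542,1.162,0.754],[0.542,1.162,0.754],[0.542,1.162,0.754],[0.542,1.162,0.754]], travel=[[-0.197,0.09,0.138],[-0.197,0.09,0.138],[-0.197,0.09,0.138],[-0.197,0.09,0.138],[-0.197,0.09,0.138],[-0.197,0.09,0.138],[-0.197,0.09,0.138],[-0.197,0.09,0.138],[-0.197,0.09,0.138],[-0.197,0.09,0.138],[-0.197,0.09,0.138],[-0.197,0.09,0.138]], hand=[0.062,0.062,0.062,0.062,0.062,0.062,0.062,0.062,0.062,0.062,0.062,0.062])

```text
t: 41.9
position: [0.6472, 0.2146, 0.1281]
tcp_rot: [0.438, 0.14, 0.693, -0.555]
wrist_force: [-0.5, -0.4, 0.8]
width: 0.727
```

Emit:
jog_arm(rotation=[[0,0,0],[0,0,0],[0,0,0]], travel=[[0,0,0],[0,0,0],[0,0,0]], hand=[0.062,0.062,0.062])

```text
t: 42.2
position: [0.65, 0.214, 0.1301]
tcp_rot: [0.438, 0.143, 0.693, -0.555]
wrist_force: [0.1, -0.4, 0.5]
width: 0.73
```

Run:
```python
from h import *
st()
traj([pickpose(1,np.radians(50),.009,z) for z in(.045,.0217)])
```

```text
t 42.20 q [ 0.2432  0.3122 -0.6598 -0.2613  0.1694  2.9982] pos [0.65   0.214  0.1301] F [ 0.126  -0.4417  0.4856] w 0.73
y [ 0.6845  0.3435 -0.643 ] z [ 0.4481 -0.894  -0.0005]
t 42.2 pos [0.65   0.214  0.1301] travel [ 0.0656  0.0541 -0.001 ] rotvec [0.0009 0.0001 0.0003] rows 1.7
t 42.2 pos [0.65   0.214  0.1301] travel [ 0.0835  0.0691 -0.001 ] rotvec [0.0009 0.0001 0.0003] rows 2.2
```

Emit:
jog_arm(rotation=[[0,0,0],[0,0,0],[0,0,0],[0,0,0],[0,0,0],[0,0,0],[0,0,0],[0,0,0]], travel=[[0.022,0.018,-0.001],[0.045,0.037,-0.001],[0.065,0.0535,-0.001],[0.075,0.062,-0.001],[0.08,0.066,-0.001],[0.083,0.0686,-0.001],[0.083,0.0686,-0.001],[0.083,0.0686,-0.001]], hand=[0.062,0.062,0.062,0.062,0.062,0.062,0.062,0.062])

```text
t: 43.0
position: [0.648, 0.2147, 0.0223]
tcp_rot: [0.438, 0.143, 0.693, -0.555]
wrist_force: [-0.1, -0.2, 0.3]
width: 0.727
```

Run:
```python
from h import *
st()
traj([pickpose(1,np.radians(50),.009,.0217)])
```

```text
t 43.00 q [ 0.2456  0.5623 -0.7333 -0.585   0.1678  3.0003] pos [0.648  0.2147 0.0223] F [-0.1309 -0.1517  0.2677] w 0.727
y [ 0.6843  0.3437 -0.6431] z [ 0.4479 -0.8941 -0.0011]
t 43.0 pos [0.648  0.2147 0.0223] travel [-0.      0.0009  0.0004] rotvec [ 0.0011 -0.0006  0.0004] rows 0.0
```

Emit:
jog_arm(rotation=[[0,0,0],[0,0,0],[0,0,0],[0,0,0],[0,0,0],[0,0,0],[0,0,0]], travel=[[0,0.0007,0],[0,0.0007,0],[0,0.0007,0],[0,0.0007,0],[0,0.0007,0],[0,0.0007,0],[0,0.0007,0]], hand=[0.05,0.04,0.04,0.04,0.04,0.04,0.04])

```text
t: 43.7
position: [0.6488, 0.215, 0.0227]
tcp_rot: [0.439, 0.144, 0.693, -0.554]
wrist_force: [-2.5, -1.5, 5.6]
width: 0.565
```

Run:
```python
from h import *
st()
o=arm.get_obs(); Rm=q2R(o["tcp_rot"]).as_matrix()
d,Rtb=grasp_T(1,o["position"],Rm); np.savez("g1.npz",d=d,R=Rtb)
p,Rp=placepose(-.053,d,Rtb); print(p,np.degrees(np.arccos(-Rp[2,1]))); limits(p-.005*Rp[:,1],Rp)
print(Rm.T@np.array([0,0,.13]))
```

```text
t 43.70 q [ 0.2458  0.5629 -0.7325 -0.5869  0.1677  3.0006] pos [0.6488 0.215  0.0227] F [-2.4955 -1.51    5.589 ] w 0.565
y [ 0.6856  0.3441 -0.6416] z [ 0.4479 -0.8941 -0.0008]
bar in tool [ 0.0072 -0.0059  0.0004]
[ 0.4842 -0.0603  0.0268] 39.909560242146675
tip zmin 0.0236 body zmin 0.0591
[-0.0997 -0.0834 -0.0001]
```

Emit:
jog_arm(rotation=[[0,0,0],[0,0,0],[0,0,0],[0,0,0],[0,0,0],[0,0,0],[0,0,0]], travel=[[-0.0075,-0.0063,0],[-0.023,-0.0193,0],[-0.046,-0.0385,0],[-0.075,-0.063,0],[-0.1,-0.0835,0],[-0.1,-0.0835,0],[-0.1,-0.0835,0]], hand=[0.04,0.04,0.04,0.04,0.04,0.04,0.04])

```text
t: 44.4
position: [0.6482, 0.2149, 0.1523]
tcp_rot: [0.438, 0.143, 0.693, -0.555]
wrist_force: [-0.3, -0.3, -2.9]
width: 0.559
```

Run:
```python
from h import *
s=snap("side","y")
st()
plan([.60,.12,.22],Rt(-1.104)); plan([.54,.0,.22],Rt(0.14))
g=np.load("g1.npz"); p,Rp=placepose(-.053,g["d"],g["R"])
plan(p+[0,0,.09],Rp,hyp([.54,0,.22],Rt(.14)))
cv2.imwrite("pics/y_s.png",cv2.resize(s[100:250,310:460,::-1],(600,600),interpolation=cv2.INTER_CUBIC))
```

```text
t 44.45 q [ 0.2459  0.2676 -0.6415 -0.1947  0.1676  3.0005] pos [0.6472 0.2146 0.1501] F [ 0.2917  0.3809 -1.1437] w 0.555
y [ 0.6819  0.3431 -0.646 ] z [ 0.448  -0.894  -0.0019]
t 44.5 pos [0.6472 0.2146 0.1501] travel [ 0.0012 -0.1098  0.0633] rotvec [ 0.0008 -0.003  -0.8685] rows 5.8
t 44.5 pos [0.6472 0.2146 0.1501] travel [ 0.0705 -0.1919  0.1437] rotvec [-0.5378 -1.1636 -0.7516] rows 9.9
t 0.0 pos [0.54 0.   0.22] travel [ 0.052   0.1032 -0.0636] rotvec [ 0.4303 -1.1863 -0.604 ] rows 9.3
```

View pics/y_s.png

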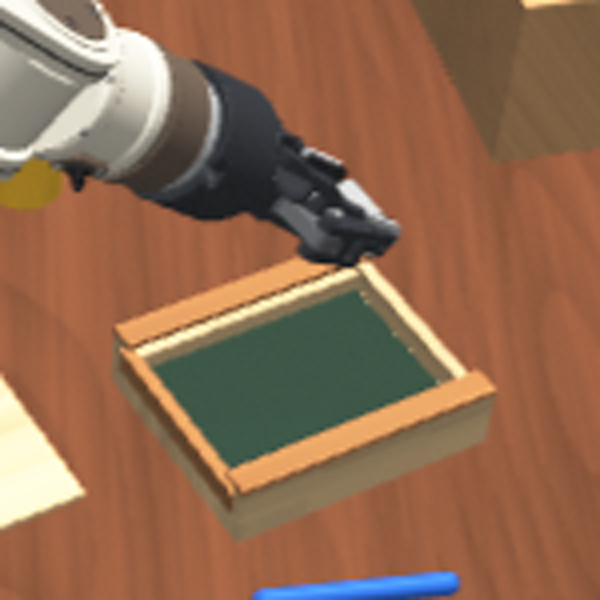

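Emit:
jog_arm(rotation=[[0,0,-0.4],[0,0,-0.4],[-0.538,-1.164,-0.752],[-0.538,-1.164,-0.752],[-0.538,-1.164,-0.752],[-0.538,-1.164,-0.752],[-0.538,-1.164,-0.752],[-0.538,-1.164,-0.752],[-0.538,-1.164,-0.752],[-0.538,-1.164,-0.752],[-0.538,-1.164,-0.752],[-0.538,-1.164,-0.752]], travel=[[0,-0.08,0.04],[0,-0.11,0.063],[0.0705,-0.192,0.1437],[0.0705,-0.192,0.1437],[0.0705,-0.192,0.1437],[0.0705,-0.192,0.1437],[0.0705,-0.192,0.1437],[0.0705,-0.192,0.1437],[0.0705,-0.192,0.1437],[0.0705,-0.192,0.1437],[0.0705,-0.192,0.1437],[0.0705,-0.192,0.1437]], hand=[0.04,0.04,0.04,0.04,0.04,0.04,0.04,0.04,0.04,0.04,0.04,0.04])

```text
t: 45.65
position: [0.5405, 0.0006, 0.2178]
tcp_rot: [-0.533, 0.536, -0.463, 0.462]
wrist_force: [0.7, 0.7, -1.0]
width: 0.563
```

Emit:
jog_arm(rotation=[[0.43,-1.186,-0.604],[0.43,-1.186,-0.604],[0.43,-1.186,-0.604],[0.43,-1.186,-0.604],[0.43,-1.186,-0.604],[0.43,-1.186,-0.604],[0.43,-1.186,-0.604],[0.43,-1.186,-0.604],[0.43,-1.186,-0.604],[0.43,-1.186,-0.604],[0.43,-1.186,-0.604],[0.43,-1.186,-0.604]], travel=[[0.02,0.01,-0.03],[0.04,0.02,-0.06],[0.052,0.04,-0.0636],[0.052,0.07,-0.0636],[0.052,0.103,-0.0636],[0.052,0.103,-0.0636],[0.052,0.103,-0.0636],[0.052,0.103,-0.0636],[0.052,0.103,-0.0636],[0.052,0.103,-0.0636],[0.052,0.103,-0.0636],[0.052,0.103,-0.0636]], hand=[0.04,0.04,0.04,0.04,0.04,0.04,0.04,0.04,0.04,0.04,0.04,0.04])

```text
t: 46.85
position: [0.4844, -0.0602, 0.116]
tcp_rot: [-0.639, 0.685, 0.176, 0.304]
wrist_force: [-0.5, -1.4, -1.2]
width: 0.553
```

Emit:
jog_arm(rotation=[[0,0,0],[0,0,0],[0,0,0]], travel=[[0,0,0],[0,0,0],[0,0,0]], hand=[0.04,0.04,0.04])

```text
t: 47.15
position: [0.486, -0.06, 0.1177]
tcp_rot: [-0.638, 0.684, 0.177, 0.304]
wrist_force: [0.6, 0.4, -1.2]
width: 0.558
```

Run:
```python
from h import *
g=np.load("g1.npz")
p,Rp=placepose(-.053,g["d"],g["R"])
s=snap("side","z");t=snap("top","z")
st();traj([(p+[0,0,.015],Rp),(p+[0,0,.0025],Rp)])
cv2.imwrite("pics/z.png",np.hstack([cv2.resize(s[200:340,290:430,::-1],(400,400),interpolation=cv2.INTER_CUBIC),cv2.resize(t[140:280,290:430,::-1],(400,400),interpolation=cv2.INTER_CUBIC)]))
```

```text
t 47.25 q [-0.0779 -0.0291 -0.9463 -0.0417 -0.0728  0.0871] pos [ 0.4857 -0.0601  0.1177] F [ 0.0839  0.0429 -1.4981] w 0.557
y [ 0.6313 -0.1223 -0.7658] z [0.1902 0.9817 0.0001]
t 47.2 pos [ 0.4857 -0.0601  0.1177] travel [-0.0498  0.0572 -0.0005] rotvec [-0.0005 -0.0002  0.0019] rows 1.5
t 47.2 pos [ 0.4857 -0.0601  0.1177] travel [-0.0579  0.0668 -0.0005] rotvec [-0.0005 -0.0002  0.0019] rows 1.8
```

View pics/z.png

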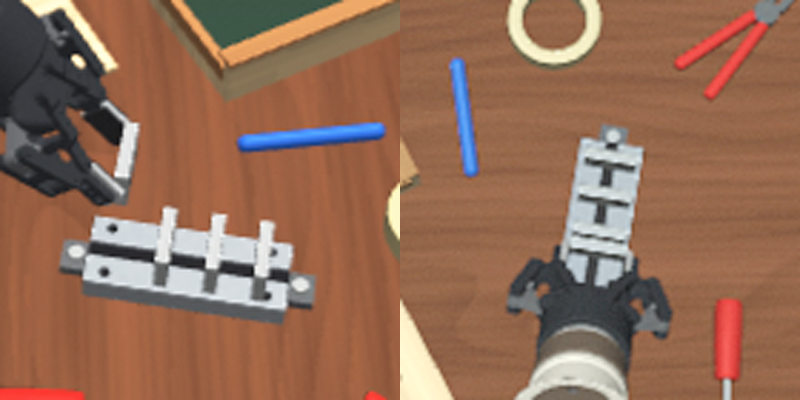

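Emit:
jog_arm(rotation=[[0,0,0.002],[0,0,0.002],[0,0,0.002],[0,0,0.002],[0,0,0.002],[0,0,0.002],[0,0,0.002],[0,0,0.002],[0,0,0.002]], travel=[[-0.016,0.018,-0.0005],[-0.032,0.037,-0.0005],[-0.045,0.052,-0.0005],[-0.051,0.059,-0.0005],[-0.055,0.0635,-0.0005],[-0.0577,0.0666,-0.0005],[-0.0577,0.0666,-0.0005],[-0.0577,0.0666,-0.0005],[-0.0577,0.0666,-0.0005]], hand=[0.04,0.04,0.04,0.04,0.04,0.04,0.04,0.04,0.04])

```text
t: 48.15
position: [0.4846, -0.0605, 0.0302]
tcp_rot: [-0.638, 0.685, 0.177, 0.304]
wrist_force: [0.5, 0.6, -0.9]
width: 0.562
```

Emit:
jog_arm(rotation=[[0,0,0],[0,0,0],[0,0,0]], travel=[[-0.0006,0.0007,0],[-0.001,0.0011,0],[-0.001,0.0011,0]], hand=[0.04,0.04,0.04])

```text
t: 48.45
position: [0.4839, -0.0604, 0.028]
tcp_rot: [-0.639, 0.685, 0.177, 0.304]
wrist_force: [-0.5, -0.0, -1.7]
width: 0.555
```

Emit:
jog_arm(rotation=[[0,0,0],[0,0,0],[0,0,0]], travel=[[-0.0006,0.0007,0],[-0.001,0.0011,0],[-0.001,0.0011,0]], hand=[0.04,0.04,0.04])

```text
t: 48.75
position: [0.4843, -0.0605, 0.0272]
tcp_rot: [-0.638, 0.684, 0.177, 0.304]
wrist_force: [-4.5, 0.0, 7.7]
width: 0.556
```

Emit:
jog_arm(rotation=[[0,0,0],[0,0,0],[0,0,0],[0,0,0],[0,0,0],[0,0,0],[0,0,0],[0,0,0],[0,0,0],[0,0,0],[0,0,0],[0,0,0]], travel=[[0.0005,-0.0006,0],[0.0007,-0.0008,0],[0.0007,-0.0008,0],[0.0007,-0.0008,0],[0.0007,-0.0008,0],[0.0007,-0.0008,0],[0.006,-0.008,0],[0.019,-0.023,0],[0.038,-0.046,0],[0.064,-0.077,0],[0.083,-0.1,0],[0.083,-0.1,0]], hand=[0.04,0.04,0.054,0.06,0.064,0.064,0.064,0.064,0.064,0.064,0.064,0.064])

```text
t: 49.95
position: [0.4872, -0.0606, 0.163]
tcp_rot: [-0.637, 0.683, 0.181, 0.308]
wrist_force: [0.6, 0.3, 0.7]
width: 0.747
```

Run:
```python
from h import *
s=snap("side","A");t=snap("top","A")
st()
for sl in(.054,.018,-.018,-.053):print(*standfit({"side":s},sl))
# lid bar on the bench: top z=.025
f=lambda p:rect(p[0],p[1],p[2],.025,.014,.06)
for k,im in(("side",{"side":s}),("top",{"top":t})): print("lidbar",k,*fit(im,[.382,.151,.471],f))
f2=lambda p:rect(*loc(p,[(.015,0)],0)[0][:2],p[2],.005,.154,.126)
for k,im in(("side",{"side":s}),("top",{"top":t})): print("lid(bar centre)",k,*fit(im,[.382,.151,.471],f2))
W=([.46,.06,.20],Rt(.3)); plan(*W)
cv2.imwrite("pics/A.png",np.hstack([cv2.resize(s[200:340,290:430,::-1],(400,400),interpolation=cv2.INTER_CUBIC),cv2.resize(s[160:340,200:380,::-1],(400,400),interpolation=cv2.INTER_CUBIC)]))
```

```text
t 50.05 q [-0.0793 -0.127  -0.8822  0.12   -0.0719  0.0862] pos [ 0.4838 -0.0603  0.1574] F [ 0.3981  0.0773 -1.4223] w 0.752
y [ 0.6315 -0.1223 -0.7657] z [0.1903 0.9817 0.0002]
[53.3505 -0.7193] 0.023 9.07
[17.721  -0.0829] 0.002 8.37
[-18.763   -0.8559] 0.007 8.84
[-53.8744  -1.0831] -0.005 9.36
lidbar side [0.3589 0.1484 0.6942] 7.585001887302184
lidbar top [0.381  0.1478 0.4615] 7.512035605818852
lid(bar centre) side [0.3821 0.1483 0.4587] 7.083520451102008
lid(bar centre) top [0.3827 0.1495 0.4692] 10.854380758324842
t 50.0 pos [ 0.4838 -0.0603  0.1574] travel [-0.008  -0.0624  0.1136] rotvec [-0.3766  1.0332  0.6284] rows 8.4
```

View pics/A.png

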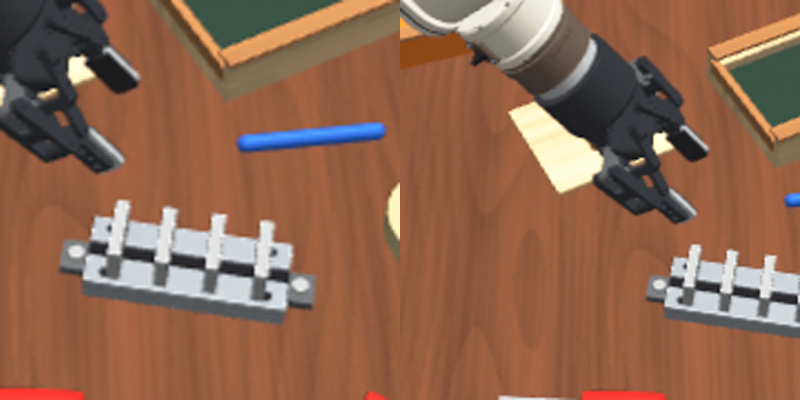

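Run:
```python
from h import *
plan([.3825,.150,.12],Rt(.470))
```

```text
t 50.0 pos [ 0.4838 -0.0603  0.1574] travel [-0.1309 -0.0611  0.1872] rotvec [-0.3175  0.8709  0.649 ] rows 7.5
```

Emit:
jog_arm(rotation=[[-0.318,0.871,0.649],[-0.318,0.871,0.649],[-0.318,0.871,0.649],[-0.318,0.871,0.649],[-0.318,0.871,0.649],[-0.318,0.871,0.649],[-0.318,0.871,0.649],[-0.318,0.871,0.649],[-0.318,0.871,0.649],[-0.318,0.871,0.649],[-0.318,0.871,0.649],[-0.318,0.871,0.649]], travel=[[-0.02,-0.04,0.03],[-0.05,-0.061,0.07],[-0.131,-0.061,0.187],[-0.131,-0.061,0.187],[-0.131,-0.061,0.187],[-0.131,-0.061,0.187],[-0.131,-0.061,0.187],[-0.131,-0.061,0.187],[-0.131,-0.061,0.187],[-0.131,-0.061,0.187],[-0.131,-0.061,0.187],[-0.131,-0.061,0.187]], hand=[0.04,0.04,0.04,0.04,0.04,0.04,0.04,0.04,0.04,0.04,0.04,0.04])

```text
t: 51.25
position: [0.3808, 0.1496, 0.1186]
tcp_rot: [-0.602, 0.604, -0.37, 0.369]
wrist_force: [-0.0, 0.3, 0.2]
width: 0.467
```

Emit:
jog_arm(rotation=[[0,0,0],[0,0,0],[0,0,0]], travel=[[0,0,0],[0,0,0],[0,0,0]], hand=[0.04,0.04,0.04])

```text
t: 51.55
position: [0.3818, 0.15, 0.1194]
tcp_rot: [-0.602, 0.603, -0.37, 0.369]
wrist_force: [0.1, -0.4, 0.1]
width: 0.469
```

Run:
```python
from h import *
s=snap("side","B")
st()
f=lambda p:rect(p[0],p[1],p[2],.025,.014,.06)
print("lidbar",*fit({"side":s},[.382,.150,.471],f,steps=[.003,.003,.05]))
f2=lambda p:rect(*loc(p,[(.015,0)],0)[0][:2],p[2],.005,.154,.126)
print("lid(bar centre)",*fit({"side":s},[.382,.151,.471],f2))
plan([.3825,.150,.014],Rt(.470))
cv2.imwrite("pics/B.png",cv2.resize(s[130:280,220:370,::-1],(600,600),interpolation=cv2.INTER_CUBIC))
```

```text
t 51.60 q [ 0.3737  0.1562 -0.4116  1.0049  0.0008  1.4743] pos [0.3819 0.15   0.1193] F [ 0.4875 -0.1934 -0.086 ] w 0.468
y [-0.0021  0.     -1.    ] z [ 0.8915  0.4531 -0.0019]
lidbar [0.3829 0.1488 0.4619] 7.837078098821648
lid(bar centre) [0.3823 0.1497 0.4702] 11.304855659893386
t 51.6 pos [0.3819 0.15   0.1193] travel [0.0004 0.1053 0.0008] rotvec [ 0.0019  0.0002 -0.001 ] rows 2.1
```

View pics/B.png

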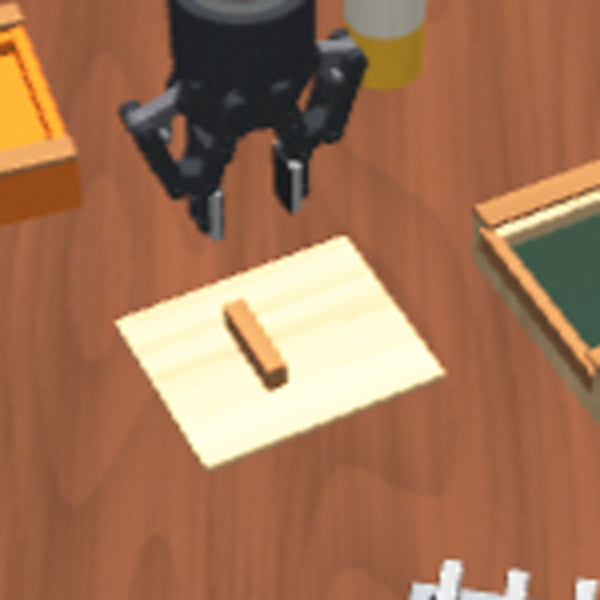

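Emit:
jog_arm(rotation=[[0.001,0,-0.001],[0.001,0,-0.001],[0.001,0,-0.001],[0.001,0,-0.001],[0.001,0,-0.001],[0.001,0,-0.001],[0.001,0,-0.001],[0.001,0,-0.001],[0.001,0,-0.001],[0.001,0,-0.001],[0.001,0,-0.001]], travel=[[0.0004,0.04,0],[0.0004,0.07,0],[0.0004,0.09,0],[0.0004,0.1,0],[0.0004,0.1035,0],[0.0004,0.1035,0],[0.0004,0.1035,0],[0.0004,0.1035,0],[0.0004,0.1035,0],[0.0004,0.1035,0],[0.0004,0.1035,0]], hand=[0.04,0.04,0.04,0.04,0.04,0.025,0.005,0.005,0.005,0.005,0.005])

```text
t: 52.7
position: [0.3828, 0.1499, 0.0167]
tcp_rot: [0.603, -0.602, 0.37, -0.37]
wrist_force: [-0.3, 0.3, 6.1]
width: 0.141
```

Emit:
jog_arm(rotation=[[0,0,0],[0,0,0],[0,0,0],[0,0,0],[0,0,0]], travel=[[0,-0.005,0],[0,-0.02,0],[0,-0.04,0],[0,-0.05,0],[0,-0.05,0]], hand=[0.005,0.005,0.005,0.005,0.005])

```text
t: 53.2
position: [0.3831, 0.15, 0.067]
tcp_rot: [0.603, -0.602, 0.369, -0.37]
wrist_force: [-0.1, 0.2, -1.4]
width: 0.143
```

Run:
```python
from h import *
s=snap("side","C")
st()
o=arm.get_obs()
for dz in (.0,):
    # lid fit with free height
    f2=lambda p:[(a,b) for a,b in rect(*loc(p,[(.015,0)],0)[0][:2],p[2],p[3],.154,.126)]
    for z0 in(.045,.055): print("lid",*fit({"side":s},[o["position"][0],o["position"][1],.471,z0],f2))
cv2.imwrite("pics/C.png",cv2.resize(s[130:280,220:370,::-1],(600,600),interpolation=cv2.INTER_CUBIC))
```

```text
t 53.25 q [ 0.3732  0.2246 -0.4907  0.8553 -0.      1.4743] pos [0.3824 0.1497 0.0661] F [ 0.0998 -0.9336 -2.0284] w 0.145
y [ 0.0003  0.0001 -1.    ] z [0.8917 0.4526 0.0003]
lid [0.3834 0.1397 0.4696 0.0664] 9.83742129088012
lid [0.3834 0.1397 0.4697 0.0664] 9.837421878019216
```

View pics/C.png

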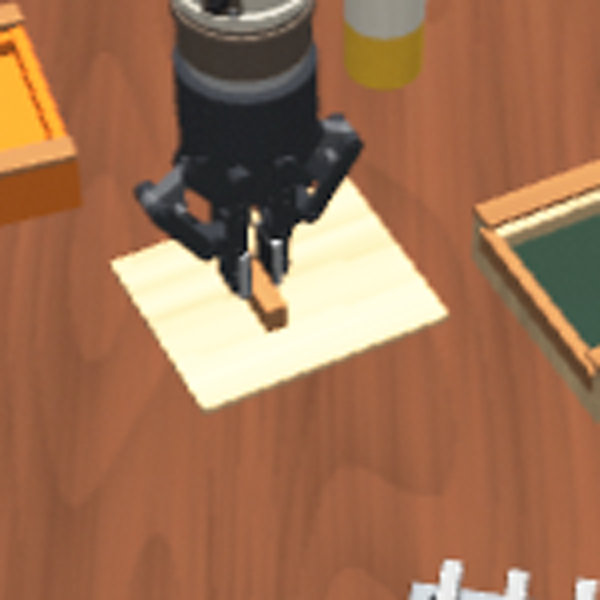

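Run:
```python
from h import *
e=loc(CASE,[(-.19,0)],.0507)[0]; plan(e,Rt(.471))
st()
```

```text
t 53.2 pos [0.3824 0.1497 0.0661] travel [0.061  0.0154 0.0513] rotvec [-0.0003 -0.0013  0.0001] rows 1.6
t 53.25 q [ 0.3732  0.2246 -0.4907  0.8553 -0.      1.4743] pos [0.3824 0.1497 0.0661] F [ 0.0998 -0.9336 -2.0284] w 0.145
y [ 0.0003  0.0001 -1.    ] z [0.8917 0.4526 0.0003]
```

Emit:
jog_arm(rotation=[[0,-0.0013,0],[0,-0.0013,0],[0,-0.0013,0],[0,-0.0013,0],[0,-0.0013,0],[0,-0.0013,0],[0,-0.0013,0]], travel=[[0.02,0,0.01],[0.045,0,0.03],[0.061,0.005,0.0513],[0.061,0.0154,0.0513],[0.061,0.0154,0.0513],[0.061,0.0154,0.0513],[0.061,0.0154,0.0513]], hand=[0.005,0.005,0.005,0.005,0.005,0.005,0.005])

```text
t: 53.95
position: [0.4539, 0.1184, 0.0498]
tcp_rot: [-0.602, 0.604, -0.37, 0.369]
wrist_force: [0.4, 0.0, -1.1]
width: 0.142
```

Run:
```python
from h import *
s=snap("side","D");t=snap("top","D")
st()
e=loc(CASE,[(-.19,0)],.0507)[0]; plan(e,Rt(.471))
o=arm.get_obs()["position"]
f2=lambda p:rect(*loc(p,[(.015,0)],0)[0][:2],p[2],.039,.154,.126)
print("lid",*fit({"side":s},[o[0],o[1],.471],f2))
cv2.imwrite("pics/D.png",np.hstack([cv2.resize(s[140:280,300:440,::-1],(400,400),interpolation=cv2.INTER_CUBIC),cv2.resize(t[120:280,200:360,::-1],(400,400),interpolation=cv2.INTER_CUBIC)]))
```

```text
t 54.05 q [ 0.2553  0.3485 -0.3616  0.8622 -0.0002  1.3543] pos [0.4546 0.1186 0.0503] F [-0.3992 -0.397  -1.5801] w 0.141
y [-0.0015 -0.0005 -1.    ] z [ 0.8908  0.4545 -0.0015]
t 54.0 pos [0.4546 0.1186 0.0503] travel [ 0.0005 -0.0004  0.001 ] rotvec [ 0.0015  0.0008 -0.0002] rows 0.0
lid [0.454  0.1174 0.4676] 10.097530783907802
```

View pics/D.png

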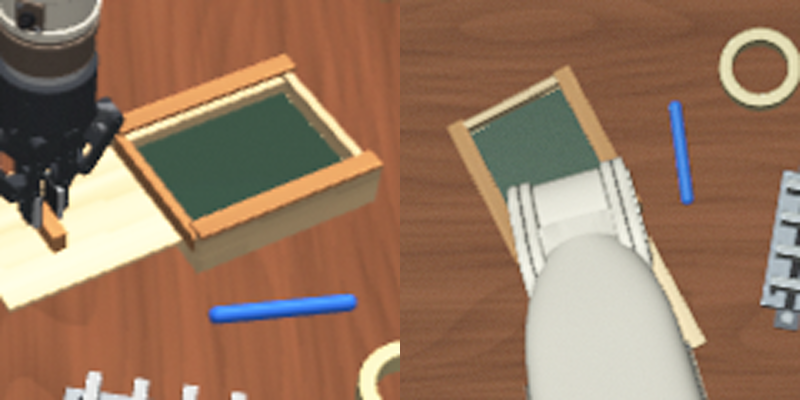

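Emit:
jog_arm(rotation=[[0,0.001,0],[0,0.001,0],[0,0.001,0],[0,0.001,0],[0,0.001,0],[0,0.001,0]], travel=[[0.0005,-0.0004,0.008],[0.0005,-0.0004,0.014],[0.0005,-0.0004,0.02],[0.0005,-0.0004,0.026],[0.0005,-0.0004,0.032],[0.0005,-0.0004,0.036]], hand=[0.005,0.005,0.005,0.005,0.005,0.005])

```text
t: 54.65
position: [0.4882, 0.1346, 0.0504]
tcp_rot: [-0.602, 0.603, -0.37, 0.37]
wrist_force: [-0.3, 0.1, 0.4]
width: 0.144
```

Run:
```python
from h import *
s=snap("side","E");st()
cv2.imwrite("pics/E.png",cv2.resize(s[140:280,300:440,::-1],(700,700),interpolation=cv2.INTER_CUBIC)[:600])
plan(loc(CASE,[(-.015,0)],.0507)[0],Rt(.471))
```

```text
t 54.70 q [ 0.2691  0.4092 -0.2644  0.8977 -0.0001  1.3697] pos [0.4887 0.1348 0.0505] F [ 0.1697  1.0859 -0.6963] w 0.137
y [-0.0005 -0.0002 -1.    ] z [ 0.8915  0.4531 -0.0005]
t 54.7 pos [0.4887 0.1348 0.0505] travel [-0.0006 -0.0003  0.1383] rotvec [ 0.0005 -0.0008 -0.    ] rows 2.8
```

View pics/E.png

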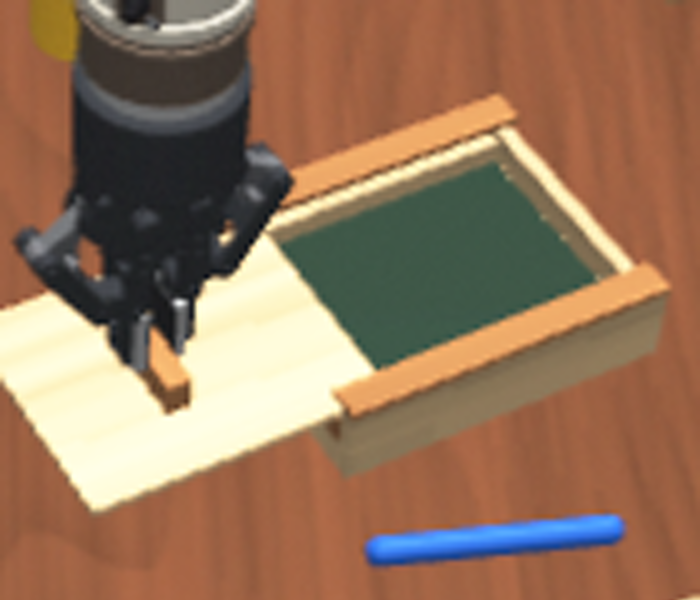

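Emit:
jog_arm(rotation=[[0,0,0],[0,0,0],[0,0,0],[0,0,0],[0,0,0],[0,0,0],[0,0,0],[0,0,0]], travel=[[0,0,0.015],[0,0,0.03],[-0.0003,0,0.045],[-0.0003,0,0.06],[-0.0003,0,0.075],[-0.0006,0,0.09],[-0.0006,0,0.105],[-0.0006,0,0.112]], hand=[0.005,0.005,0.005,0.005,0.005,0.005,0.005,0.005])

```text
t: 55.5
position: [0.5881, 0.186, 0.0501]
tcp_rot: [-0.602, 0.603, -0.37, 0.37]
wrist_force: [-0.4, 0.8, -0.7]
width: 0.136
```

Run:
```python
from h import *
s=snap("side","F");st()
cv2.imwrite("pics/F.png",cv2.resize(s[140:250,320:450,::-1],(709,600),interpolation=cv2.INTER_CUBIC)[:600])
plan(loc(CASE,[(-.015,0)],.0507)[0],Rt(.471))
```

```text
t 55.55 q [ 0.3065  0.5968  0.0588  1.033  -0.      1.407 ] pos [0.5886 0.1862 0.0501] F [ 0.9962  0.2162 -0.8247] w 0.145
y [-0.0002 -0.0001 -1.    ] z [ 0.8914  0.4531 -0.0002]
t 55.5 pos [0.5886 0.1862 0.0501] travel [ 0.     -0.0006  0.0259] rotvec [ 0.0002 -0.0007  0.    ] rows 0.5
```

View pics/F.png

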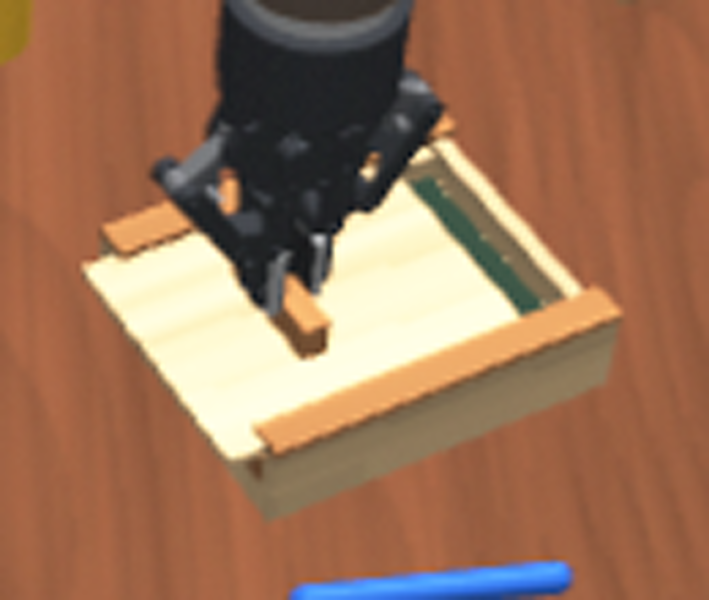

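Emit:
jog_arm(rotation=[[0,0,0],[0,0,0],[0,0,0],[0,0,0],[0,0,0],[0,0,0]], travel=[[0,-0.0003,0.008],[0,-0.0003,0.016],[0,-0.0003,0.022],[0,-0.0003,0.0258],[0,-0.0003,0.0258],[0,-0.0003,0.0258]], hand=[0.005,0.005,0.005,0.005,0.005,0.005])

```text
t: 56.15
position: [0.6099, 0.1971, 0.0505]
tcp_rot: [-0.602, 0.603, -0.37, 0.369]
wrist_force: [-0.4, -0.2, -1.2]
width: 0.14
```

Run:
```python
from h import *
s=snap("side","G");st()
cv2.imwrite("pics/G.png",cv2.resize(s[140:250,320:450,::-1],(709,600),interpolation=cv2.INTER_CUBIC)[:600])
plan(loc(CASE,[(-.015,0)],.0457)[0],Rt(.471))
```

```text
t 56.20 q [ 0.3126  0.6399  0.1387  1.0717 -0.0001  1.4134] pos [0.6098 0.197  0.0505] F [ 0.5043 -0.2073 -1.2908] w 0.136
y [-0.0019 -0.0007 -1.    ] z [ 0.8916  0.4529 -0.0021]
t 56.2 pos [0.6098 0.197  0.0505] travel [0.     0.0048 0.0022] rotvec [ 0.0021 -0.001  -0.0002] rows 0.1
```

View pics/G.png

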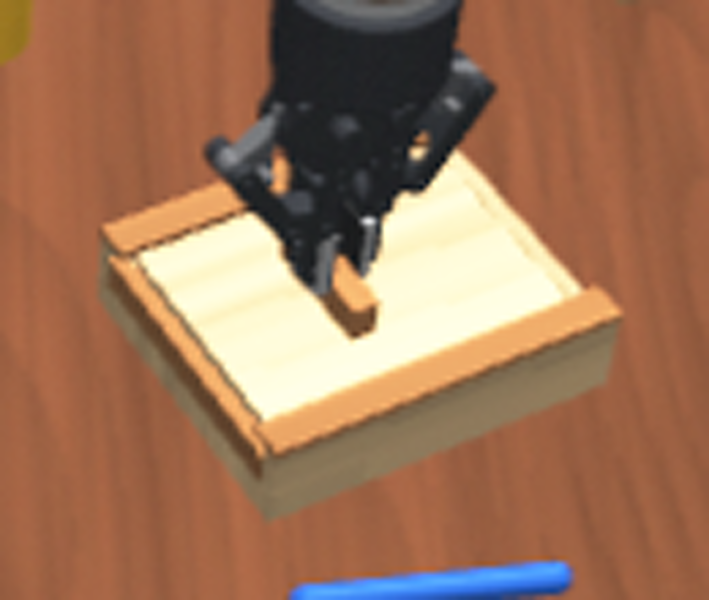

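Emit:
jog_arm(rotation=[[0.002,0,0],[0.002,0,0],[0.002,0,0],[0.002,0,0],[0.002,0,0],[0.002,0,0],[0.002,0,0]], travel=[[0,0,0.001],[0,0,0.002],[0,0,0.002],[0,0.002,0.002],[0,0.004,0.002],[0,0.0055,0.002],[0,0.0055,0.002]], hand=[0.005,0.005,0.005,0.005,0.005,0.005,0.005])

```text
t: 56.9
position: [0.6118, 0.198, 0.0458]
tcp_rot: [0.603, -0.602, 0.37, -0.37]
wrist_force: [-0.7, -0.1, 4.0]
width: 0.142
```

Run:
```python
from h import *
s=snap("side","H");st()
cv2.imwrite("pics/H.png",cv2.resize(s[140:250,320:450,::-1],(709,600),interpolation=cv2.INTER_CUBIC)[:600])
plan(loc(CASE,[(-.015,0)],.0457)[0],Rt(.471))
```

```text
t 56.95 q [0.313  0.6464 0.1372 1.061  0.0002 1.4138] pos [0.6118 0.198  0.0458] F [-1.9918 -0.0649  3.8405] w 0.143
y [ 0.0005  0.0003 -1.    ] z [0.8916 0.4529 0.0006]
t 57.0 pos [0.6118 0.198  0.0458] travel [-0.      0.0001 -0.    ] rotvec [-0.0006 -0.001  -0.0001] rows 0.0
```

View pics/H.png

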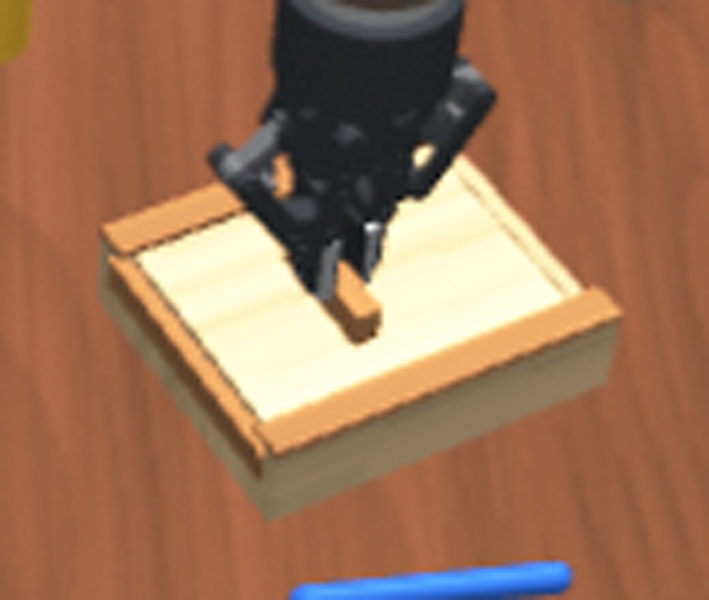

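Emit:
jog_arm(rotation=[[0,0,0],[0,0,0],[0,0,0],[0,0,0],[0,0,0],[0,0,0],[0,0,0],[0,0,0],[0,0,0]], travel=[[0,0,0],[0,0,0],[0,0,0],[0,0,0],[0,-0.02,0],[0,-0.05,0],[0,-0.09,0],[0,-0.13,0],[0,-0.17,0]], hand=[0.025,0.035,0.04,0.04,0.04,0.04,0.04,0.04,0.04])

```text
t: 57.85
position: [0.6116, 0.198, 0.2165]
tcp_rot: [0.603, -0.603, 0.37, -0.37]
wrist_force: [0.2, -0.3, 0.2]
width: 0.47
```

Run:
```python
from h import *
s=snap("side","I");t=snap("top","I");st()
cv2.imwrite("pics/I.png",np.hstack([cv2.resize(s[140:250,320:450,::-1],(400,338),interpolation=cv2.INTER_CUBIC),cv2.resize(s[180:300,290:432,::-1],(400,338),interpolation=cv2.INTER_CUBIC)]))
p=CASE
def lidtop(q):
    c=loc(p,[(-.015+q[0],q[1])],0)[0]; return rect(c[0],c[1],p[2]+q[2],.054,.014,.06)
print("bar",*fit({"side":s},[0,0,0],lidtop))
f=lambda p:rect(p[0],p[1],p[2],0.008,.15,.06)
for k,im in(("side",{"side":s}),("top",{"top":t})): print("plate",k,*fit(im,[.5237,-.3742,.056],f))
for k in ("side",):
    d=models.landmark_of(k,"plate"); print([(x["score"],toW(k,x["point"])) for x in d])
cv2.imwrite("pics/I_full.png",s[:,:,::-1])
```

```text
t 57.95 q [0.3129 0.5346 0.418  1.4404 0.0002 1.4137] pos [0.6152 0.1991 0.2227] F [0.8437 0.2654 1.3861] w 0.471
y [ 0.013   0.0044 -0.9999] z [0.8915 0.4529 0.0136]
bar [-0.     -0.0012 -0.0241] 8.320927621786712
plate side [ 0.5238 -0.3742  0.0573] 12.130895490883299
plate top [ 0.5236 -0.3743  0.0551] 11.280445986097513
[(0.67, array([ 0.5229, -0.375 ,  0.0019]))]
```

View pics/I.png

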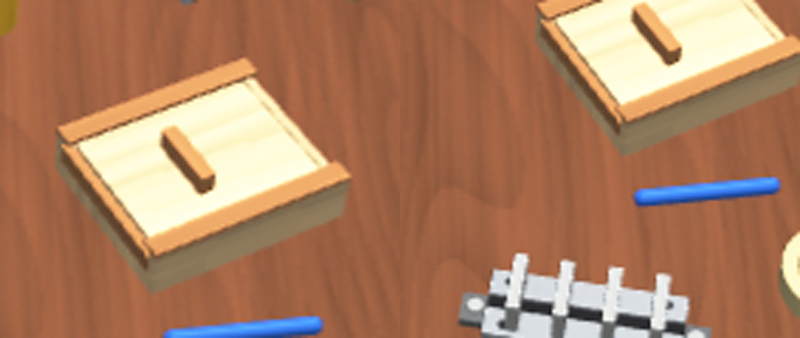

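View pics/I_full.png

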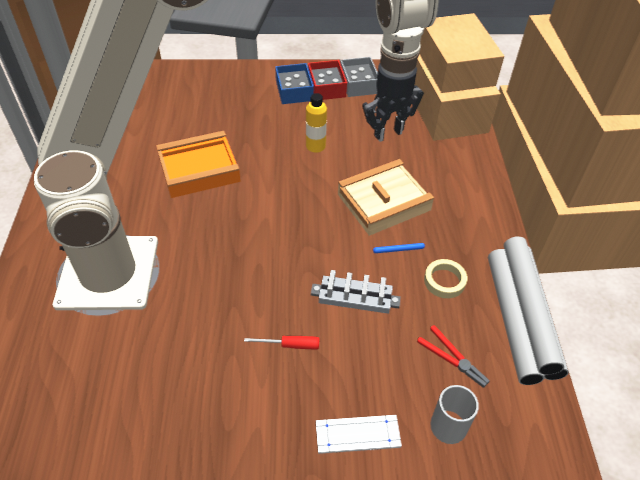

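Run:
```python
from h import *
st(); plan([.5237,-.3743,.12],Rt(.0565+np.pi/2)); plan([.56,-.05,.2],Rt(1.0))
print(toW("side",models.landmark_of("side","tube")[0]["point"]))
```

```text
t 58.00 q [0.3129 0.537  0.4131 1.4381 0.0002 1.4137] pos [0.6139 0.1987 0.2193] F [ 0.1539 -0.3872 -1.139 ] w 0.47
y [ 0.0083  0.0029 -1.    ] z [0.8915 0.4528 0.0088]
t 58.0 pos [0.6139 0.1987 0.2193] travel [ 0.4699  0.0969 -0.3408] rotvec [-0.0071 -1.1573  0.0061] rows 11.8
t 58.0 pos [0.6139 0.1987 0.2193] travel [ 0.1973  0.0181 -0.1609] rotvec [-0.0082 -0.53    0.0035] rows 5.1
[ 0.6968 -0.3607  0.0003]
```

Emit:
jog_arm(rotation=[[0,-0.53,0],[0,-0.53,0],[0,-0.53,0],[0,-0.53,0],[0,-0.53,0],[0,-1.157,0],[0,-1.157,0],[0,-1.157,0],[0,-1.157,0],[0,-1.157,0],[0,-1.157,0],[0,-1.157,0]], travel=[[0.197,0,-0.161],[0.197,0,-0.161],[0.197,0,-0.161],[0.197,0,-0.161],[0.197,0,-0.161],[0.47,0.04,-0.341],[0.47,0.08,-0.341],[0.47,0.08,-0.341],[0.47,0.08,-0.341],[0.47,0.08,-0.341],[0.47,0.08,-0.341],[0.47,0.08,-0.341]], hand=[0.072,0.072,0.072,0.072,0.072,0.072,0.072,0.072,0.072,0.072,0.072,0.072])

```text
t: 59.25
position: [0.5198, -0.3696, 0.1336]
tcp_rot: [0.708, -0.706, -0.019, 0.021]
wrist_force: [1.0, 0.2, 0.1]
width: 0.842
```

Emit:
jog_arm(rotation=[[0,0,0],[0,0,0],[0,0,0],[0,0,0]], travel=[[0,0,0],[0,0,0],[0,0,0],[0,0,0]], hand=[0.072,0.072,0.072,0.072])

```text
t: 59.65
position: [0.5219, -0.367, 0.1367]
tcp_rot: [0.707, -0.707, -0.021, 0.021]
wrist_force: [0.6, 0.2, 0.5]
width: 0.845
```

Run:
```python
from h import *
s=snap("side","J");t=snap("top","J");st()
f=lambda p:rect(p[0],p[1],p[2],0.008,.15,.06)
print("plate",*fit({"side":s},[.5237,-.3742,.056],f))
plan([.5238,-.3743,.03],Rt(.0565+np.pi/2)); plan([.5238,-.3743,.002],Rt(.0565+np.pi/2))
cv2.imwrite("pics/J.png",cv2.resize(s[330:480,280:480,::-1],(800,600),interpolation=cv2.INTER_CUBIC))
```

```text
t 59.75 q [-0.6131  0.5646  0.2451  1.2505  0.0006 -0.6716] pos [ 0.5222 -0.3672  0.1372] F [0.2873 0.3947 0.9091] w 0.843
y [ 0.001  0.    -1.   ] z [-0.0584  0.9983 -0.    ]
plate [ 0.5237 -0.3743  0.0553] 11.562034342781985
t 59.8 pos [ 0.5222 -0.3672  0.1372] travel [ 0.0011  0.1072 -0.0072] rotvec [0.    0.002 0.001] rows 2.1
t 59.8 pos [ 0.5222 -0.3672  0.1372] travel [ 0.001   0.1352 -0.0072] rotvec [0.    0.002 0.001] rows 2.7
```

View pics/J.png

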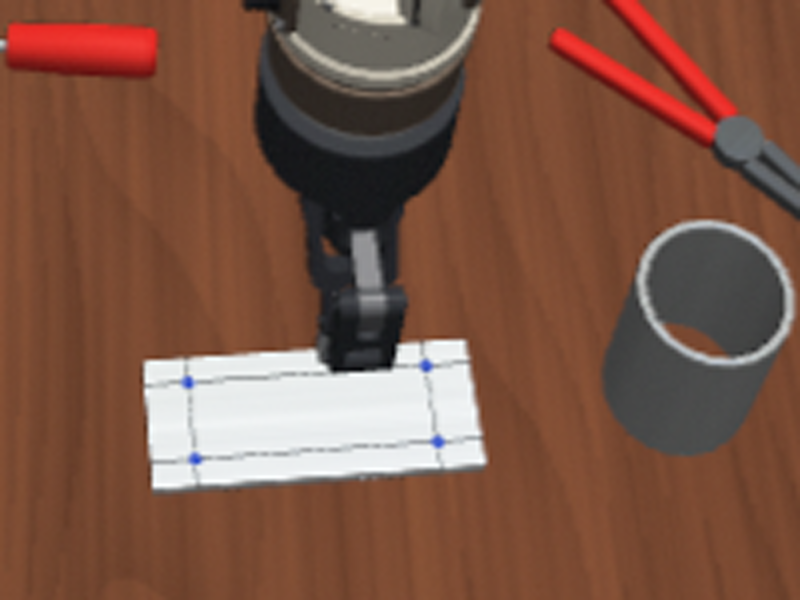

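Emit:
jog_arm(rotation=[[0,0.002,0],[0,0.002,0],[0,0.002,0],[0,0.002,0],[0,0.002,0],[0,0.002,0],[0,0.002,0]], travel=[[0.001,0.03,-0.0072],[0.001,0.065,-0.0072],[0.001,0.095,-0.0072],[0.001,0.107,-0.0072],[0.001,0.107,-0.0072],[0.001,0.107,-0.0072],[0.001,0.107,-0.0072]], hand=[0.072,0.072,0.072,0.072,0.072,0.072,0.072])

```text
t: 60.45
position: [0.5245, -0.3765, 0.032]
tcp_rot: [-0.706, 0.708, 0.021, -0.018]
wrist_force: [0.2, 0.5, 0.6]
width: 0.841
```

Run:
```python
from h import *
s=snap("side","K");st()
plan([.5238,-.3743,.00],Rt(.0565+np.pi/2))
cv2.imwrite("pics/K.png",cv2.resize(s[360:480,290:450,::-1],(800,600),interpolation=cv2.INTER_CUBIC))
```

```text
t 60.50 q [-0.6229  0.662   0.1262  1.0307  0.0005 -0.6773] pos [ 0.5244 -0.3765  0.032 ] F [ 0.6794 -0.2085 -0.4431] w 0.845
y [ 0.0038 -0.0021 -1.    ] z [-0.0544  0.9985 -0.0023]
t 60.5 pos [ 0.5244 -0.3765  0.032 ] travel [-0.0006  0.032   0.0023] rotvec [ 0.0023 -0.0021  0.0036] rows 0.6
```

View pics/K.png

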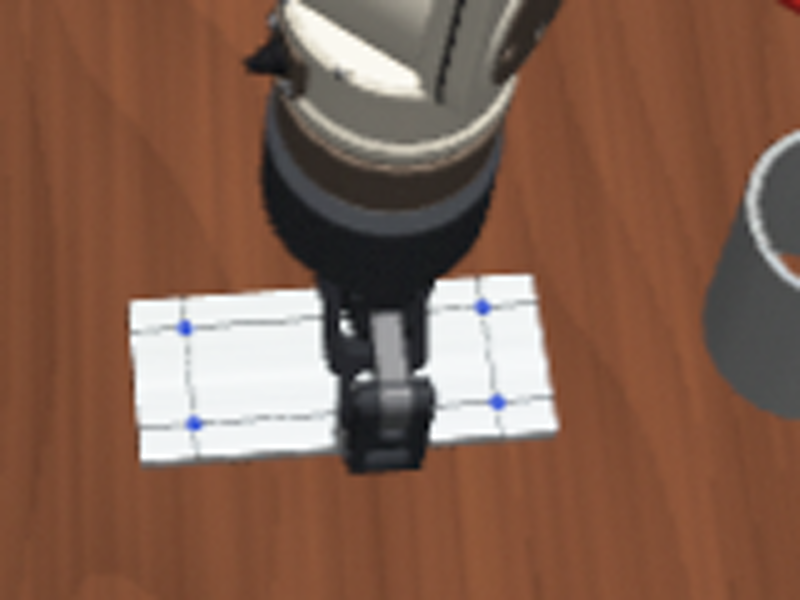

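Run:
```python
from h import *
print(proj("side",[[.5244,-.3765-.045,.041],[.5244,-.3765-.045,.032],[.5238,-.3743-.03,.008],[.5238,-.3743,.008]]))
```

```text
[[361.0417 451.5896]
 [360.6801 453.5268]
 [358.7717 449.0093]
 [357.705  432.7604]]
```

Run:
```python
from h import *
z=np.array([.8915,.4531,0]);p=np.array([.3819,.15,.1193+.004])
print(proj("side",[p-z*.02,p+z*.02,p]))
p=np.array([.5244,-.3765,.032])
print(proj("side",[p+[0,0,.02],p+[0,0,.08],p+[0,0,.13],p+[0,0,.2], p+[-.011,-.045,.009],p+[.011,-.045,.009],p+[-.011,-.045,.05],p+[.011,-.045,.05]]))
s=cv2.imread("pics/side_K.png"); c=cv2.resize(s[400:470,330:400],(700,700),interpolation=cv2.INTER_CUBIC); cv2.imwrite("pics/K2.png",c[:600])
```

```text
[[273.7581 185.888 ]
 [290.0376 179.9641]
 [281.9349 182.9126]]
[[359.7678 424.0287]
 [362.1981 409.5041]
 [364.3923 396.391 ]
 [367.7591 376.2693]
 [354.6997 451.6927]
 [367.3803 451.4865]
 [356.2172 442.544 ]
 [369.2786 442.3369]]
```

View pics/K2.png

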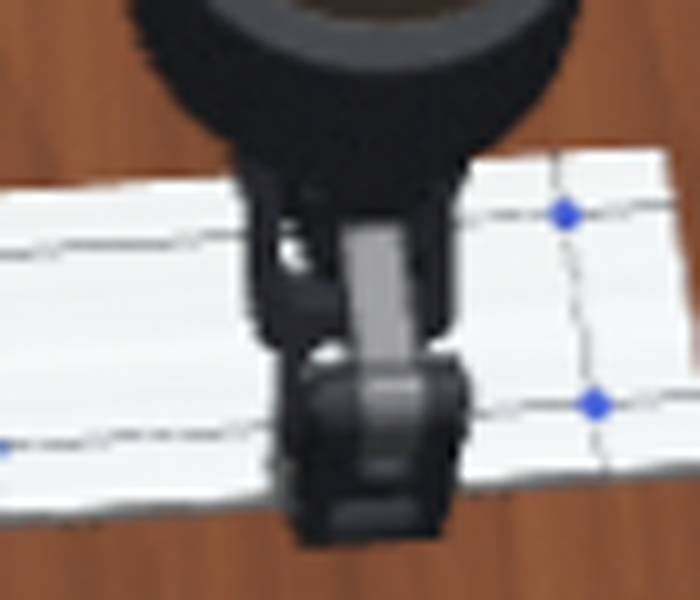

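Run:
```python
from h import *
def tips(p,z,w,g):
    p=np.array(p);z=np.array(z)
    return proj("side",[p-z*w/2+[0,0,g],p+z*w/2+[0,0,g],p+[0,0,g]])
print("I",tips([.6152,.1991,.2227],[.8915,.4529,0.0136],.04,.004))
print("J",tips([.5222,-.3672,.1372],[-.0584,.9983,0],.072,.009))
s=cv2.imread("pics/side_I.png"); c=s[90:150,350:440].copy(); c=cv2.resize(c,(720,480),interpolation=cv2.INTER_CUBIC); cv2.imwrite("pics/I3.png",c)
s=cv2.imread("pics/side_J.png"); c=cv2.resize(s[370:440,330:400],(560,560),interpolation=cv2.INTER_CUBIC); cv2.imwrite("pics/J3.png",c)
```

```text
I [[382.0501 134.8933]
 [397.8509 129.0698]
 [389.9864 131.9683]]
J [[364.7679 416.0369]
 [359.2835 375.6661]
 [361.9649 395.404 ]]
```

View pics/I3.png

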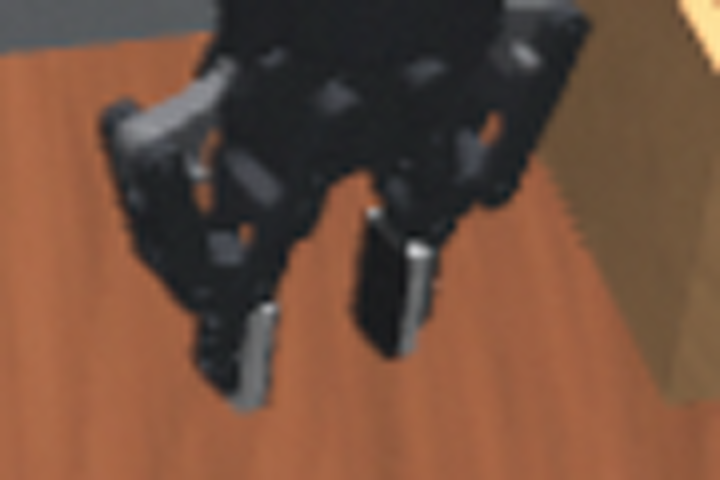

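View pics/J3.png

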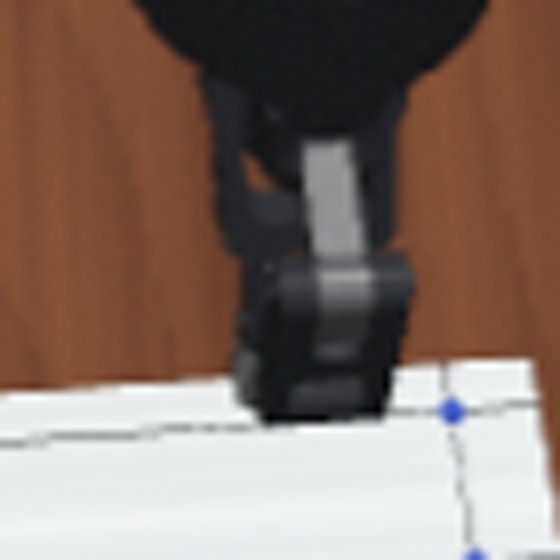

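Emit:
jog_arm(rotation=[[0.002,-0.002,0.003],[0.002,-0.002,0.003],[0.002,-0.002,0.003],[0.002,-0.002,0.003],[0.002,-0.002,0.003],[0.002,-0.002,0.003]], travel=[[-0.0006,0.01,0.0023],[-0.0006,0.02,0.0023],[-0.0006,0.028,0.0023],[-0.0006,0.032,0.0023],[-0.0006,0.032,0.0023],[-0.0006,0.032,0.0023]], hand=[0.072,0.072,0.072,0.072,0.072,0.072])

```text
t: 61.1
position: [0.5222, -0.3734, -0.0026]
tcp_rot: [0.708, -0.706, -0.019, 0.021]
wrist_force: [-0.1, -0.3, 0.4]
width: 0.848
```

Emit:
jog_arm(rotation=[[0,0,0],[0,0,0],[0,0,0],[0,0,0]], travel=[[0,0.002,0],[0,0.004,0],[0,0.004,0],[0,0.004,0]], hand=[0.072,0.072,0.072,0.072])

```text
t: 61.5
position: [0.5222, -0.3734, -0.0063]
tcp_rot: [0.708, -0.706, -0.019, 0.021]
wrist_force: [-0.1, -0.8, -0.2]
width: 0.842
```

Emit:
jog_arm(rotation=[[0,0,0],[0,0,0],[0,0,0],[0,0,0],[0,0,0],[0,0,0],[0,0,0],[0,0,0]], travel=[[0,-0.0012,-0.0008],[0,-0.0012,-0.0008],[0,-0.0012,-0.0008],[0,-0.0012,-0.0008],[0,-0.0012,-0.0008],[0,-0.0012,-0.0008],[0,-0.0012,-0.0008],[0,-0.0012,-0.0008]], hand=[0.072,0.064,0.05,0.05,0.05,0.05,0.05,0.05])

```text
t: 62.3
position: [0.5228, -0.3746, -0.0043]
tcp_rot: [0.707, -0.706, -0.019, 0.02]
wrist_force: [-0.5, 0.7, 5.4]
width: 0.683
```

Run:
```python
from h import *
st(); s=snap("side","L")
f=lambda p:rect(p[0],p[1],p[2],0.008,.15,.06)
print("plate",*fit({"side":s},[.5237,-.3742,.056],f))
st()
```

```text
t 62.30 q [-0.6218  0.7009  0.0926  0.9645  0.0003 -0.678 ] pos [ 0.5228 -0.3746 -0.0043] F [-0.538   0.7156  5.3972] w 0.683
y [-0.0014  0.0013 -1.    ] z [-0.0561  0.9984  0.0014]
plate [ 0.5241 -0.3752  0.0587] 10.41811947835139
t 62.35 q [-0.6219  0.7008  0.0926  0.9645  0.0002 -0.6779] pos [ 0.5228 -0.3746 -0.0042] F [-1.1651 -0.1401  5.4378] w 0.681
y [-0.0014  0.0012 -1.    ] z [-0.056   0.9984  0.0013]
```

Emit:
jog_arm(rotation=[[0,0,0],[0,0,0],[0,0,0],[0,0,0],[0,0,0],[0,0,0],[0,0,0]], travel=[[0,-0.006,0],[0,-0.02,0],[0,-0.05,0],[0,-0.09,0],[0,-0.13,0],[0,-0.13,0],[0,-0.13,0]], hand=[0.05,0.05,0.05,0.05,0.05,0.05,0.05])

```text
t: 63.05
position: [0.5233, -0.375, 0.1267]
tcp_rot: [0.707, -0.707, -0.02, 0.02]
wrist_force: [-0.3, -0.2, -2.2]
width: 0.678
```

Run:
```python
from h import *
s=snap("side","M");st()
c=loc(BLK,[(-.001,0)],0)[0]; c[2]=.115
plan(c,Rt(BLK[2]+np.pi/2))
cv2.imwrite("pics/M.png",cv2.resize(s[330:480,280:480,::-1],(800,600),interpolation=cv2.INTER_CUBIC))
```

```text
t 63.10 q [-0.6218  0.5846  0.246   1.2363  0.0001 -0.678 ] pos [ 0.5222 -0.3742  0.1247] F [-0.0022  0.3249 -2.7708] w 0.676
y [-0.0032  0.0025 -1.    ] z [-0.0562  0.9984  0.0027]
t 63.1 pos [ 0.5222 -0.3742  0.1247] travel [0.0319 0.0104 0.3023] rotvec [-0.0023  0.2469 -0.0034] rows 6.1
```

View pics/M.png

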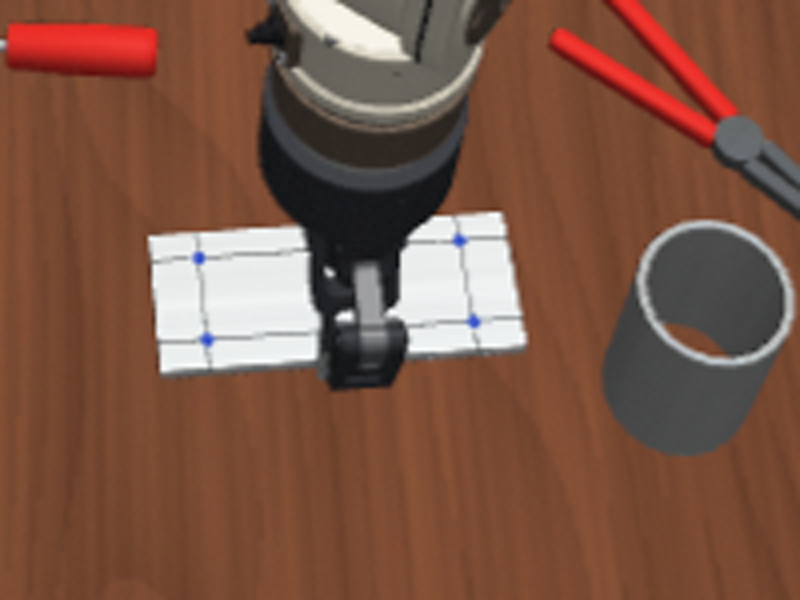

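Emit:
jog_arm(rotation=[[0,0.247,0],[0,0.247,0],[0,0.247,0],[0,0.247,0],[0,0.247,0],[0,0.247,0],[0,0.247,0],[0,0.247,0],[0,0.247,0],[0,0.247,0]], travel=[[0.004,0,0.035],[0.01,0,0.08],[0.015,0,0.125],[0.02,0,0.17],[0.025,0,0.215],[0.029,0,0.255],[0.031,0,0.285],[0.032,0,0.302],[0.032,0,0.302],[0.032,0,0.302]], hand=[0.05,0.05,0.05,0.05,0.05,0.05,0.05,0.05,0.05,0.05])

```text
t: 64.1
position: [0.5364, -0.0709, 0.1239]
tcp_rot: [0.704, -0.703, 0.069, -0.065]
wrist_force: [0.8, 0.0, -0.9]
width: 0.681
```

Emit:
jog_arm(rotation=[[0,0,0],[0,0,0],[0,0,0]], travel=[[0,0,0],[0,0,0],[0,0,0]], hand=[0.05,0.05,0.05])

```text
t: 64.4
position: [0.5375, -0.0721, 0.1252]
tcp_rot: [0.704, -0.703, 0.069, -0.067]
wrist_force: [0.1, -1.1, -1.7]
width: 0.677
```

Run:
```python
from h import *
s=snap("side","N");t=snap("top","N");st()
o=arm.get_obs()["position"]
zt=o[2]+.0042+.008
f=lambda p:rect(p[0],p[1],p[2],zt,.15,.06)
for k,im in(("side",{"side":s}),("top",{"top":t})): 
    p,sc=fit(im,[.538,-.0707,BLK[2]],f); print("plate",k,p,sc,blockloc(p))
# level: free roll(about plate x) & pitch
def f3(p):
    Rm=R.from_euler("ZYX",[p[2],p[4],p[3]]).as_matrix(); q=[np.array([a*.075,b*.03,0]) for a,b in((-1,-1),(1,-1),(1,1),(-1,1))]
    Q=[Rm@v+[p[0],p[1],zt] for v in q]; return [(Q[i],Q[(i+1)%4]) for i in range(4)]
p,sc=fit({"side":s,"top":t},[.538,-.0707,BLK[2],0,0],f3,steps=[.004,.004,.03,.03,.03]); print("tilt",p,sc)
c=loc(BLK,[(-.001,0)],0)[0]
c[2]=.058; plan(c,Rt(BLK[2]+np.pi/2)); c[2]=.0478; plan(c,Rt(BLK[2]+np.pi/2))
cv2.imwrite("pics/N.png",np.hstack([cv2.resize(s[200:340,290:430,::-1],(400,400),interpolation=cv2.INTER_CUBIC),cv2.resize(t[140:280,290:430,::-1],(400,400),interpolation=cv2.INTER_CUBIC)]))
```

```text
t 64.50 q [-0.1338  0.3932 -0.0652  1.1154  0.0018  0.0581] pos [ 0.5376 -0.0718  0.1254] F [-0.0654 -1.5772 -1.5807] w 0.68
y [-0.0027  0.0022 -1.    ] z [0.1908 0.9816 0.0016]
plate side [ 0.5386 -0.0728 -0.1933] 10.738170795710452 [ 0.9587 -1.9626]
plate top [ 0.5589 -0.057  -0.2437] 3.8481804150181524 [17.8866 17.4355]
tilt [ 0.5387 -0.0727 -0.1863  0.0152  0.0094] 5.880615782112994
t 64.5 pos [ 0.5376 -0.0718  0.1254] travel [-0.0006  0.0674  0.0011] rotvec [-0.0016 -0.0013 -0.0031] rows 1.3
t 64.5 pos [ 0.5376 -0.0718  0.1254] travel [-0.0006  0.0776  0.0011] rotvec [-0.0016 -0.0013 -0.0031] rows 1.6
```

View pics/N.png

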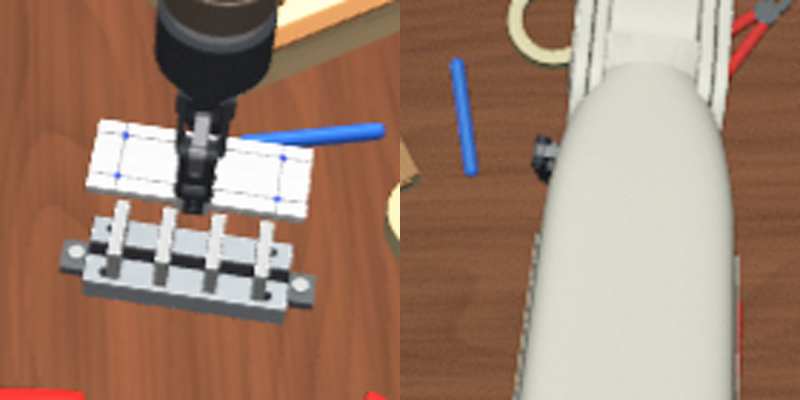

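Emit:
jog_arm(rotation=[[-0.001,-0.001,-0.003],[-0.001,-0.001,-0.003],[-0.001,-0.001,-0.003],[-0.001,-0.001,-0.003],[-0.001,-0.001,-0.003],[-0.001,-0.001,-0.003],[-0.001,-0.001,-0.003],[-0.001,-0.001,-0.003]], travel=[[-0.0006,0.02,0.0011],[-0.0006,0.04,0.0011],[-0.0006,0.055,0.0011],[-0.0006,0.064,0.0011],[-0.0006,0.068,0.0011],[-0.0006,0.068,0.0011],[-0.0006,0.068,0.0011],[-0.0006,0.068,0.0011]], hand=[0.05,0.05,0.05,0.05,0.05,0.05,0.05,0.05])

```text
t: 65.3
position: [0.5378, -0.0699, 0.0583]
tcp_rot: [0.704, -0.704, 0.066, -0.068]
wrist_force: [-0.9, -1.1, -2.5]
width: 0.675
```

Run:
```python
from h import *
s=snap("side","O");st()
o=arm.get_obs()["position"]
zt=o[2]+.0042+.008
f=lambda p:rect(p[0],p[1],p[2],zt,.15,.06)
p,sc=fit({"side":s},[.538,-.0707,BLK[2]],f); print("plate",p,sc,blockloc(p),p[2]-BLK[2])
print(blockloc(o), [standfit({"side":s},x) for x in(.054,.018,-.018,-.053)])
c=loc(BLK,[(-.001,0)],0)[0]
c[2]=.0478; plan(c,Rt(BLK[2]+np.pi/2))
cv2.imwrite("pics/O.png",cv2.resize(s[230:330,300:420,::-1],(720,600),interpolation=cv2.INTER_CUBIC))
```

```text
t 65.35 q [-0.1296  0.4574 -0.1601  0.9516  0.0006  0.0602] pos [ 0.5377 -0.0699  0.0583] F [ 0.3012 -0.0739 -1.1547] w 0.679
y [ 0.0017  0.0004 -1.    ] z [0.1887 0.982  0.0007]
plate [ 0.5389 -0.0706 -0.1856] 11.074404110979328 [0.8692 0.308 ] 0.005081324742733512
[-0.4056  0.7238] [(array([56.0686, 10.756 ]), np.float64(-0.031), np.float64(4.78)), (array([16.0796, -1.1347]), np.float64(0.049), np.float64(7.71)), (array([-11.0003,   0.2322]), np.float64(0.113), np.float64(8.44)), (array([-49.4354, -22.6031]), np.float64(1.582), np.float64(10.68))]
t 65.3 pos [ 0.5377 -0.0699  0.0583] travel [-0.0006  0.0105 -0.0007] rotvec [-0.0007  0.0009  0.0016] rows 0.2
```

View pics/O.png

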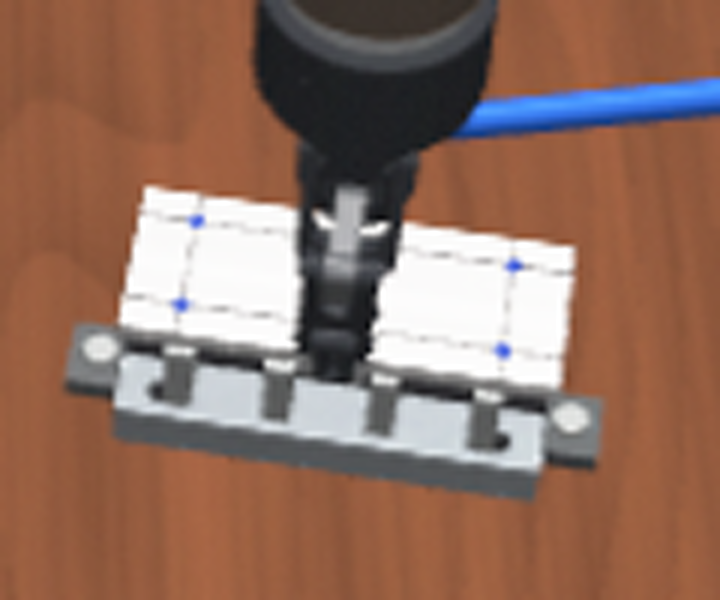

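Emit:
jog_arm(rotation=[[0,0.001,0.001],[0,0.001,0.001],[0,0.001,0.001],[0,0.001,0.001],[0,0.001,0.001]], travel=[[-0.0008,0.003,-0.0005],[-0.0008,0.006,-0.0005],[-0.0008,0.0085,-0.0005],[-0.0008,0.0085,-0.0005],[-0.0008,0.0085,-0.0005]], hand=[0.05,0.05,0.05,0.05,0.05])

```text
t: 65.85
position: [0.536, -0.0701, 0.0488]
tcp_rot: [0.704, -0.704, 0.068, -0.067]
wrist_force: [0.3, 0.1, -1.4]
width: 0.679
```

Emit:
jog_arm(rotation=[[0,0,0],[0,0,0],[0,0,0]], travel=[[0,0.0007,0],[0,0.0012,0],[0,0.0012,0]], hand=[0.05,0.05,0.05])

```text
t: 66.15
position: [0.5363, -0.0701, 0.0478]
tcp_rot: [0.704, -0.704, 0.068, -0.067]
wrist_force: [-0.8, -0.3, -0.5]
width: 0.674
```

Emit:
jog_arm(rotation=[[0,0,0],[0,0,0],[0,0,0]], travel=[[0,0.0007,0],[0,0.0007,0],[0,0.0007,0]], hand=[0.05,0.05,0.05])

```text
t: 66.45
position: [0.5364, -0.0702, 0.0478]
tcp_rot: [0.704, -0.704, 0.067, -0.067]
wrist_force: [-1.2, 0.5, 4.5]
width: 0.677
```

Run:
```python
from h import *
s=snap("side","P");st()
f=lambda p:rect(p[0],p[1],p[2],.060,.15,.06)
p,sc=fit({"side":s},[.538,-.0707,BLK[2]],f); print("plate",p,sc,blockloc(p),p[2]-BLK[2])
```

```text
t 66.50 q [-0.1304  0.4689 -0.1736  0.9284  0.0008  0.0604] pos [ 0.5365 -0.0701  0.0477] F [-1.2781 -0.5506  5.861 ] w 0.684
y [-0.      0.0008 -1.    ] z [0.1896 0.9819 0.0008]
plate [ 0.5375 -0.0706 -0.1909] 10.807361840250795 [-0.5002  0.0551] -0.0001640387988156855
```

Emit:
jog_arm(rotation=[[0,0,0],[0,0,0],[0,0,0],[0,0,0],[0,0,0],[0,0,0],[0,0,0],[0,0,0],[0,0,0],[0,0,0],[0,0,0]], travel=[[0,-0.0006,0],[0,-0.0006,0],[0,-0.0006,0],[0,-0.0006,0],[0,-0.0006,0],[0,-0.0006,0],[0,-0.006,0],[0,-0.02,0],[0,-0.05,0],[0,-0.1,0],[0,-0.15,0]], hand=[0.05,0.05,0.064,0.07,0.074,0.074,0.074,0.074,0.074,0.074,0.074])

```text
t: 67.6
position: [0.5354, -0.0701, 0.1983]
tcp_rot: [0.704, -0.704, 0.068, -0.066]
wrist_force: [2.0, 0.3, 0.3]
width: 0.863
```

Emit:
jog_arm(rotation=[[0,0,0],[0,0,0],[0,0,0],[0,0,0],[0,0,0],[0,0,0],[0,0,0]], travel=[[-0.04,0,0],[-0.08,0,0],[-0.12,0,0],[-0.16,0,0],[-0.2,0,0],[-0.2,0,0],[-0.2,0,0]], hand=[0.074,0.074,0.074,0.074,0.074,0.074,0.074])

```text
t: 68.3
position: [0.34, -0.0323, 0.1981]
tcp_rot: [0.704, -0.704, 0.067, -0.068]
wrist_force: [0.4, 0.6, 0.5]
width: 0.864
```

Run:
```python
from h import *
s=snap("side","Q");t=snap("top","Q");st()
f=lambda p:rect(p[0],p[1],p[2],.060,.15,.06)
for im in({"side":s},{"top":t}):
    p,sc=fit(im,[.538,-.0707,BLK[2]],f); print("plate",p,sc,blockloc(p),p[2]-BLK[2])
cv2.imwrite("pics/Q.png",np.hstack([cv2.resize(s[220:330,300:430,::-1],(400,338),interpolation=cv2.INTER_CUBIC),cv2.resize(t[160:270,300:430,::-1],(400,338),interpolation=cv2.INTER_CUBIC)]))
a=cv2.imread("pics/side0.png").astype(int);d=abs(a-s[:,:,::-1]).sum(2); print("t",arm.get_obs()["t"])
```

```text
t 68.40 q [-0.0956 -0.0544 -0.4144  1.2093  0.0007  0.0953] pos [ 0.3414 -0.0325  0.198 ] F [-1.0778 -0.1588  0.6926] w 0.863
y [ 0.0015  0.0005 -1.    ] z [0.1897 0.9818 0.0008]
plate [ 0.5375 -0.0705 -0.1904] 11.600063208781258 [-0.5168  0.0901] 0.0002776100864536335
plate [ 0.5387 -0.0713 -0.1859] 9.699838898162191 [ 0.8001 -0.4831] 0.004793745818367667
t 68.4
```

View pics/Q.png

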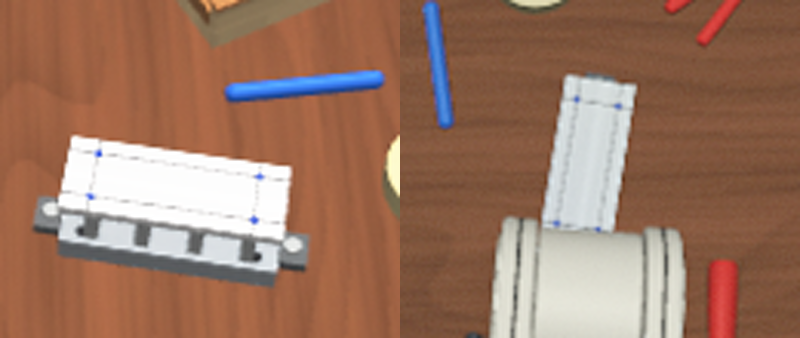

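View pics/side_Q.png

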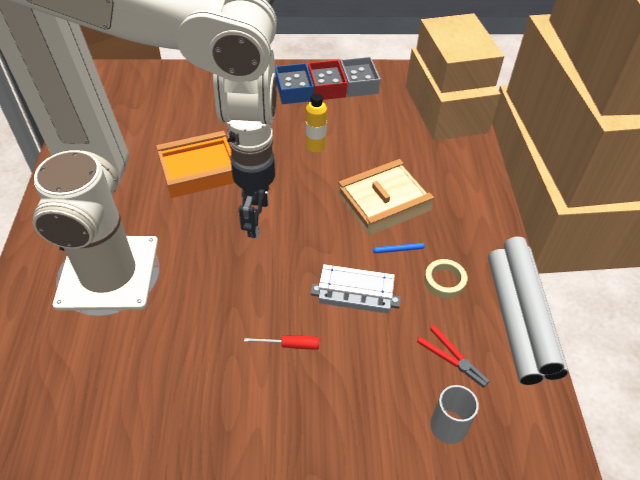

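Emit:
jog_arm(rotation=[[0,0,0],[0,0,0],[0,0,0],[0,0,0],[0,0,0],[0,0,0],[0,0,0],[0,0,0],[0,0,0],[0,0,0]], travel=[[-0.03,-0.02,0],[-0.05,-0.03,0],[-0.05,-0.03,0],[-0.05,-0.03,0],[-0.05,-0.03,0],[-0.05,-0.03,0],[-0.05,-0.03,0],[-0.05,-0.03,0],[-0.05,-0.03,0],[-0.05,-0.03,0]], hand=[0.074,0.074,0.074,0.074,0.074,0.074,0.074,0.074,0.074,0.074])

```text
t: 69.4
position: [0.2909, -0.0229, 0.2272]
tcp_rot: [0.704, -0.704, 0.068, -0.067]
wrist_force: [-0.0, -0.3, -0.3]
width: 0.864
```

Run:
```python
from h import *
s=snap("side","R");t=snap("top","R");st()
f=lambda p:rect(p[0],p[1],p[2],.060,.15,.06)
fb=lambda p:rect(p[0],p[1],p[2],.02,.15,.06)[:1]
for n,im in(("side",{"side":s}),("top",{"top":t}),("both",{"side":s,"top":t})):
    p,sc=fit(im,[.538,-.0707,BLK[2]],f); print("plate",n,p,sc,blockloc(p),p[2]-BLK[2])
def lidtop(q):
    c=loc(CASE,[(-.015+q[0],q[1])],0)[0]; return rect(c[0],c[1],CASE[2]+q[2],.054,.014,.06)
print("bar",*fit({"side":s},[0,0,0],lidtop),*fit({"top":t},[0,0,0],lidtop))
cv2.imwrite("pics/R.png",np.hstack([cv2.resize(s[150:240,330:440,::-1],(400,338),interpolation=cv2.INTER_CUBIC),cv2.resize(t[140:240,210:310,::-1],(400,338),interpolation=cv2.INTER_CUBIC)]))
```

```text
t 69.50 q [-0.0792 -0.1791 -0.4418  1.3091  0.0007  0.1115] pos [ 0.2909 -0.0229  0.2273] F [ 0.5385 -0.3002 -0.868 ] w 0.868
y [-0.0009  0.0008 -1.    ] z [0.1896 0.9819 0.0006]
plate side [ 0.5375 -0.0705 -0.1904] 11.562784820850469 [-0.5154  0.0907] 0.0003458798868486712
plate top [ 0.5377 -0.071  -0.1895] 11.059491473110688 [-0.2008 -0.3798] 0.0012476518643279033
plate both [ 0.5376 -0.0707 -0.19  ] 11.292151760163389 [-0.4092 -0.128 ] 0.0007434391008645236
bar [-0.0001 -0.0011 -0.0208] 8.325672911926898 [-0.0038 -0.0001 -0.005 ] 7.863412739420642
```

View pics/R.png

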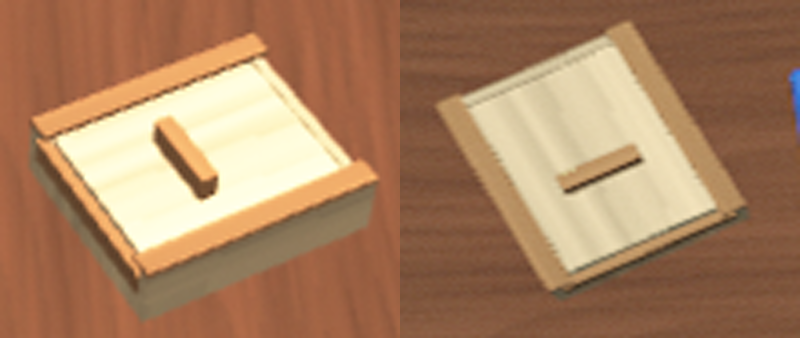

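The lid is home, as at the start (same bar fit values), and the plate is flush within about 0.5 mm. Nothing else has moved. Handing in.

```bash
python3 -c "
from station import arm
print(arm.close_job())"
```

```text
the job is handed in; nothing more can be done
None
```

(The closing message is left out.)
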